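Tin the toffees and nest the cups

TASK

Take the lid off the round tin, pour all the toffees from the orange cup into the tin, and close the tin again with its lid fully home. Nest all the cups, the emptied orange one too, into one upright stack on the cork mat, in any order, each cup dropped fully home in the one below. Leave the lantern, torch, spoon and drinking glass where they are.

Things in the scene. Friction and masses are not known exactly. Their poses are not given: they have to be found in the camera images.
- sweet_cup: Orange plastic stacking cup holding the toffees, 70 high. Top band (40 to 70 high): plain cylinder, 70 outside, 63 inside diameter, its lower edge a 6 mm shoulder; below it tapers from 59 to 48 at the foot; 8 mm floor. Nested, its shoulder sits on the rim of the cup below: each adds 30. 60 g. Origin: centre of underside, z up the axis.
- cup1: A blue plastic stacking cup, empty, standing upright at the start; same shape, size, origin and axes as the orange sweet_cup. Some of the blue cups may be absent.
- cup2: A blue plastic stacking cup, empty, standing upright at the start; same shape, size, origin and axes as the orange sweet_cup. Some of the blue cups may be absent.
- cup3: A blue plastic stacking cup, empty, standing upright at the start; same shape, size, origin and axes as the orange sweet_cup. Some of the blue cups may be absent.
- cup4: A blue plastic stacking cup, empty, standing upright at the start; same shape, size, origin and axes as the orange sweet_cup. Some of the blue cups may be absent.
- sweet1: A wrapped toffee, a stubby yellow cylinder of 18 diameter and 16 length with a brass-coloured band, 10 g. Starts in the orange cup. Origin: centre of its flat underside, z along its axis. Some may be absent.
- sweet2: A wrapped toffee, a stubby yellow cylinder of 18 diameter and 16 length with a brass-coloured band, 10 g. Starts in the orange cup. Origin: centre of its flat underside, z along its axis. Some may be absent.
- sweet3: A wrapped toffee, a stubby yellow cylinder of 18 diameter and 16 length with a brass-coloured band, 10 g. Starts in the orange cup. Origin: centre of its flat underside, z along its axis. Some may be absent.
- sweet4: A wrapped toffee, a stubby yellow cylinder of 18 diameter and 16 length with a brass-coloured band, 10 g. Starts in the orange cup. Origin: centre of its flat underside, z along its axis. Some may be absent.
- sweet5: A wrapped toffee, a stubby yellow cylinder of 18 diameter and 16 length with a brass-coloured band, 10 g. Starts in the orange cup. Origin: centre of its flat underside, z along its axis. Some may be absent.
- sweet6: A wrapped toffee, a stubby yellow cylinder of 18 diameter and 16 length with a brass-coloured band, 10 g. Starts in the orange cup. Origin: centre of its flat underside, z along its axis. Some may be absent.
- tin: Round metal tin with a green band, 132 outside and 124 inside diameter, 60 high, 4 mm floor. Origin: centre of its underside, z up. Loose, 400 g. Starts closed by its lid.
- lid: Loose green lid of the tin: disc 140 diameter, 4 thick; the plug below it (114 diameter, 6 deep) drops into the tin's mouth; black knob on top, 26 diameter, from 16 to 34 above the origin. Origin: centre of the plug's underside, z up. Fully closed, its origin is 54 above the tin's.
- mat: Round brown cork mat, 200 diameter, 6 thick, fixed to the table top. Origin: centre of its underside.
- lantern: White solar lantern, upright cylinder 90 diameter, 130 high, wire bail folded down. Bystander. Origin: centre of underside.
- torch: Black plastic torch lying on its side, 170 long along its x, 40 wide and high. Bystander. Origin: centre of underside.
- spoon: Steel spoon lying on the table, lengthwise along its x. Bystander.
- glass: Clear glass tumbler, 68 diameter, 100 high. Bystander. Origin: centre of underside.
Mind the look-alikes: they are no part of the job. What is shaped like the lid but purple is not meant.

How it is judged:
By the outcome, as a careful person would: the job done as asked, in the order asked, and still so for the second after the job is handed in, with the robot touching nothing.
Of cup1, cup2, cup3, cup4 only 2 to 3 are there at a start; the rules pass over those that are not, and their reading is None.
Of sweet4, sweet5, sweet6 only 1 to 3 are there at a start; the rules pass over those that are not, and their reading is None.
At some moment in a run one of cup1, cup2, cup3, cup4 may be knocked a few centimetres aside while the robot is not near it.
It also fails if it takes over 210 s, if anything falls off the work surface, if the arm or the gripper's body presses on something with over 40 N, if the wrist force passes 120 N, or if a joint passes its speed limit or range.

ROBOT

A 6-joint arm with a two-finger parallel gripper is mounted at the origin on the work surface. World frame = base frame: x ahead of the robot, y to its left, z up, the work surface at z = 0. Lengths are in m, angles in rad, forces in N, time in s.
With the tool pointing down it reaches from about 0.375 to 0.975 m from the base axis. Payload 3.8 kg.
Tool frame: the origin (TCP) lies between the finger pads; the fingertips stand 8 mm ahead of it and the grasp point (between the pads) lies 11 mm behind it (tcp_to_tips is the distance from the TCP to the fingertips, in m); z points along the fingers, y is the line along which they close (so a half turn about z gives the same grasp; the last joint's range is limited). The gripper opens to 85 mm and grips with 20 to 120 N. Pads are 22 mm wide; open, the fingers measure 114 mm over their backs; the gripper's body (76 mm by 85 mm) begins 54 mm behind the grasp point. The pads swing forward as they close: fully open they stand 13 mm farther back than shut.
Start: joints at [1.159, 0.264, 1.604, -0, 1.274, -0.037], TCP at [0.247, 0.628, 0.201] pointing down, gripper open.
Joint ranges: [-2.63, 2.63], [-0.94, 2.18], [0.31, 2.57], [-1.31, 4.45], [0, 2.66], [-2.55, 2.55]. Speed limits (rad/s): [2.57, 2.57, 3.14, 3.14, 3.14, 3.14].

INTERFACE

Orientations are given as a rotation vector (axis times angle).
In Python, from workcell import * gives the robot as it stands.
- The arm moves only by the tool move_arm, never from a script. Its argument "series" is one flat list of numbers, 7 for each row, row after row: the finger opening in cm, from 0 to 8.54, then the shift along the tool's x, y, z in cm, then the turn, a rotation vector about the tool's x, y, z in degrees. A call has 1 to 5 rows; each row shifts and turns the commanded pose from where the row before left it, along the tool's axes as they then stand; what a row does not reach is not made up. A row lasts 1/8 s, in which the tool goes at most 62.5 mm and 10.7 degrees, less where a joint would pass 70% of its speed; a pose out of reach is approached as far as the arm can. A call is refused whole if a number of a shift passes 6.25 or a number of a turn 10.7, either way. A call with a gripper value outside its range is refused whole. The fingers move at their own pace and stop on an object; "grip_force" is the grip in N (left out, the last holds). Time passes only in rows, so rows that do not move let the fingers close. It gives the time, the measured TCP pose, the force, the opening and the grip force at its end, in the units of the state.
- read_state(): the state, without advancing time (a new reading comes with each control period).
- read_camera(name): name is "scene" or "top" or "wrist"; returns the picture (420x560x3 uint8, red, green, blue); there is no depth.
- calibration(name): a dict with "camera_matrix" (3x3 intrinsics, pixels), "rvec" (rotation vector, rad) and "tvec" (3), from world to camera coordinates, as OpenCV has them. Camera axes: x right, y down, z forward; pixel columns grow to the right and rows downward; lengths in m; the calibration is good to about 2 mm. A picture is of the moment at which its call begins: read the wrist's pose just before it. calibration takes no time and is no camera call; for the wrist camera it gives the pose at the moment of the call.
- finish_job(): hands the job in; it is judged then, once.
The state is a dict: "time": time; "q": joint angles; "joint_vel": joint speeds; "joint_torque": joint torques, N m; "tool_pos": TCP position; "tcp_rot": TCP orientation; "wrist_force": force on the tool from outside, world axes, zero at the start; "torque": the same for the moment, N m; "width": opening from 0.0 (shut) to 1.0 (fully open); "grip_force": force on a finger pad.
Only numpy, scipy, OpenCV 4.12 (cv2) and the standard library are available. Lean on these libraries where they do the work, as an engineer would, in place of code of your own. Each camera call takes 0.05 s, during which the arm holds its last target. There are 200 camera calls.

## Working session

There is one attempt and no reset: what is moved stays moved. The work goes in short steps, Python scripts to look and compute and a tool call to move; the robot and the scene stay as the last step left them, time stands still between calls to the robot, and variables do not carry over. Pictures are saved under pics/ and viewed, at most 14 in all, crops included, and the job is handed in when it is done.

Besides the shell and the picture viewer there is one more tool, called after "Emit:" in YAML: its name, and indented under it one key for each argument. move_arm: Moves the arm, as the interface text tells. Its arguments: {"type":"object","properties":{"series":{"type":"array"},"grip_force":{"type":"number"}},"required":["series"]}

```bash
mkdir -p pics; ls; python3 - <<'E'
from workcell import *
import cv2
for n in("scene","top"):
    im=read_camera(n); cv2.imwrite(f"pics/{n}0.png",im[:,:,::-1]); c=calibration(n); print(n,c)
s=read_state();print(s)
E
```

```text
pics
scene {'camera_matrix': array([[476.30929441,   0.        , 280.39946136],
       [  0.        , 476.30929441, 208.10306498],
       [  0.        ,   0.        ,   1.        ]]), 'rvec': array([ 1.82966074,  1.6562168 , -0.69149717]), 'tvec': array([-0.01816406, -0.32940235,  1.78875885])}
top {'camera_matrix': array([[478.12527914,   0.        , 289.1110506 ],
       [  0.        , 478.12527914, 206.10393446],
       [  0.        ,   0.        ,   1.        ]]), 'rvec': array([ 2.22547185, -2.17403621,  0.08169004]), 'tvec': array([-0.05107719,  0.54050148,  1.08885854])}
{'time': 0.1, 'q': array([ 1.15910844e+00,  2.64691023e-01,  1.60525332e+00,  1.61698749e-05,
        1.27373910e+00, -3.69056906e-02]), 'joint_vel': array([-0.00028851, -0.00140918, -0.00271629, -0.00087273,  0.00280184,
       -0.00134385]), 'joint_torque': array([-1.27824460e-04, -5.16704714e+01, -3.68589592e+01, -6.53844313e-05,
        6.13407581e-03,  2.16406255e-05]), 'tool_pos': array([0.2467989 , 0.62746384, 0.19956914]), 'tcp_rot': array([-0.58518467, -3.08612001,  0.00319605]), 'wrist_force': array([ 0.81053146, -0.14276984,  0.43839051]), 'torque': array([-0.03578184,  0.01014875,  0.04245659]), 'grip_force': 0.0, 'width': 0.9979668322522082}
```

View pics/scene0.png

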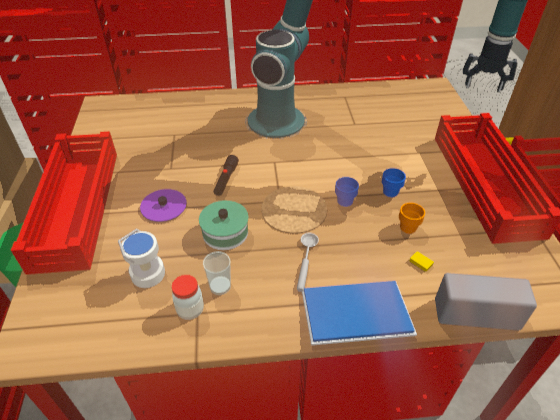

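View pics/top0.png

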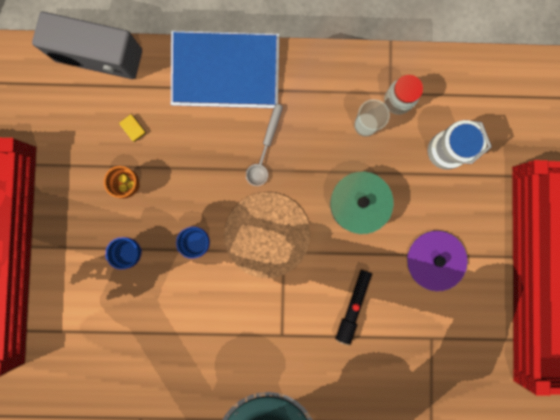

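The scene shows the tin (224,225), the purple decoy, the orange cup (410,218) and two blue cups (346,192) and (393,182). The top view shows the tin's knob at (364,202), the orange cup at (122,182), the blue cups at (193,242) and (123,253), and the mat at (267,234). I'll take enlarged crops next for accurate measurement.

```bash
cat > h.py <<'E'
import numpy as np, cv2
from scipy.spatial.transform import Rotation as R
from workcell import *
def cam(n):
    c=calibration(n); return c["camera_matrix"],R.from_rotvec(c["rvec"]).as_matrix(),np.array(c["tvec"])
def ray(C,p):
    K,Rm,t=C; d=Rm.T@np.linalg.solve(K,[p[0],p[1],1.]); return -Rm.T@t,d/np.linalg.norm(d)
def atz(C,p,z):
    o,d=ray(C,p); return o+d*(z-o[2])/d[2]
def tri(obs):
    A=np.zeros((3,3));b=np.zeros(3)
    for C,p in obs:
        o,d=ray(C,p);M=np.eye(3)-np.outer(d,d);A+=M;b+=M@o
    X=np.linalg.solve(A,b)
    return X,[round(1000*float(np.linalg.norm(np.cross(X-ray(C,p)[0],ray(C,p)[1]))),1) for C,p in obs]
def proj(C,X):
    K,Rm,t=C; v=K@(Rm@np.asarray(X)+t); return v[:2]/v[2]
def steps(target,Rt=None):
    """shift in tool cm to world target and turn deg (tool)"""
    s=read_state(); T=R.from_rotvec(s["tcp_rot"])
    sh=T.inv().apply(np.array(target)-s["tool_pos"])*100
    tu=np.degrees((T.inv()*Rt).as_rotvec()) if Rt is not None else None
    return sh.round(2),None if tu is None else tu.round(1)
def crop(n,x,y,w,h,k,out):
    im=read_camera(n)[:,:,::-1] if isinstance(n,str) else n
    cv2.imwrite(out,cv2.resize(im[y:y+h,x:x+w],None,fx=k,fy=k,interpolation=cv2.INTER_CUBIC))
E
python3 - <<'E'
from h import *
a=cv2.imread("pics/top0.png");b=cv2.imread("pics/scene0.png")
A=cv2.resize(a[155:275,90:220],None,fx=5,fy=5,interpolation=cv2.INTER_CUBIC)[:300*2]
B=cv2.resize(b[150:250,130:440],(796,257),interpolation=cv2.INTER_CUBIC)
A2=cv2.resize(a[150:300,100:480],(798,315),interpolation=cv2.INTER_CUBIC)
cv2.imwrite("pics/c1.png",np.vstack([np.pad(B,((0,0),(0,2),(0,0))),A2]))
E
```

```text
(no output)
```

View pics/c1.png

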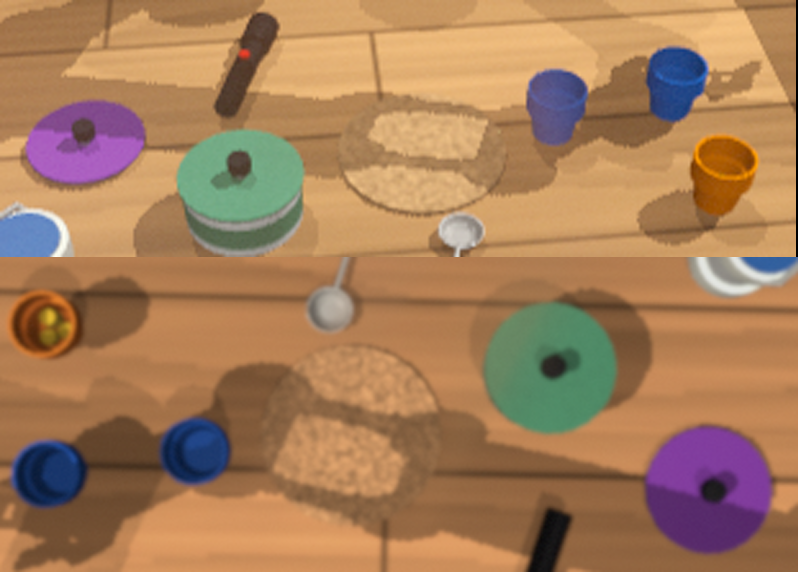

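The crop shows the rims and lid clearly. I'll triangulate from it.

```bash
python3 - <<'E'
from h import *
S,T=cam("scene"),cam("top")
np.set_printoptions(precision=4,suppress=True)
P={"orange rim":((724.5,154),(44,323)),"near rim":((557,86),(195,450)),"far rim":((677,64.5),(49,473)),"knob":((239,156),(553,365)),"lid disc":((240.5,176),(550.5,367.5)),"mat":((422,154),(351.5,434.5)),"purple":((83.5,142),(709,488.5))}
for k,(b,a) in P.items():
    pb=(b[0]/2.568+130,b[1]/2.57+150);pa=(a[0]/2.1+100,(a[1]-257)/2.1+150)
    X,e=tri([(S,pb),(T,pa)]);print(k,X,e,"top@z",atz(T,pa,{"o":.07,"n":.07,"f":.07,"k":.088,"l":.07,"m":.006,"p":.02}[k[0]])[:2])
s=read_state();print(R.from_rotvec(s["tcp_rot"]).as_matrix())
for n,p,z in(("lantern",(465,141),.13),("glass",(374,118),.1),("spoon",(258,174),.01),("torchend",(365,272),.03),("torch2",(345,340),.03)):print(n,atz(T,p,z))
C=cam("wrist");print("wristcam pos rel tool",R.from_rotvec(s["tcp_rot"]).inv().apply(-C[1].T@C[2]-s["tool_pos"]), C[0][0,0])
E
```

```text
orange rim [0.5839 0.3334 0.0711] [1.6, 1.6] top@z [0.5838 0.3321]
near rim [0.4554 0.1718 0.0719] [1.6, 1.6] top@z [0.4552 0.1705]
far rim [0.4282 0.3227 0.0684] [1.8, 1.8] top@z [0.4281 0.3202]
knob [ 0.5513 -0.1971  0.0889] [0.6, 0.6] top@z [ 0.5513 -0.1979]
lid disc [ 0.5509 -0.199   0.0577] [1.4, 1.4] top@z [ 0.5499 -0.1984]
mat [ 0.475   0.0122 -0.0047] [1.6, 1.6] top@z [0.4748 0.0104]
purple [ 0.4241 -0.3872  0.0048] [0.5, 0.5] top@z [ 0.4248 -0.3827]
[[-0.9306  0.3661 -0.0009]
 [ 0.3661  0.9306 -0.0019]
 [ 0.0001 -0.0021 -1.    ]]
lantern [ 0.6808 -0.4031  0.13  ]
glass [ 0.732  -0.2165  0.1   ]
spoon [0.6151 0.0357 0.01  ]
torchend [ 0.3951 -0.2139  0.03  ]
torch2 [ 0.2421 -0.1708  0.03  ]
wristcam pos rel tool [ 0.0808  0.0005 -0.173 ] 350.66192108576445
```

Cup rims triangulate to z≈0.07, the knob top to 0.089 and the tin to (0.551,-0.198), which matches the text. Next I move above the lid knob, keeping the tool orientation.

Emit:
move_arm:
  series: [5, -3.9, -4.38, 0.1, 0, 0, 0, 5, -3.9, -4.38, 0.1, 0, 0, 0, 5, -3.9, -4.38, 0.1, 0, 0, 0, 5, -3.9, -4.38, 0.1, 0, 0, 0, 5, -3.9, -4.38, 0.1, 0, 0, 0]
  grip_force: 40

```text
time: 0.72
tool_pos: [0.3485, 0.351, 0.1953]
tcp_rot: [-0.584, -3.087, 0.001]
wrist_force: [0.9, 0.2, 0.8]
width: 0.586
grip_force: 0.0
```

Emit:
move_arm:
  series: [5, -3.9, -4.38, 0.1, 0, 0, 0, 5, -3.9, -4.38, 0.1, 0, 0, 0, 5, -3.9, -4.38, 0.1, 0, 0, 0, 5, -3.9, -4.38, 0.1, 0, 0, 0, 5, -3.9, -4.38, 0.1, 0, 0, 0]

```text
time: 1.35
tool_pos: [0.4498, 0.0759, 0.1906]
tcp_rot: [0.585, 3.086, 0.0]
wrist_force: [1.6, 0.2, -0.3]
width: 0.586
grip_force: 0.0
```

Emit:
move_arm:
  series: [5, -3.9, -4.38, 0.1, 0, 0, 0, 5, -3.9, -4.38, 0.1, 0, 0, 0, 5, -3.9, -4.38, 0.1, 0, 0, 0, 5, -3.9, -4.38, 0.1, 0, 0, 0, 5, -3.9, -4.38, 0.1, 0, 0, 0]

```text
time: 1.98
tool_pos: [0.5511, -0.1992, 0.1853]
tcp_rot: [-0.586, -3.086, -0.001]
wrist_force: [1.3, 0.9, -0.4]
width: 0.584
grip_force: 0.0
```

```bash
python3 - <<'E'
from h import *
s=read_state();s={k:np.round(s[k],4) for k in s};print(s)
im=read_camera("wrist");cv2.imwrite("pics/w1.png",im[:,:,::-1])
C=cam("wrist");print("knob top px",proj(C,[.5513,-.1975,.088]),"tcp px",proj(C,s["tool_pos"]))
print(steps([.551,-.1982,.074]))
E
```

```text
{'time': np.float64(1.975), 'q': array([-3.8960e-01,  1.0760e-01,  1.8168e+00,  3.0000e-04,  1.2178e+00,
       -1.5853e+00]), 'joint_vel': array([-0.6252,  0.5588, -0.5885,  0.003 ,  0.0202, -0.6231]), 'joint_torque': array([  1.3844, -44.7984, -33.2789,  -0.2457,   0.1452,   0.6346]), 'tool_pos': array([ 0.5511, -0.1992,  0.1853]), 'tcp_rot': array([-5.858e-01, -3.086e+00, -7.000e-04]), 'wrist_force': array([ 1.3449,  0.9121, -0.4295]), 'torque': array([ 0.0097, -0.0371, -0.0094]), 'grip_force': np.float64(0.0), 'width': np.float64(0.5844)}
knob top px [286.053813   186.88691824] tcp px [286.68511333 237.24971308]
(array([ 0.55,  0.71, 11.1 ]), None)
```

View pics/w1.png

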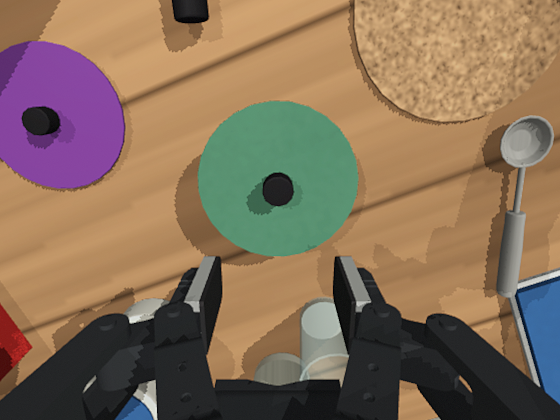

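The wrist picture shows the knob top at (278,189), the lid centre near (278,178) and the purple decoy at the left. I'll refine the knob position at the settled pose.

```bash
python3 - <<'E'
from h import *
np.set_printoptions(precision=4,suppress=True)
s=read_state();print(s["time"],s["tool_pos"],s["joint_vel"],s["q"])
C=cam("wrist");T=cam("top");S=cam("scene")
print(atz(C,(278,189),.088),atz(C,(278,178.5),.064), tri([(C,(278,187.5)),(T,(363.3,201.4)),(S,(223.1,210.7))]))
E
```

```text
2.025 [ 0.5533 -0.2062  0.1851] [ 0.0555 -0.0575  0.0626  0.0319  0.0432  0.1159] [-0.396   0.1132  1.811  -0.0048  1.2136 -1.5877]
[ 0.5506 -0.2041  0.088 ] [ 0.5482 -0.2032  0.064 ] (array([ 0.5504, -0.1994,  0.0877]), [4.4, 1.8, 2.8])
```

```bash
python3 - <<'E'
from h import *
np.set_printoptions(precision=4,suppress=True)
im=read_camera("wrist")[:,:,::-1]; s=read_state();C=cam("wrist")
g=cv2.cvtColor(im,cv2.COLOR_BGR2HSV)
m=cv2.inRange(g,(70,60,60),(90,255,255)); n,l,st,c=cv2.connectedComponentsWithStats(m)
i=1+np.argmax(st[1:,4]);cnt=max(cv2.findContours((l==i).astype('u1'),0,1)[0],key=cv2.contourArea);e=cv2.fitEllipse(cnt);print(e)
k=(im.max(2)<60)[150:225,240:320];ys,xs=np.nonzero(k);kp=(xs.mean()+240,ys.mean()+150);print(kp,xs.size)
print(s["tool_pos"],atz(C,e[0],.064),atz(C,kp,.085))
E
```

```text
((284.6947021484375, 172.50643920898438), (155.09750366210938, 159.2922821044922), 83.302734375)
(np.float64(284.84375), np.float64(183.20552884615384)) 832
[ 0.552  -0.2026  0.1849] [ 0.5439 -0.1919  0.064 ] [ 0.5474 -0.1935  0.085 ]
```

```bash
python3 - <<'E'
from h import *
np.set_printoptions(precision=4,suppress=True)
for _ in range(3):
    s=read_state();C=cam("wrist");im=read_camera("wrist")[:,:,::-1]
    g=cv2.cvtColor(im,cv2.COLOR_BGR2HSV)
    m=cv2.inRange(g,(70,60,60),(90,255,255)); n,l,st,c=cv2.connectedComponentsWithStats(m)
    i=1+np.argmax(st[1:,4]);cnt=max(cv2.findContours((l==i).astype('u1'),0,1)[0],key=cv2.contourArea);e=cv2.fitEllipse(cnt)
    k=(im.max(2)<60)[150:225,240:320];ys,xs=np.nonzero(k);kp=(xs.mean()+240,ys.mean()+150)
    print(s["tool_pos"],s["joint_vel"].max(),atz(C,e[0],.064),atz(C,kp,.085))
print(steps([.551,-.198,.074],R.from_rotvec([-.585,-3.086,0])))
E
```

```text
[ 0.552  -0.2026  0.1849] 0.05728005789096104 [ 0.5455 -0.196   0.064 ] [ 0.5488 -0.1975  0.085 ]
[ 0.5509 -0.1998  0.1848] 0.047275522270458704 [ 0.5455 -0.196   0.064 ] [ 0.5488 -0.1974  0.085 ]
[ 0.5504 -0.1981  0.1848] 0.03646044140530252 [ 0.5455 -0.196   0.064 ] [ 0.5487 -0.1974  0.085 ]
(array([-0.13, -0.07, 11.09]), array([ 0. , -0.1, -0.1]))
```

Emit:
move_arm:
  series: [5, 0, 0, 4, 0, 0, 0, 5, 0, 0, 4, 0, 0, 0, 5, 0, 0, 3.1, 0, 0, 0, 5, 0, 0, 0, 0, 0, 0, 2, 0, 0, 0, 0, 0, 0]

```text
time: 2.85
tool_pos: [0.5517, -0.1967, 0.0762]
tcp_rot: [0.583, 3.085, -0.0]
wrist_force: [0.3, -1.0, -0.1]
width: 0.386
grip_force: 0.0
```

Emit:
move_arm:
  series: [1, 0, 0, 0, 0, 0, 0, 1, 0, 0, 0, 0, 0, 0, 1, 0, 0, 0, 0, 0, 0, 1, 0, 0, 0, 0, 0, 0, 1, 0, 0, 0, 0, 0, 0]
  grip_force: 40

```text
time: 3.48
tool_pos: [0.5509, -0.1975, 0.0747]
tcp_rot: [-0.585, -3.086, 0.0]
wrist_force: [-0.4, -0.8, -0.6]
width: 0.118
grip_force: 0.0
```

```bash
python3 - <<'E'
from h import *
s=read_state();print({k:np.round(s[k],4) for k in s})
print(steps([.695,-.095,.16],R.from_rotvec([-.585,-3.086,0])))
E
```

```text
{'time': np.float64(3.475), 'q': array([-0.3867,  0.2057,  1.9212, -0.    ,  1.0149, -1.5826]), 'joint_vel': array([ 0.0001,  0.0015,  0.0012, -0.0002, -0.0015, -0.001 ]), 'joint_torque': array([ 6.50000e-03, -4.42708e+01, -3.26967e+01,  3.00000e-04,
       -8.00000e-04,  1.00000e-04]), 'tool_pos': array([ 0.5509, -0.1975,  0.0747]), 'tcp_rot': array([-0.5855, -3.0864,  0.    ]), 'wrist_force': array([-0.4465, -0.8479, -0.5657]), 'torque': array([-0.0069, -0.0156,  0.0254]), 'grip_force': np.float64(0.0), 'width': np.float64(0.1177)}
(array([-9.66, 14.81, -8.53]), array([ 0.,  0., -0.]))
```

```bash
python3 - <<'E'
from h import *
im=read_camera("wrist")[:,:,::-1];b=read_camera("scene")[:,:,::-1]
B=cv2.resize(b[150:290,160:300],(420,420),interpolation=cv2.INTER_CUBIC)
cv2.imwrite("pics/w2.png",np.hstack([im[:,90:470],B]))
E
```

```text
(no output)
```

View pics/w2.png

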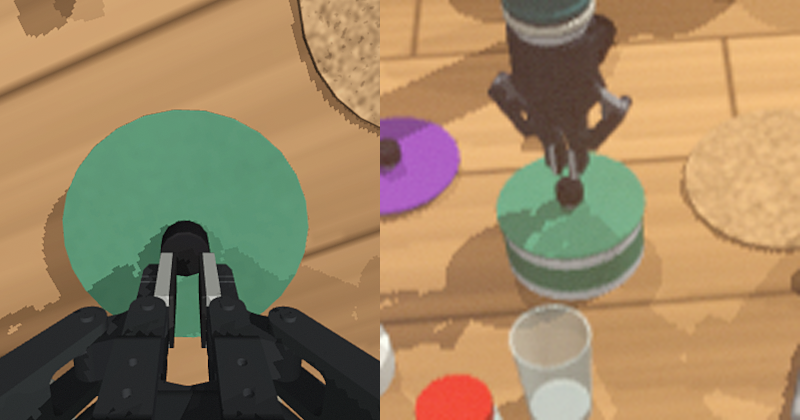

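The fingers closed above the knob: the tips show at (277,255) and the knob at (275,245), seen over its top. I'll check where the tips sit along the tool axis by projection.

```bash
python3 - <<'E'
from h import *
s=read_state();T=R.from_rotvec(s["tcp_rot"]);C=cam("wrist");S=cam("scene")
for z in(-.03,-.02,-.01,0,.008):
    X=T.apply([0,0,z])+s["tool_pos"];print(z,X.round(4),proj(C,X).round(1),proj(S,X).round(1))
print(tri([(C,(276,255)),(S,(160+567/3-380/3,150+178/3))]))
print("knob",proj(S,[.5495,-.1978,.088]),proj(C,[.5495,-.1978,.088]),s["width"])
E
```

```text
-0.03 [ 0.5509 -0.1974  0.1047] [276.  272.7] [222.3 206.5]
-0.02 [ 0.5509 -0.1974  0.0947] [276.1 262.4] [222.6 209.1]
-0.01 [ 0.5509 -0.1974  0.0847] [276.1 253.1] [222.9 211.6]
0 [ 0.5509 -0.1974  0.0747] [276.1 244.8] [223.2 214.2]
0.008 [ 0.5509 -0.1974  0.0667] [276.2 238.7] [223.4 216.2]
(array([ 0.54867502, -0.19747808,  0.09146031]), [0.9, 0.9])
knob [222.64136285 210.45992857] [274.39601556 254.04265934] 0.11652556008091614
```

Emit:
move_arm:
  series: [5, 0, 0, 0, 0, 0, 0, 5, 0, 0, 0, 0, 0, 0, 5, 0, 0, 0, 0, 0, 0, 5, 0, 0, 0.4, 0, 0, 0, 5, 0, 0, 0.3, 0, 0, 0]

```text
time: 4.2
tool_pos: [0.5508, -0.1974, 0.0674]
tcp_rot: [-0.585, -3.086, -0.0]
wrist_force: [-0.5, -0.4, 0.2]
width: 0.586
grip_force: 0.0
```

Emit:
move_arm:
  series: [5, 0, 0, 0.3, 0, 0, 0, 5, 0, 0, 0, 0, 0, 0, 5, 0, 0, 0, 0, 0, 0]

```text
time: 4.58
tool_pos: [0.551, -0.1974, 0.0648]
tcp_rot: [0.585, 3.087, 0.0]
wrist_force: [0.6, -0.7, 0.4]
width: 0.587
grip_force: 0.0
```

```bash
python3 - <<'E'
from h import *
im=read_camera("wrist")[:,:,::-1];b=read_camera("scene")[:,:,::-1]
B=cv2.resize(b[180:250,190:260],(420,420),interpolation=cv2.INTER_CUBIC)
cv2.imwrite("pics/w3.png",np.hstack([im[:,90:470],B]))
E
```

```text
(no output)
```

View pics/w3.png

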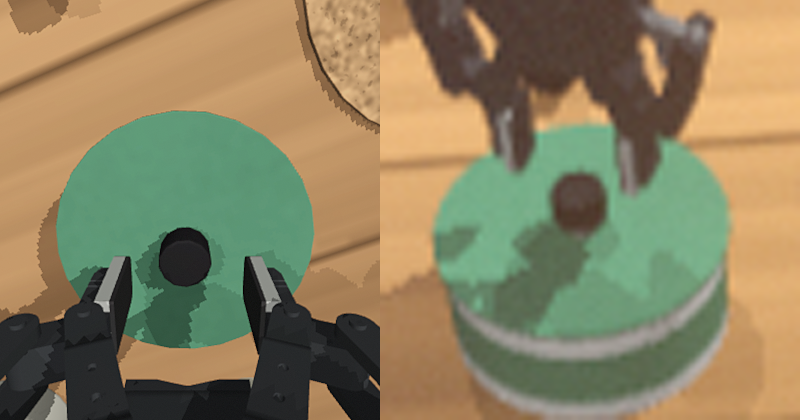

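The pads' tips, at (212,258) and (345,258), still sit about level with the knob top, so the usable tips are roughly 2 cm higher than the sheet suggests. I'll descend slowly while watching the force.

Emit:
move_arm:
  series: [5, 0, 0, 0.3, 0, 0, 0, 5, 0, 0, 0.3, 0, 0, 0, 5, 0, 0, 0, 0, 0, 0]

```text
time: 5.05
tool_pos: [0.5506, -0.1973, 0.0583]
tcp_rot: [-0.585, -3.086, -0.0]
wrist_force: [-0.5, 0.8, 0.6]
width: 0.58
grip_force: 0.0
```

Emit:
move_arm:
  series: [5, 0, 0, 0.3, 0, 0, 0, 5, 0, 0, 0.2, 0, 0, 0, 5, 0, 0, 0, 0, 0, 0]

```text
time: 5.42
tool_pos: [0.5507, -0.1973, 0.0535]
tcp_rot: [-0.585, -3.086, -0.0]
wrist_force: [0.3, 0.1, 0.8]
width: 0.589
grip_force: 0.0
```

Emit:
move_arm:
  series: [1, 0, 0, 0, 0, 0, 0, 1, 0, 0, 0, 0, 0, 0, 1, 0, 0, 0, 0, 0, 0, 1, 0, 0, 0, 0, 0, 0, 1, 0, 0, 0, 0, 0, 0]
  grip_force: 30

```text
time: 6.05
tool_pos: [0.5512, -0.1975, 0.0541]
tcp_rot: [0.585, 3.086, -0.0]
wrist_force: [-0.9, 1.2, 2.7]
width: 0.275
grip_force: 29.5
```

Emit:
move_arm:
  series: [1, 0, 0, -1, 0, 0, 0, 1, 0, 0, -2, 0, 0, 0, 1, 0, 0, -3, 0, 0, 0, 1, 0, 0, -2, 0, 0, 0, 1, 0, 0, 0, 0, 0, 0]
  grip_force: 40

```text
time: 6.68
tool_pos: [0.5529, -0.1982, 0.1368]
tcp_rot: [0.584, 3.081, -0.002]
wrist_force: [0.7, -0.5, -0.8]
width: 0.262
grip_force: 39.3
```

Emit:
move_arm:
  series: [1, -2, 3, 0, 0, 0, 0, 1, -2.6, 4, 0, 0, 0, 0, 1, -2.6, 4, 0, 0, 0, 0, 1, -2.4, 3.8, 0, 0, 0, 0, 1, 0, 0, 0, 0, 0, 0]

```text
time: 7.3
tool_pos: [0.6959, -0.0923, 0.1319]
tcp_rot: [-0.58, -3.086, -0.001]
wrist_force: [0.2, 0.2, -1.7]
width: 0.265
grip_force: 39.3
```

```bash
python3 - <<'E'
from h import *
b=read_camera("scene")[:,:,::-1];a=read_camera("top")[:,:,::-1]
B=cv2.resize(b[120:320,140:340],(400,400),interpolation=cv2.INTER_CUBIC)
A=cv2.resize(a[80:280,240:440],(400,400),interpolation=cv2.INTER_CUBIC)
cv2.imwrite("pics/w4.png",np.hstack([A,B]));print(steps([.695,-.095,.002]))
E
```

```text
(array([-2.0e-01,  1.0e-02,  1.3e+01]), None)
```

View pics/w4.png

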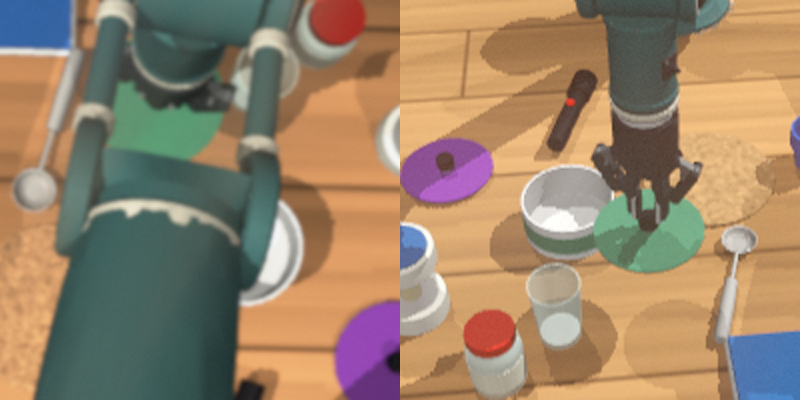

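The lid is held level and the tin stands open. The drop spot between spoon and glass is clear, so I lower the lid there.

Emit:
move_arm:
  series: [1, -0.2, 0, 4, 0, 0, 0, 1, 0, 0, 4, 0, 0, 0, 1, 0, 0, 3, 0, 0, 0, 1, 0, 0, 1, 0, 0, 0, 1, 0, 0, 0.5, 0, 0, 0]

```text
time: 8.02
tool_pos: [0.6958, -0.0962, 0.0086]
tcp_rot: [-0.586, -3.086, 0.0]
wrist_force: [0.1, 0.2, -0.6]
width: 0.26
grip_force: 39.4
```

Emit:
move_arm:
  series: [1, 0, 0, 0.3, 0, 0, 0, 1, 0, 0, 0.2, 0, 0, 0, 1, 0, 0, 0, 0, 0, 0]

```text
time: 8.4
tool_pos: [0.6969, -0.0956, 0.0046]
tcp_rot: [0.585, 3.085, 0.0]
wrist_force: [0.0, 0.4, -1.1]
width: 0.263
grip_force: 39.4
```

Emit:
move_arm:
  series: [1, 0, 0, 0.3, 0, 0, 0, 1, 0, 0, 0.1, 0, 0, 0, 1, 0, 0, 0, 0, 0, 0]

```text
time: 8.78
tool_pos: [0.6965, -0.0955, 0.0003]
tcp_rot: [0.585, 3.086, 0.0]
wrist_force: [-0.9, 0.8, 1.9]
width: 0.262
grip_force: 39.8
```

Emit:
move_arm:
  series: [1, 0, 0, 0.2, 0, 0, 0, 1, 0, 0, 0, 0, 0, 0, 1, 0, 0, 0, 0, 0, 0]

```text
time: 9.15
tool_pos: [0.6966, -0.0955, 0.0001]
tcp_rot: [0.585, 3.086, 0.0]
wrist_force: [-5.4, 1.5, 11.1]
width: 0.265
grip_force: 41.0
```

Emit:
move_arm:
  series: [5, 0, 0, -0.2, 0, 0, 0, 5, 0, 0, 0, 0, 0, 0, 5, 0, 0, 0, 0, 0, 0, 5, 0, 0, -3, 0, 0, 0, 5, 0, 0, -6, 0, 0, 0]

```text
time: 9.78
tool_pos: [0.6928, -0.095, 0.0859]
tcp_rot: [-0.584, -3.078, 0.0]
wrist_force: [1.4, -0.3, 0.3]
width: 0.583
grip_force: 0.0
```

Emit:
move_arm:
  series: [8.5, 0, 0, -6, 0, 0, 0, 8.5, 0, 0, -6, 0, 0, 0, 8.5, 0, 0, 0, 0, 10, 0, 8.5, 0, 0, 0, 0, 10, 0, 8.5, 0, 0, 0, 0, 10, 0]

```text
time: 10.4
tool_pos: [0.6971, -0.0957, 0.2115]
tcp_rot: [-0.488, -2.576, -0.132]
wrist_force: [0.6, 0.1, -0.0]
width: 1.001
grip_force: 0.0
```

```bash
python3 - <<'E'
from h import *
from scipy.optimize import least_squares
read_camera("wrist");s=read_state();np.set_printoptions(precision=4,suppress=True);print(s["q"],s["tool_pos"],R.from_rotvec(s["tcp_rot"]).as_matrix())
D=[([.2647,1.6053,1.2737],np.hypot(.2468,.6275),.1996),([.1132,1.811,1.2136],np.hypot(.5533,.2062),.1851),([.2057,1.9212,1.0149],np.hypot(.5509,.1975),.0747)]
print(np.hypot(*s["tool_pos"][:2]))
E
```

```text
[-0.2168  0.7251  1.0404  0.0855  1.9128 -1.4045] [ 0.6971 -0.0969  0.2003] [[-0.7958  0.3673 -0.4814]
 [ 0.3153  0.9301  0.1884]
 [ 0.517  -0.0018 -0.856 ]]
0.7038383415107363
```

```bash
cat > kin.py <<'E'
from h import *
from scipy.optimize import least_squares
def fkR(q): return R.from_euler("ZYZYZ",[q[0],q[1]+q[2],q[3],q[4],q[5]+np.pi/2])  if False else R.from_euler("Z",q[0])*R.from_euler("Y",q[1]+q[2])*R.from_euler("Z",q[3])*R.from_euler("Y",q[4])*R.from_euler("Z",q[5]+np.pi/2)
def fk(q,P):
    a,h,L2,L3,Lt=P; Rt=fkR(q)
    r=a+L2*np.sin(q[1])+L3*np.sin(q[1]+q[2]); z=h+L2*np.cos(q[1])+L3*np.cos(q[1]+q[2])
    return np.array([r*np.cos(q[0]),r*np.sin(q[0]),z])+Rt.as_matrix()[:,2]*Lt,Rt
E
python3 - <<'E'
from kin import *
np.set_printoptions(precision=4,suppress=True)
read_camera("wrist");s=read_state()
print((fkR(s["q"]).inv()*R.from_rotvec(s["tcp_rot"])).as_matrix())
D=[([1.1591,.2647,1.6053,0,1.2737,-.0369],(.2468,.6275,.1996)),([-.396,.1132,1.811,-.0048,1.2136,-1.5877],(.5533,-.2062,.1851)),([-.3867,.2057,1.9212,0,1.0149,-1.5826],(.5509,-.1975,.0747)),(s["q"],s["tool_pos"])]
for lo in (0,):
    f=least_squares(lambda P:np.concatenate([fk(q,P)[0]-p for q,p in D]+[0.01*(np.array(P[:1]))]),[0,.2,.4,.4,.2]);print(f.x,f.fun)
E
```

```text
[[ 1.  0. -0.]
 [-0.  1.  0.]
 [ 0. -0.  1.]]
[-0.0347  0.2645  0.6007  0.5861  0.4705] [ 0.0259 -0.003   0.0015 -0.0146 -0.0213  0.003  -0.0085 -0.0234 -0.002
 -0.007  -0.0164 -0.0024 -0.0003]
```

```bash
cat >> kin.py <<'E'
def fk(q,P):
    a,h,L2,L3,Lt,b,tx,ty=P; Rt=fkR(q); R4=R.from_euler("Z",q[0])*R.from_euler("Y",q[1]+q[2])*R.from_euler("Z",q[3])*R.from_euler("Y",q[4])
    r=a+L2*np.sin(q[1])+L3*np.sin(q[1]+q[2]); z=h+L2*np.cos(q[1])+L3*np.cos(q[1]+q[2])
    return np.array([r*np.cos(q[0])-b*np.sin(q[0]),r*np.sin(q[0])+b*np.cos(q[0]),z])+R4.apply([0,0,Lt])+Rt.apply([tx,ty,0]),Rt
E
python3 - <<'E'
from kin import *
np.set_printoptions(precision=4,suppress=True)
read_camera("wrist");s=read_state()
D=[([1.1591,.2647,1.6053,0,1.2737,-.0369],(.2468,.6275,.1996)),([-.396,.1132,1.811,-.0048,1.2136,-1.5877],(.5533,-.2062,.1851)),([-.3867,.2057,1.9212,0,1.0149,-1.5826],(.5509,-.1975,.0747)),(s["q"],s["tool_pos"])]
f=least_squares(lambda P:np.concatenate([fk(q,P)[0]-p for q,p in D]+[0.003*(np.array(P[[0,5,6,7]]))]),[0,.2,.4,.4,.2,0,0,0]);print(f.x,f.fun)
E
```

```text
[-0.0002  0.2499  0.5118  0.5659  0.3774  0.0248  0.0001  0.0001] [ 0.     -0.     -0.     -0.0001  0.0001 -0.      0.0001  0.     -0.
 -0.     -0.0001  0.0001 -0.      0.0001  0.      0.    ]
```

The kinematic model fits to 0.1 mm. Next I search the feasible side-grasp and pour poses with a numerical IK.

```bash
cat >> kin.py <<'E'
P0=[0,.25,.5118,.5659,.3774,.025,0,0]
LO=np.array([-2.63,-.94,.31,-1.31,0,-2.55])+.03;HI=np.array([2.63,2.18,2.57,4.45,2.66,2.55])-.03
def iks(p,Rt):
    """all analytic solutions within limits"""
    M=Rt.as_matrix();W=np.array(p)-.3774*M[:,2];out=[]
    rho=np.hypot(W[0],W[1]); r=np.sqrt(rho**2-.025**2); q1=np.arctan2(W[1],W[0])-np.arctan2(.025,r)
    h=W[2]-.25; c=(r*r+h*h-.5118**2-.5659**2)/(2*.5118*.5659)
    if abs(c)>1: return out
    q3=np.arccos(c); q2=np.arctan2(r,h)-np.arctan2(.5659*np.sin(q3),.5118+.5659*c)
    w=(R.from_euler("Z",q1)*R.from_euler("Y",q2+q3)).inv()*Rt
    e=w.as_euler("ZYZ")
    for f in((e[0],e[1],e[2]),(e[0]+np.pi,-e[1],e[2]+np.pi)):
        for k in(-2*np.pi,0,2*np.pi):
            for m in(-2*np.pi,0,2*np.pi):
                q=np.array([q1,q2,q3,f[0]+k,f[1],f[2]-np.pi/2+m])
                if (q>LO).all() and (q<HI).all(): out.append(q)
    return out
def grasp(az,d,sg=1):
    """tool orientation: pointing azimuth az, d below horizontal, y horizontal"""
    z=np.array([np.cos(az)*np.cos(d),np.sin(az)*np.cos(d),-np.sin(d)]);y=sg*np.array([-np.sin(az),np.cos(az),0])
    return R.from_matrix(np.c_[np.cross(y,z),y,z])
E
python3 - <<'E'
from kin import *
np.set_printoptions(precision=2,suppress=True)
s=read_state();print(iks(s["tool_pos"],R.from_rotvec(s["tcp_rot"])),s["q"])
O=np.array([.584,.3325,.055]);G=.038
for sg in(1,-1):
  for az in range(-30,151,30):
    for d in(15,30,45,60):
      A=grasp(np.radians(az),np.radians(d),sg); S=iks(O+G*A.as_matrix()[:,2],A); S2=iks(O+(0,0,.15)+G*A.as_matrix()[:,2],A)
      if S and S2: print(sg,az,d,S)
E
```

```text
[array([-0.22,  0.71,  1.05,  0.08,  1.9 , -1.4 ])] [-0.22  0.71  1.05  0.08  1.9  -1.4 ]
1 -30 45 [array([ 0.83,  0.42,  1.99, -1.09,  0.89,  0.58])]
1 -30 60 [array([ 0.72,  0.37,  1.94, -0.72,  0.8 ,  0.18])]
1 0 15 [array([0.85, 0.55, 2.32, 4.07, 1.14, 1.34])]
1 0 60 [array([ 0.63,  0.25,  2.1 , -0.72,  0.46, -0.34])]
1 30 15 [array([0.44, 0.5 , 2.47, 3.05, 1.13, 1.59])]
1 30 30 [array([0.45, 0.29, 2.43, 3.03, 0.63, 1.62])]
1 30 45 [array([0.46, 0.19, 2.32, 2.84, 0.16, 1.82])]
1 30 60 [array([ 0.47,  0.2 ,  2.16,  0.11,  0.26, -1.73])]
1 60 15 [array([0.06, 0.55, 2.32, 2.07, 1.17, 1.82])]
1 90 15 [array([-0.03,  0.69,  1.98,  1.42,  1.35,  2.06])]
1 90 30 [array([0.02, 0.54, 2.  , 1.27, 1.13, 2.25])]
1 120 15 [array([0.03, 0.87, 1.59, 1.02, 1.66, 2.17])]
1 120 30 [array([0.07, 0.73, 1.64, 0.9 , 1.47, 2.25])]
1 150 15 [array([0.16, 1.06, 1.2 , 0.74, 2.  , 2.14])]
1 150 30 [array([0.19, 0.91, 1.3 , 0.62, 1.8 , 2.14])]
1 150 45 [array([0.23, 0.77, 1.41, 0.51, 1.59, 2.17])]
1 150 60 [array([0.29, 0.63, 1.53, 0.38, 1.37, 2.24])]
-1 0 15 [array([ 0.85,  0.55,  2.32,  4.07,  1.14, -1.8 
[... 519 characters left out ...]
1.42,  1.35, -1.08])]
-1 90 30 [array([ 0.02,  0.54,  2.  ,  1.27,  1.13, -0.89])]
-1 90 45 [array([ 0.11,  0.43,  1.98,  1.04,  0.95, -0.62])]
-1 90 60 [array([ 0.23,  0.37,  1.93,  0.71,  0.84, -0.25])]
-1 120 15 [array([ 0.03,  0.87,  1.59,  1.02,  1.66, -0.98])]
-1 120 30 [array([ 0.07,  0.73,  1.64,  0.9 ,  1.47, -0.89])]
-1 120 45 [array([ 0.14,  0.61,  1.69,  0.75,  1.3 , -0.77])]
-1 120 60 [array([ 0.23,  0.51,  1.73,  0.56,  1.14, -0.59])]
-1 150 15 [array([ 0.16,  1.06,  1.2 ,  0.74,  2.  , -1.  ])]
-1 150 30 [array([ 0.19,  0.91,  1.3 ,  0.62,  1.8 , -1.  ])]
-1 150 45 [array([ 0.23,  0.77,  1.41,  0.51,  1.59, -0.97])]
-1 150 60 [array([ 0.29,  0.63,  1.53,  0.38,  1.37, -0.9 ])]
```

```bash
python3 - <<'E'
from kin import *
np.set_printoptions(precision=2,suppress=True)
O=np.array([.584,.3325,.055]);G=.038;tin=np.array([.5495,-.198,0])
rows=[]
for az in(75,90,105,120,135):
  for d in(30,45):
    A=grasp(np.radians(az),np.radians(d),-1); S=iks(O+G*A.as_matrix()[:,2],A)
    if not S: continue
    for th in(125,140):
     for al in range(-180,180,20):
      for be in range(0,360,30):
        Q=R.from_euler("z",al,degrees=True)*R.from_rotvec(np.radians(th)*np.array([np.cos(np.radians(be)),np.sin(np.radians(be)),0]))
        B=Q*A; rim=tin+[0,0,.115]; g=rim+Q.apply([0,0,-.015]); p=g+G*B.as_matrix()[:,2]
        # clearance of gripper
        pts=np.array([[x,y,z] for x in(-.04,.04) for y in(-.057,.057) for z in(-.04-.06,-.25)]+[[0,.057,-.02],[0,-.057,-.02]])
        w=B.apply(pts)+p
        if w[:,2].min()<.095: continue
        # body not under mouth: angle
        for q in iks(p,B):
          # carry pose upright over tin with same alpha
          U=R.from_euler("z",al,degrees=True)*A; pu=tin+[0,0,.2]+G*U.as_matrix()[:,2]
          for qu in iks(pu,U):
            rows.append((np.abs(q-qu).max()+np.abs(qu-S[0]).max()*.7,az,d,th,al,be,w[:,2].min().round(3),S[0],qu,q))
rows.sort(key=lambda r:r[0])
for r in rows[:14]:print(*r)
E
```

```text
2.172443138900301 105 30 125 -20 180 0.101 [ 0.04  0.63  1.82  1.07  1.3  -0.88] [-0.79  0.52  1.66  0.74  1.74 -0.88] [ 0.03  0.66  1.68 -0.84  1.68  0.71]
2.194628819748595 105 30 125 0 180 0.101 [ 0.04  0.63  1.82  1.07  1.3  -0.88] [-0.69  0.64  1.48  0.57  1.92 -1.01] [ 0.11  0.54  1.89 -1.04  1.47  0.68]
2.1947853406533784 75 30 125 0 150 0.101 [ 0.05  0.45  2.16  1.54  0.97 -0.94] [-0.83  0.45  1.77  0.82  1.64 -0.83] [-0.01  0.72  1.58 -0.75  1.78  0.75]
2.21694038090879 105 30 125 -40 180 0.101 [ 0.04  0.63  1.82  1.07  1.3  -0.88] [-0.87  0.38  1.87  0.91  1.54 -0.79] [-0.06  0.77  1.49 -0.66  1.87  0.8 ]
2.2367164561207002 135 30 125 -40 210 0.101 [ 0.12  0.82  1.47  0.76  1.64 -0.93] [-0.74  0.58  1.57  0.65  1.84 -0.94] [ 0.07  0.6   1.78 -0.94  1.58  0.69]
2.2493309253265337 75 30 125 20 150 0.101 [ 0.05  0.45  2.16  1.54  0.97 -0.94] [-0.74  0.58  1.57  0.65  1.84 -0.94] [ 0.07  0.6   1.78 -0.94  1.58  0.69]
2.249810104689882 135 30 125 -60 210 0.101 [ 0.12  0.82  1.47  0.76  1.64 -0.93] [-0.83  0.45  1.77  0.82  1.64 -0.83] [-0.01  0.72  1.58 -0.75  1.78  0.75]
2.2665
[... 396 characters left out ...]
2  0.22  2.09  1.09  1.32 -0.71] [-0.17  0.85  1.34 -0.46  2.03  0.93]
2.3215518682351246 135 30 125 -80 210 0.101 [ 0.12  0.82  1.47  0.76  1.64 -0.93] [-0.9   0.3   1.98  0.99  1.43 -0.75] [-0.12  0.81  1.41 -0.56  1.96  0.86]
2.374726087265063 75 30 125 -40 150 0.101 [ 0.05  0.45  2.16  1.54  0.97 -0.94] [-0.92  0.13  2.2   1.19  1.2  -0.67] [-0.23  0.88  1.28 -0.35  2.09  1.02]
2.4222759726078937 105 30 125 -80 180 0.101 [ 0.04  0.63  1.82  1.07  1.3  -0.88] [-0.91  0.04  2.3   1.31  1.06 -0.64] [-0.29  0.9   1.24 -0.23  2.13  1.13]
2.429750851301566 135 30 125 -100 210 0.101 [ 0.12  0.82  1.47  0.76  1.64 -0.93] [-0.92  0.13  2.2   1.19  1.2  -0.67] [-0.23  0.88  1.28 -0.35  2.09  1.02]
```

```bash
cat >> kin.py <<'E'
def rows(p1,R1,p2,R2,N):
    """N equal rows: straight-line-ish by constant tool twist of rotation, shift found so sum reaches p2"""
    w=(R1.inv()*R2).as_rotvec()/N; d=R.from_rotvec(w)
    # shift in tool axes constant s: p2-p1=sum_k R1 d^k s
    M=sum((R1*R.from_rotvec(w*k)).as_matrix() for k in range(N)); s=np.linalg.solve(M,np.array(p2)-p1)
    return np.round(s*100,2),np.round(np.degrees(w),2)
def sim(p,Rt,s,w,N):
    for k in range(N):
        p=p+Rt.apply(np.array(s)/100); Rt=Rt*R.from_rotvec(np.radians(w)); q=iks(p,Rt); print(k,p.round(3),[x.round(2) for x in q] if k%3==2 or not q else len(q))
    return p,Rt
E
python3 - <<'E'
from kin import *
np.set_printoptions(precision=3,suppress=True)
read_camera("wrist");s=read_state();p=s["tool_pos"];T=R.from_rotvec(s["tcp_rot"])
A=grasp(np.pi/2,np.pi/6,-1);z=A.as_matrix()[:,2];O=np.array([.584,.3325,.055])
pre=O+(.038-.13)*z+[0,0,.02]
print(p,pre)
for N in(12,):
    a,w=rows(p,T,pre,A,N);print(a,w,np.linalg.norm(w));e=sim(p,T,a,w,N)
m=np.array([.475,.011,.061]);print("mat",iks(m+.038*z,A),iks(m+.038*z+[0,0,.1],A),"tin",iks(np.array([.5495,-.198,.2])+.038*z,A))
E
```

```text
[ 0.696 -0.096  0.205] [0.584 0.253 0.121]
[1.7  0.99 2.69] [-4.09  2.17  4.06] 6.157970444878734
0 [ 0.673 -0.076  0.191] 1
1 [ 0.652 -0.054  0.177] 1
2 [ 0.633 -0.029  0.165] [array([-0.26,  0.61,  1.33,  0.3 ,  1.79, -1.2 ])]
3 [ 0.617 -0.003  0.155] 1
4 [0.602 0.026 0.146] 1
5 [0.59  0.056 0.138] [array([-0.27,  0.53,  1.58,  0.52,  1.65, -1.03])]
6 [0.582 0.088 0.132] 1
7 [0.576 0.12  0.128] 1
8 [0.573 0.153 0.124] [array([-0.25,  0.45,  1.8 ,  0.78,  1.48, -0.9 ])]
9 [0.573 0.187 0.122] 1
10 [0.577 0.22  0.121] 1
11 [0.583 0.252 0.122] [array([-0.17,  0.4 ,  1.99,  1.09,  1.3 , -0.79])]
mat [array([-0.582,  0.487,  2.069,  0.821,  1.417, -1.085])] [array([-0.582,  0.314,  2.057,  0.809,  1.544, -0.95 ])] tin [array([-0.764,  0.551,  1.613,  0.695,  1.79 , -0.911])]
```

Emit:
move_arm:
  series: [8.5, 1.7, 1, 2.7, -4.1, 2.2, 4.1, 8.5, 1.7, 1, 2.7, -4.1, 2.2, 4.1, 8.5, 1.7, 1, 2.7, -4.1, 2.2, 4.1, 8.5, 1.7, 1, 2.7, -4.1, 2.2, 4.1, 8.5, 1.7, 1, 2.7, -4.1, 2.2, 4.1]

```text
time: 11.22
tool_pos: [0.6026, 0.0279, 0.1531]
tcp_rot: [-1.011, -2.248, -0.495]
wrist_force: [0.4, 0.0, 0.8]
width: 0.994
grip_force: 0.0
```

Emit:
move_arm:
  series: [8.5, 1.7, 1, 2.7, -4.1, 2.2, 4.1, 8.5, 1.7, 1, 2.7, -4.1, 2.2, 4.1, 8.5, 1.7, 1, 2.7, -4.1, 2.2, 4.1, 8.5, 1.7, 1, 2.7, -4.1, 2.2, 4.1, 8.5, 1.7, 1, 2.7, -4.1, 2.2, 4.1]

```text
time: 11.85
tool_pos: [0.575, 0.1891, 0.1288]
tcp_rot: [-1.444, -1.792, -0.812]
wrist_force: [0.6, -0.2, -0.2]
width: 0.994
grip_force: 0.0
```

Emit:
move_arm:
  series: [8.5, 1.7, 1, 2.7, -4.1, 2.2, 4.1, 8.5, 1.7, 1, 2.7, -4.1, 2.2, 4.1, 8.5, 0, 0, 0, 0, 0, 0, 8.5, 0, 0, 0, 0, 0, 0]

```text
time: 12.35
tool_pos: [0.5862, 0.2538, 0.1273]
tcp_rot: [-1.587, -1.584, -0.921]
wrist_force: [-0.6, 0.0, 0.3]
width: 0.995
grip_force: 0.0
```

```bash
python3 - <<'E'
from kin import *
np.set_printoptions(precision=4,suppress=True)
s=read_state();C=cam("wrist");im=read_camera("wrist")[:,:,::-1];t=read_camera("top")[:,:,::-1]
print(s["tool_pos"],s["joint_vel"].max(),R.from_rotvec(s["tcp_rot"]).as_matrix())
np.savez("w5.npz",K=C[0],R=C[1],t=C[2])
cv2.imwrite("pics/w5.png",np.hstack([im,cv2.resize(t[60:300,60:300],(420,420))])[:, :800]);
cv2.imwrite("pics/top5.png",t)
for z in(.04,.07):print(z,proj(C,[.584,.333,z]))
E
```

```text
[0.5862 0.2538 0.1273] 0.022973372369666786 [[-0.0014  1.      0.0061]
 [ 0.5001 -0.0046  0.866 ]
 [ 0.866   0.0043 -0.5001]]
0.04 [274.5641 227.4174]
0.07 [274.537 204.642]
```

View pics/w5.png

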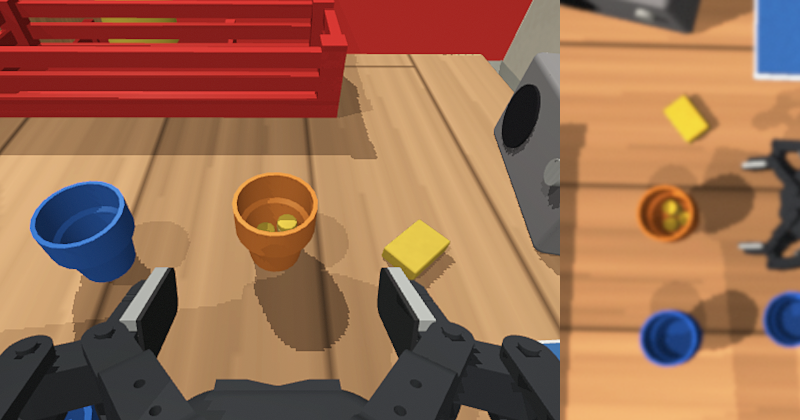

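The wrist view shows the orange cup rim centred at (275.5,205), within 1 px of the prediction, with toffees inside. The path between the fingers is clear, so I move in and grip.

Emit:
move_arm:
  series: [8.54, -1.3, -0.1, 2, 0, 0, 0, 8.54, -1, -0.1, 2.6, 0, 0, 0, 8.54, 0, 0, 4, 0, 0, 0, 8.54, 0, 0, 4, 0, 0, 0, 8.54, 0, 0, 2, 0, 0, 0]

```text
time: 13.08
tool_pos: [0.5814, 0.3712, 0.0285]
tcp_rot: [-1.587, -1.576, -0.911]
wrist_force: [-1.3, -0.2, -0.3]
width: 1.002
grip_force: 0.0
```

Emit:
move_arm:
  series: [8.54, 0, 0, 0, 0, 0, 0, 6, 0, 0, 0, 0, 0, 0, 6, 0, 0, 0, 0, 0, 0, 6, 0, 0, 0, 0, 0, 0, 6, 0, 0, 0, 0, 0, 0]
  grip_force: 40

```text
time: 13.7
tool_pos: [0.5849, 0.3686, 0.0326]
tcp_rot: [-1.589, -1.578, -0.919]
wrist_force: [0.5, -0.4, -0.0]
width: 0.799
grip_force: 44.6
```

```bash
python3 - <<'E'
from kin import *
np.set_printoptions(precision=4,suppress=True)
s=read_state();im=read_camera("wrist")[:,:,::-1]
print(s["tool_pos"],s["joint_vel"].max(),R.from_rotvec(s["tcp_rot"]).as_matrix())
cv2.imwrite("pics/w6.png",im)
E
```

```text
[0.5849 0.3686 0.0326] 0.003847783379823201 [[ 0.0037  1.      0.0058]
 [ 0.4984 -0.0069  0.8669]
 [ 0.8669 -0.0003 -0.4985]]
```

View pics/w6.png

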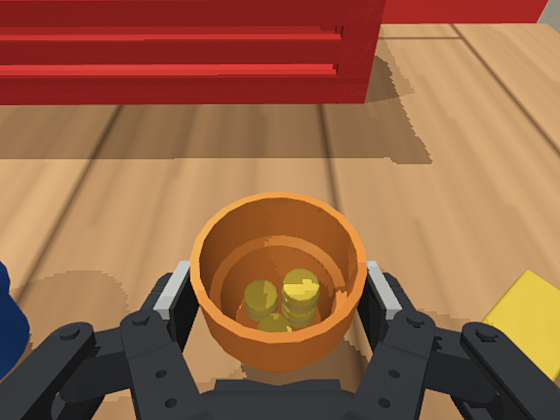

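The cup is gripped squarely (about 68 mm) and I can see 4 or more toffees inside. Next I plan the lift, carry and pour.

```bash
python3 - <<'E'
from kin import *
np.set_printoptions(precision=4,suppress=True)
s=read_state();p=s["tool_pos"];T=R.from_rotvec(s["tcp_rot"])
rt=T.inv().apply(np.array([.584,.333,.07])-p);print("rt",rt)
up=T.inv().apply([0,0,.12]);print("lift",up*100)
tin=np.array([.5495,-.198,0])
pc=tin+[0,0,.165]-T.apply(rt); print("carry from lifted",T.inv().apply(pc-p-[0,0,.12])*100,pc)
for th in (120,135):
    Q=R.from_rotvec([-np.radians(th),0,0]);B=Q*T; pf=tin+[0,-.005,.122]-B.apply(rt)
    pts=np.array([[x,y,z] for x in(-.04,.04) for y in(-.057,.057) for z in(-.1,-.25)]+[[0,.057,-.02],[0,-.057,-.02]])
    print(th,"minz",(B.apply(pts)+pf)[:,2].min(),iks(pf,B),pf)
    N=20;a,w=rows(pc,T,pf,B,N);print(a,w)
    P_,R_=pc,T
    for k in range(N):
        P_=P_+R_.apply(a/100);R_=R_*R.from_rotvec(np.radians(w))
        if k%3==1: print(k,(P_+R_.apply(rt)).round(3),(R_.apply(pts)+P_)[:,2].min().round(3),[q.round(2) for q in iks(P_,R_)])
E
```

```text
rt [ 0.0146 -0.0006 -0.0496]
lift [10.4038 -0.0041 -5.9801]
carry from lifted [-28.6412  -3.0918 -44.8094] [ 0.5503 -0.1623  0.1276]
120 minz 0.11947679091216944 [array([ 0.0876,  0.3661,  2.0645, -1.1553,  1.2298,  0.816 ])] [ 0.5503 -0.2533  0.1098]
[-0.55  0.    0.08] [-0.02 -6.   -0.03]
1 [ 0.549 -0.194  0.162] 0.131 [array([-0.72,  0.5 ,  1.69,  0.6 ,  1.58, -0.91])]
4 [ 0.549 -0.19   0.155] 0.122 [array([-0.63,  0.36,  1.77,  0.43,  1.36, -0.79])]
7 [ 0.549 -0.188  0.147] 0.115 [array([-0.5 ,  0.24,  1.86,  0.21,  1.15, -0.59])]
10 [ 0.549 -0.188  0.14 ] 0.111 [array([-0.34,  0.17,  1.94, -0.11,  1.  , -0.28])]
13 [ 0.549 -0.191  0.132] 0.111 [array([-0.17,  0.16,  2.  , -0.51,  0.96,  0.12])]
16 [ 0.549 -0.196  0.126] 0.113 [array([-0.02,  0.23,  2.05, -0.88,  1.05,  0.51])]
19 [ 0.549 -0.202  0.122] 0.119 [array([ 0.09,  0.37,  2.06, -1.15,  1.23,  0.82])]
135 minz 0.11037184295072151 [] [ 0.5503 -0.2547  0.1232]
[-0.59  0.    0.07] [-0.02 -6.75 -0.04]
1 [ 0.549 -0.194  0.162] 0.131 [array([-0.71,  0.49,  1.69,  0.59,  1.56, -0.9 ])]
4 [ 0.549 -0.189  0.155] 0.122 [array([-0.6 ,  0.33,  1.79,  0.39,  1.32, -0.75])]
7 [ 0.549 -0.186  0.147] 0.116 [array([-0.45,  0.21,  1.88,  0.11,  1.1 , -0.5 ])]
10 [ 0.549 -0.187  0.139] 0.113 [array([-0.26,  0.15,  1.97, -0.29,  0.97, -0.1 ])]
13 [ 0.549 -0.19   0.131] 0.115 [array([-0.08,  0.19,  2.03, -0.73,  1.  ,  0.36])]
16 [ 0.549 -0.196  0.125] 0.12 [array([ 0.07,  0.32,  2.06, -1.08,  1.18,  0.73])]
19 [ 0.549 -0.204  0.122] 0.11 []
```

```bash
cat > plan.py <<'E'
from kin import *
np.set_printoptions(precision=4,suppress=True)
s=read_state();p=s["tool_pos"];T=R.from_rotvec(s["tcp_rot"])
rt=np.array([.0146,-.0006,-.0496]); tin=np.array([.5495,-.198,0])
E
python3 - <<'E'
from plan import *
p1=p+[0,0,.12]
for al in(-25,-35):
    A=R.from_euler("z",al,degrees=True);T2=A*T;pc=tin+[0,0,.165]-T2.apply(rt)
    N=12;a,w=rows(p1,T,pc,T2,N);print(al,"carry",a,w);P_,R_=p1,T
    for k in range(N):
        P_=P_+R_.apply(a/100);R_=R_*R.from_rotvec(np.radians(w))
        if k%4==3: print(k,P_.round(3),[q.round(2) for q in iks(P_,R_)])
    B=A*R.from_rotvec([-np.radians(135),0,0])*T; pf=tin-A.apply([0,.008,0])+[0,0,.122]-B.apply(rt)
    N=20;a,w=rows(pc,T2,pf,B,N);print("pour",a,w);P_,R_=pc,T2
    for k in range(N):
        P_=P_+R_.apply(a/100);R_=R_*R.from_rotvec(np.radians(w))
        if k%3==1: print(k,(P_+R_.apply(rt)).round(3),[q.round(2) for q in iks(P_,R_)])
E
```

```text
-25 carry [-2.39  0.76 -3.74] [-1.81  0.    1.04]
3 [0.604 0.19  0.144] [array([-0.28,  0.34,  2.02,  1.11,  1.29, -0.75])]
7 [0.598 0.01  0.136] [array([-0.59,  0.37,  1.99,  1.01,  1.39, -0.81])]
11 [ 0.565 -0.166  0.128] [array([-0.87,  0.45,  1.9 ,  0.92,  1.48, -0.86])]
pour [-0.6   0.    0.07] [-0.02 -6.75 -0.04]
1 [ 0.551 -0.194  0.162] [array([-0.8 ,  0.34,  1.91,  0.78,  1.33, -0.72])]
4 [ 0.553 -0.19   0.155] [array([-0.64,  0.22,  1.92,  0.5 ,  1.14, -0.45])]
7 [ 0.554 -0.188  0.147] [array([-0.45,  0.18,  1.92,  0.12,  1.05, -0.08])]
10 [ 0.554 -0.189  0.138] [array([-0.26,  0.21,  1.9 , -0.28,  1.09,  0.31])]
13 [ 0.552 -0.192  0.131] [array([-0.1 ,  0.32,  1.86, -0.6 ,  1.24,  0.62])]
16 [ 0.549 -0.198  0.125] [array([ 0.02,  0.48,  1.82, -0.83,  1.45,  0.83])]
19 [ 0.546 -0.204  0.122] [array([ 0.08,  0.66,  1.77, -1.01,  1.68,  0.97])]
-35 carry [-2.37  1.17 -3.71] [-2.53  0.    1.45]
3 [0.617 0.19  0.144] [array([-0.28,  0.33,  2.03,  1.15,  1.25, -0.74])]
7 [0.612 0.008 0.136] [array([-0.59,  0.34,  2.04,  1.08,  1.31, -0.79])]
11 [ 0.571 -0.169  0.128] [array([-0.9 ,  0.38,  2.  ,  1.02,  1.37, -0.83])]
pour [-0.6   0.    0.07] [-0.02 -6.75 -0.04]
1 [ 0.552 -0.194  0.162] [array([-0.82,  0.27,  2.  ,  0.86,  1.23, -0.66])]
4 [ 0.555 -0.191  0.155] [array([-0.65,  0.18,  1.98,  0.53,  1.07, -0.31])]
7 [ 0.556 -0.189  0.147] [array([-0.45,  0.16,  1.93,  0.12,  1.03,  0.1 ])]
10 [ 0.555 -0.19   0.138] [array([-0.27,  0.24,  1.87, -0.26,  1.13,  0.47])]
13 [ 0.553 -0.193  0.131] [array([-0.12,  0.37,  1.8 , -0.54,  1.32,  0.73])]
16 [ 0.549 -0.198  0.125] [array([-0.01,  0.54,  1.73, -0.74,  1.55,  0.89])]
19 [ 0.545 -0.204  0.122] [array([ 0.04,  0.72,  1.67, -0.91,  1.78,  0.98])]
```

Emit:
move_arm:
  series: [6, 1.7, 0, -1, 0, 0, 0, 6, 3, 0, -1.7, 0, 0, 0, 6, 3, 0, -1.7, 0, 0, 0, 6, 2.7, 0, -1.6, 0, 0, 0, 6, 0, 0, 0, 0, 0, 0]
  grip_force: 40

```text
time: 14.38
tool_pos: [0.5864, 0.3692, 0.1568]
tcp_rot: [-1.586, -1.582, -0.925]
wrist_force: [-0.3, 0.3, -1.5]
width: 0.798
grip_force: 44.8
```

Emit:
move_arm:
  series: [6, -2.39, 0.76, -3.74, -1.81, 0, 1.04, 6, -2.39, 0.76, -3.74, -1.81, 0, 1.04, 6, -2.39, 0.76, -3.74, -1.81, 0, 1.04, 6, -2.39, 0.76, -3.74, -1.81, 0, 1.04, 6, -2.39, 0.76, -3.74, -1.81, 0, 1.04]

```text
time: 15.0
tool_pos: [0.6041, 0.144, 0.1407]
tcp_rot: [-1.755, -1.449, -1.012]
wrist_force: [0.3, 0.4, -0.6]
width: 0.796
grip_force: 45.5
```

Emit:
move_arm:
  series: [6, -2.39, 0.76, -3.74, -1.81, 0, 1.04, 6, -2.39, 0.76, -3.74, -1.81, 0, 1.04, 6, -2.39, 0.76, -3.74, -1.81, 0, 1.04, 6, -2.39, 0.76, -3.74, -1.81, 0, 1.04, 6, -2.39, 0.76, -3.74, -1.81, 0, 1.04]

```text
time: 15.62
tool_pos: [0.5835, -0.0794, 0.1304]
tcp_rot: [-1.914, -1.306, -1.104]
wrist_force: [0.4, -0.3, -0.5]
width: 0.795
grip_force: 45.5
```

Emit:
move_arm:
  series: [6, -2.39, 0.76, -3.74, -1.81, 0, 1.04, 6, -2.39, 0.76, -3.74, -1.81, 0, 1.04, 6, 0, 0, 0, 0, 0, 0, 6, 0, 0, 0, 0, 0, 0]

```text
time: 16.12
tool_pos: [0.5644, -0.1656, 0.1266]
tcp_rot: [-1.974, -1.246, -1.14]
wrist_force: [-0.1, 0.2, -1.4]
width: 0.795
grip_force: 45.5
```

```bash
python3 - <<'E'
from plan import *
print(p,T.as_matrix(),"rim",p+T.apply(rt),"cup axis",T.apply(R.from_matrix(grasp(np.pi/2,np.pi/6,-1).as_matrix()).inv().apply([0,0,1])))
n=np.array([.4226,.9063,0]);ax=np.cross([0,0,1],n)
B=R.from_rotvec(np.radians(135)*ax)*T; pf=tin-n*.008+[0,0,.122]-B.apply(rt);print(rows(p,T,pf,B,20),iks(pf,B))
E
```

```text
[ 0.5644 -0.1656  0.1266] [[ 0.2156  0.9034  0.3706]
 [ 0.4492 -0.4287  0.7838]
 [ 0.867  -0.0025 -0.4983]] rim [ 0.5486 -0.1977  0.164 ] cup axis [ 0.0014 -0.0029  1.    ]
(array([-0.6 ,  0.01,  0.06]), array([-0.04, -6.75, -0.03])) [array([ 0.0787,  0.6638,  1.7742, -1.0107,  1.6772,  0.9738])]
```

Emit:
move_arm:
  series: [6, -0.6, 0, 0.06, 0, -6.75, 0, 6, -0.6, 0, 0.06, 0, -6.75, 0, 6, -0.6, 0, 0.06, 0, -6.75, 0, 6, -0.6, 0, 0.06, 0, -6.75, 0, 6, -0.6, 0, 0.06, 0, -6.75, 0]

```text
time: 16.75
tool_pos: [0.5567, -0.1807, 0.1036]
tcp_rot: [-2.402, -1.522, -0.557]
wrist_force: [-0.7, 0.4, -0.0]
width: 0.799
grip_force: 45.4
```

Emit:
move_arm:
  series: [6, -0.6, 0, 0.06, 0, -6.75, 0, 6, -0.6, 0, 0.06, 0, -6.75, 0, 6, -0.6, 0, 0.06, 0, -6.75, 0, 6, -0.6, 0, 0.06, 0, -6.75, 0, 6, -0.6, 0, 0.06, 0, -6.75, 0]

```text
time: 17.38
tool_pos: [0.5444, -0.2061, 0.0942]
tcp_rot: [2.59, 1.642, -0.174]
wrist_force: [0.5, -0.2, -2.1]
width: 0.8
grip_force: 45.4
```

Emit:
move_arm:
  series: [6, -0.6, 0, 0.06, 0, -6.75, 0, 6, -0.6, 0, 0.06, 0, -6.75, 0, 6, -0.6, 0, 0.06, 0, -6.75, 0, 6, -0.6, 0, 0.06, 0, -6.75, 0, 6, -0.6, 0, 0.06, 0, -6.75, 0]

```text
time: 18.0
tool_pos: [0.5324, -0.232, 0.102]
tcp_rot: [2.222, 1.41, -0.84]
wrist_force: [-0.1, -0.1, -1.3]
width: 0.798
grip_force: 45.4
```

Emit:
move_arm:
  series: [6, -0.6, 0, 0.06, 0, -6.75, 0, 6, -0.6, 0, 0.06, 0, -6.75, 0, 6, -0.6, 0, 0.06, 0, -6.75, 0, 6, -0.6, 0, 0.06, 0, -6.75, 0, 6, -0.6, 0, 0.06, 0, -6.75, 0]

```text
time: 18.62
tool_pos: [0.5243, -0.2497, 0.1245]
tcp_rot: [1.754, 1.114, -1.35]
wrist_force: [-0.2, -1.0, 0.1]
width: 0.795
grip_force: 45.6
```

Emit:
move_arm:
  series: [6, 0, 0, 0, 0, 0, 0, 6, 0, 0, 0, 0, 0, 0, 6, 0, 0, 0, 0, 0, 0, 6, 0, 0, 0, 0, 0, 0, 6, 0, 0, 0, 0, 0, 0]

```text
time: 19.25
tool_pos: [0.5244, -0.2519, 0.1251]
tcp_rot: [1.76, 1.112, -1.347]
wrist_force: [0.3, 0.3, -0.7]
width: 0.794
grip_force: 45.5
```

```bash
python3 - <<'E'
from plan import *
print(p,"rim",p+T.apply(rt))
im=read_camera("wrist")[:,:,::-1];b=read_camera("scene")[:,:,::-1]
B=cv2.resize(b[150:290,160:300],(420,420),interpolation=cv2.INTER_CUBIC)
cv2.imwrite("pics/w7.png",np.hstack([im[:,90:470],B]))
E
```

```text
[ 0.5244 -0.2519  0.1251] rim [ 0.5461 -0.2049  0.124 ]
```

View pics/w7.png

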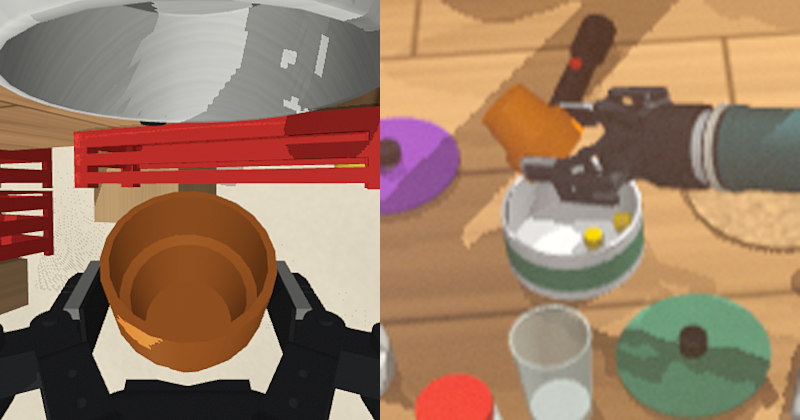

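The cup is empty in the wrist view, and toffees lie inside the tin at about (593,237) and (622,218) in the picture. Next I turn the cup upright and set it on the mat as the base of the stack.

```bash
python3 - <<'E'
from plan import *
U=R.from_euler("z",-25,degrees=True)*R.from_matrix([[.0037,1,.0058],[.4984,-.0069,.8669],[.8669,-.0003,-.4985]])
mat=np.array([.475,.0115,0])
pc=tin+[0,0,.175]-U.apply(rt); a,w=rows(p,T,pc,U,14);print("unwind",a,w)
P_,R_=p,T
for k in range(14):
    P_=P_+R_.apply(a/100);R_=R_*R.from_rotvec(np.radians(w))
    if k%4==1: print(k,(P_+R_.apply(rt)).round(3),[q.round(2) for q in iks(P_,R_)])
pm=mat+[0,0,.175]-U.apply(rt);print("to mat",U.inv().apply(pm-pc)*100,pm,iks(pm,U),iks(pm-[0,0,.1],U)); print("down 9cm",U.inv().apply([0,0,-.09])*100)
E
```

```text
unwind [ 0.82  0.   -0.3 ] [-0.    9.64 -0.  ]
1 [ 0.55  -0.197  0.127] [array([ 0.02,  0.49,  1.81, -0.83,  1.47,  0.84])]
5 [ 0.555 -0.187  0.142] [array([-0.23,  0.22,  1.88, -0.32,  1.12,  0.37])]
9 [ 0.554 -0.187  0.161] [array([-0.6 ,  0.2 ,  1.92,  0.41,  1.13, -0.35])]
13 [ 0.549 -0.198  0.175] [array([-0.87,  0.43,  1.89,  0.92,  1.49, -0.84])]
to mat [  7.837  -15.7145  13.6397] [0.4909 0.0435 0.1376] [array([-0.6813,  0.1281,  2.3109,  1.0545,  1.32  , -0.8652])] [array([-0.6813,  0.3503,  2.323 ,  1.1202,  1.2106, -1.0826])]
down 9cm [-7.8022  0.0028  4.4861]
```

Emit:
move_arm:
  series: [6, 0.82, 0, -0.3, 0, 9.64, 0, 6, 0.82, 0, -0.3, 0, 9.64, 0, 6, 0.82, 0, -0.3, 0, 9.64, 0, 6, 0.82, 0, -0.3, 0, 9.64, 0, 6, 0.82, 0, -0.3, 0, 9.64, 0]

```text
time: 19.98
tool_pos: [0.5396, -0.22, 0.1007]
tcp_rot: [2.401, 1.519, -0.563]
wrist_force: [-0.6, -1.2, -1.0]
width: 0.794
grip_force: 45.5
```

Emit:
move_arm:
  series: [6, 0.82, 0, -0.3, 0, 9.64, 0, 6, 0.82, 0, -0.3, 0, 9.64, 0, 6, 0.82, 0, -0.3, 0, 9.64, 0, 6, 0.82, 0, -0.3, 0, 9.64, 0, 6, 0.82, 0, -0.3, 0, 9.64, 0]

```text
time: 20.6
tool_pos: [0.557, -0.1833, 0.1105]
tcp_rot: [-2.453, -1.552, -0.472]
wrist_force: [-1.5, 0.0, -1.4]
width: 0.797
grip_force: 45.5
```

Emit:
move_arm:
  series: [6, 0.82, 0, -0.3, 0, 9.64, 0, 6, 0.82, 0, -0.3, 0, 9.64, 0, 6, 0.82, 0, -0.3, 0, 9.64, 0, 6, 0.82, 0, -0.3, 0, 9.64, 0, 6, 0, 0, 0, 0, 0, 0]

```text
time: 21.22
tool_pos: [0.5631, -0.1663, 0.1343]
tcp_rot: [-1.976, -1.24, -1.136]
wrist_force: [-0.6, 0.1, -1.4]
width: 0.798
grip_force: 45.6
```

Emit:
move_arm:
  series: [6, 1.6, -3.1, 2.7, 0, 0, 0, 6, 1.6, -3.1, 2.7, 0, 0, 0, 6, 1.6, -3.1, 2.7, 0, 0, 0, 6, 1.6, -3.1, 2.7, 0, 0, 0, 6, 1.4, -3.3, 2.8, 0, 0, 0]

```text
time: 21.85
tool_pos: [0.4902, 0.0446, 0.1382]
tcp_rot: [-1.976, -1.254, -1.139]
wrist_force: [-0.9, 0.9, 0.7]
width: 0.798
grip_force: 45.6
```

Emit:
move_arm:
  series: [6, 0, 0, 0, 0, 0, 0, 6, 0, 0, 0, 0, 0, 0]

```text
time: 22.1
tool_pos: [0.491, 0.0432, 0.1382]
tcp_rot: [-1.976, -1.253, -1.14]
wrist_force: [-0.4, -0.7, 0.3]
width: 0.799
grip_force: 45.5
```

```bash
python3 - <<'E'
from plan import *
G0=np.array([[.0037,1,.0058],[.4984,-.0069,.8669],[.8669,-.0003,-.4985]]);c=T.apply(R.from_matrix(G0).inv().apply([0,0,1]))
rim=p+T.apply(rt);print(p,"rim",rim,"axis",c,"base",rim-.07*c)
U=R.from_euler("z",-25,degrees=True)*R.from_matrix(G0);print("turn",np.degrees((T.inv()*U).as_rotvec()))
print(T.inv().apply([.475-rim[0],.0115-rim[1],-.09])*100)
E
```

```text
[0.491  0.0432 0.1382] rim [0.4752 0.0113 0.1757] axis [-0.0008  0.0044  1.    ] base [0.4752 0.011  0.1057]
turn [-0.0014  0.2072  0.1697]
[-7.7802 -0.0472  4.5241]
```

Emit:
move_arm:
  series: [6, -2.2, 0, 1.27, 0, 0, 0, 6, -2.2, 0, 1.27, 0, 0, 0, 6, -2.2, 0, 1.27, 0, 0, 0, 6, -1.1, 0, 0.64, 0, 0, 0, 6, -0.43, 0, 0.25, 0, 0, 0]

```text
time: 22.72
tool_pos: [0.4911, 0.0426, 0.0432]
tcp_rot: [-1.975, -1.248, -1.14]
wrist_force: [0.0, -0.0, -0.5]
width: 0.798
grip_force: 45.6
```

Emit:
move_arm:
  series: [6, -0.26, 0, 0.15, 0, 0, 0, 6, 0, 0, 0, 0, 0, 0, 6, -0.17, 0, 0.1, 0, 0, 0, 6, 0, 0, 0, 0, 0, 0]

```text
time: 23.22
tool_pos: [0.4905, 0.0433, 0.0387]
tcp_rot: [-1.975, -1.248, -1.14]
wrist_force: [-0.2, -0.6, 0.1]
width: 0.8
grip_force: 45.6
```

Emit:
move_arm:
  series: [6, -0.13, 0, 0.08, 0, 0, 0, 6, 0, 0, 0, 0, 0, 0]

```text
time: 23.48
tool_pos: [0.4907, 0.0436, 0.0386]
tcp_rot: [-1.972, -1.248, -1.143]
wrist_force: [-2.5, -3.0, 7.7]
width: 0.796
grip_force: 46.3
```

Emit:
move_arm:
  series: [6, -0.13, 0, 0.08, 0, 0, 0, 6, 0, 0, 0, 0, 0, 0]

```text
time: 23.72
tool_pos: [0.491, 0.0439, 0.0386]
tcp_rot: [-1.969, -1.247, -1.146]
wrist_force: [-5.6, -5.7, 14.5]
width: 0.798
grip_force: 47.0
```

Emit:
move_arm:
  series: [6, 0.15, 0, -0.09, 0, 0, 0, 8.54, 0, 0, 0, 0, 0, 0, 8.54, 0, 0, 0, 0, 0, 0, 8.54, 0, 0, 0, 0, 0, 0, 8.54, 0, 0, -1.5, 0, 0, 0]

```text
time: 24.35
tool_pos: [0.4839, 0.0323, 0.0445]
tcp_rot: [-1.973, -1.248, -1.138]
wrist_force: [-0.1, -0.1, -1.0]
width: 0.998
grip_force: 0.0
```

Emit:
move_arm:
  series: [8.54, 0, 0, -3, 0, 0, 0, 8.54, 0, 0, -4, 0, 0, 0, 8.54, 0, 0, -4, 0, 0, 0, 8.54, 4, 0, -2.5, 0, 0, 0, 8.54, 4, 0, -2.5, 0, 0, 0]

```text
time: 24.98
tool_pos: [0.4421, -0.0587, 0.1953]
tcp_rot: [-1.977, -1.246, -1.14]
wrist_force: [0.9, -0.4, 0.1]
width: 1.002
grip_force: 0.0
```

```bash
python3 - <<'E'
from plan import *
read_camera("top");read_camera("top");s=read_state();p=s["tool_pos"];T=R.from_rotvec(s["tcp_rot"])
print(p,T.as_matrix()); y=np.array([.9034,-.4287,0]);z=np.array([0,0,-1.])
D=R.from_matrix(np.c_[np.cross(y,z),y,z]); print("D",D.as_rotvec())
t=np.array([.6966,-.0955,.14]);print(iks(t,D),iks(t-[0,0,.14],D),iks([.549,-.198,.054],D),[iks([x,yy,.03],D) for x,yy in((.4554,.171),(.428,.3215),(.475,.011))])
N=10;a,w=rows(p,T,t,D,N);print(a,w);sim(p,T,a,w,N)
E
```

```text
[ 0.4444 -0.0605  0.1985] [[ 0.2096  0.9029  0.3754]
 [ 0.4563 -0.4299  0.7791]
 [ 0.8648  0.008  -0.5021]]
D [2.6553 1.679  0.    ]
[array([-0.1718,  0.3555,  1.6   ,  0.    ,  1.186 ,  0.2713])] [array([-0.1718,  0.4867,  1.6958,  0.    ,  0.9591,  0.2713])] [array([-0.389 ,  0.2258,  1.9405,  0.    ,  0.9753,  0.0541])] [[array([0.3078, 0.0844, 2.159 , 0.    , 0.8982, 0.7509])], [array([0.5975, 0.172 , 2.0586, 0.    , 0.911 , 1.0406])], [array([-0.0295,  0.0635,  2.1817, -0.    ,  0.8964,  0.4136])]]
[0.33 2.43 0.96] [ 0.05 -5.99  0.02]
0 [ 0.471 -0.062  0.197] 1
1 [ 0.497 -0.064  0.194] 1
2 [ 0.523 -0.066  0.19 ] [array([-0.67,  0.04,  2.07,  0.74,  1.31, -0.53])]
3 [ 0.548 -0.068  0.185] 1
4 [ 0.574 -0.071  0.18 ] 1
5 [ 0.599 -0.075  0.173] [array([-0.42,  0.12,  1.89,  0.46,  1.16, -0.17])]
6 [ 0.624 -0.079  0.166] 1
7 [ 0.649 -0.084  0.158] 1
8 [ 0.673 -0.089  0.149] [array([-0.23,  0.29,  1.68,  0.11,  1.16,  0.17])]
9 [ 0.697 -0.096  0.14 ] 1
```

Emit:
move_arm:
  series: [6, 0.33, 2.43, 0.96, 0, -6, 0, 6, 0.33, 2.43, 0.96, 0, -6, 0, 6, 0.33, 2.43, 0.96, 0, -6, 0, 6, 0.33, 2.43, 0.96, 0, -6, 0, 6, 0.33, 2.43, 0.96, 0, -6, 0]

```text
time: 25.7
tool_pos: [0.5726, -0.0687, 0.1739]
tcp_rot: [-2.364, -1.493, -0.628]
wrist_force: [0.3, 0.3, 0.0]
width: 0.703
grip_force: 0.0
```

Emit:
move_arm:
  series: [5, 0.33, 2.43, 0.96, 0, -6, 0, 5, 0.33, 2.43, 0.96, 0, -6, 0, 5, 0.33, 2.43, 0.96, 0, -6, 0, 5, 0.33, 2.43, 0.96, 0, -6, 0, 5, 0.33, 2.43, 0.96, 0, -6, 0]

```text
time: 26.32
tool_pos: [0.6953, -0.0937, 0.1335]
tcp_rot: [2.655, 1.678, -0.006]
wrist_force: [0.1, -0.2, 1.1]
width: 0.585
grip_force: 0.0
```

Emit:
move_arm:
  series: [5, 0, 0, 0, 0, 0, 0, 5, 0, 0, 0, 0, 0, 0, 5, 0, 0, 0, 0, 0, 0]

```text
time: 26.7
tool_pos: [0.6939, -0.0936, 0.134]
tcp_rot: [-2.655, -1.676, 0.0]
wrist_force: [0.4, -0.1, 0.5]
width: 0.584
grip_force: 0.0
```

```bash
python3 - <<'E'
from plan import *
C=cam("wrist");im=read_camera("wrist")[:,:,::-1].copy()
pr=proj(C,[.6966,-.0955,.034]);x,y=pr.astype(int);k=(im.max(2)<70)[y-40:y+40,x-40:x+40];ys,xs=np.nonzero(k);kp=(xs.mean()+x-40,ys.mean()+y-40)
print(p,pr,kp,xs.size,atz(C,kp,.031));D=R.from_rotvec([2.6553,1.679,0])
print(steps([.6966,-.0955,0.0005],D))
E
```

```text
[ 0.6939 -0.0936  0.134 ] [283.1654 192.3358] (np.float64(282.3843329253366), np.float64(188.55569155446756)) 817 [ 0.6971 -0.0931  0.031 ]
(array([-0.07,  0.32, 13.38]), array([-0.1, -0. , -0.1]))
```

Emit:
move_arm:
  series: [5, 0, 0.3, 5, 0, 0, 0, 5, 0, 0, 4, 0, 0, 0, 5, 0, 0, 3, 0, 0, 0, 5, 0, 0, 1.3, 0, 0, 0, 5, 0, 0, 0, 0, 0, 0]

```text
time: 27.38
tool_pos: [0.6967, -0.0942, 0.0006]
tcp_rot: [-2.654, -1.677, 0.001]
wrist_force: [-0.8, -0.4, -0.1]
width: 0.584
grip_force: 0.0
```

Emit:
move_arm:
  series: [1, 0, 0, 0, 0, 0, 0, 1, 0, 0, 0, 0, 0, 0, 1, 0, 0, 0, 0, 0, 0, 1, 0, 0, 0, 0, 0, 0, 1, 0, 0, 0, 0, 0, 0]
  grip_force: 40

```text
time: 28.0
tool_pos: [0.6991, -0.0938, 0.0038]
tcp_rot: [2.654, 1.679, 0.004]
wrist_force: [-2.1, 0.9, 7.1]
width: 0.115
grip_force: 3.2
```

Emit:
move_arm:
  series: [1, 0, 0, -1, 0, 0, 0, 1, 0, 0, -4, 0, 0, 0, 1, 0, 0, -5, 0, 0, 0, 1, 0, 0, -3, 0, 0, 0, 1, 0, 0, 0, 0, 0, 0]

```text
time: 28.62
tool_pos: [0.701, -0.0944, 0.1365]
tcp_rot: [2.651, 1.676, 0.011]
wrist_force: [0.0, -0.0, -0.2]
width: 0.119
grip_force: 0.0
```

```bash
python3 - <<'E'
from plan import *
b=read_camera("scene")[:,:,::-1];cv2.imwrite("pics/s8.png",b)
T2=cam("scene");c=b[190:270,190:262]
# tin rim: bright grey ellipse -> print projection of presumed tin and blobs of yellow
h=cv2.cvtColor(b,cv2.COLOR_BGR2HSV);m=cv2.inRange(h,(22,120,110),(34,255,255));n,l,st,cc=cv2.connectedComponentsWithStats(m);print([(cc[i].round(0),st[i,4]) for i in range(1,n) if st[i,4]>6])
D=R.from_rotvec([2.6553,1.679,0])
print(p,steps([.5495,-.198,.13],D))
A=cv2.resize(b[165:275,165:275],(440,440),interpolation=cv2.INTER_CUBIC)
for ph in np.linspace(0,2*np.pi,24):
    q=proj(T2,[.5495+.066*np.cos(ph),-.198+.066*np.sin(ph),.06]);cv2.circle(A,(int((q[0]-165)*4),int((q[1]-165)*4)),1,(0,0,255),-1)
cv2.imwrite("pics/s8c.png",A)
E
```

```text
[(array([509., 139.]), np.int32(35)), (array([240., 223.]), np.int32(19)), (array([230., 228.]), np.int32(29)), (array([421., 261.]), np.int32(277))]
[ 0.701  -0.0944  0.1365] (array([-15.8 ,  -9.07,   0.3 ]), array([ 0.2, -0.1,  0. ]))
```

View pics/s8c.png

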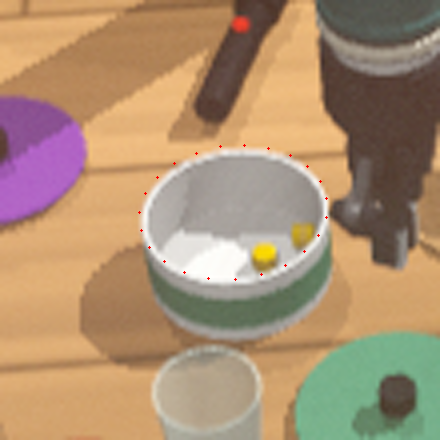

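The fingers slipped off the knob top, so the lid is still on the table (now deeper grip needed). In the picture the tin rim matches the projected circle to within about 1 px. Before regrasping I hover over the open tin to measure its rim and count the toffees.

Emit:
move_arm:
  series: [5, -4, -2.3, -1.5, 0, 0, 0, 5, -4, -2.3, -1.5, 0, 0, 0, 5, -4, -2.3, -1.5, 0, 0, 0, 5, -3.8, -2.2, -1.5, 0, 0, 0, 5, 0, 0, 0, 0, 0, 0]

```text
time: 29.3
tool_pos: [0.5455, -0.1991, 0.1906]
tcp_rot: [-2.656, -1.674, 0.002]
wrist_force: [-0.2, -0.1, 0.9]
width: 0.588
grip_force: 0.0
```

Emit:
move_arm:
  series: [5, 0, 0, 0, 0, 0, 0, 5, 0, 0, 0, 0, 0, 0, 5, 0, 0, 0, 0, 0, 0]

```text
time: 29.68
tool_pos: [0.548, -0.1969, 0.19]
tcp_rot: [-2.652, -1.679, 0.001]
wrist_force: [0.0, -0.0, -0.3]
width: 0.584
grip_force: 0.0
```

```bash
python3 - <<'E'
from plan import *
C=cam("wrist");im=read_camera("wrist")[:,:,::-1].copy();print(p,s["joint_vel"].max())
np.savez("w9.npz",K=C[0],R=C[1],t=C[2],im=im)
for ph in np.linspace(0,2*np.pi,36):
    q=proj(C,[.551+.066*np.cos(ph),-.1975+.066*np.sin(ph),.06]);cv2.circle(im,tuple(q.round().astype(int)),1,(0,0,255),-1)
cv2.imwrite("pics/w9.png",im);print(proj(C,[.551,-.1975,.06]),proj(C,[.552,-.1975,.06]),proj(C,[.551,-.1965,.06]))
E
```

```text
[ 0.548  -0.1969  0.19  ] 0.001306394407530277
[282.4643 181.4561] [283.4801 180.99  ] [281.9872 180.473 ]
```

View pics/w9.png

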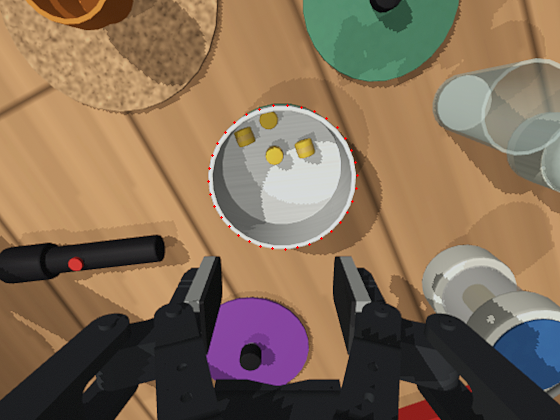

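The rim matches the projected circle of centre (0.551,-0.1975), and four toffees lie in the tin with none outside. Back to the lid, this time with a deeper grip.

Emit:
move_arm:
  series: [5, 4, 2.2, 1.5, 0, 0, 0, 5, 4, 2.2, 1.5, 0, 0, 0, 5, 4, 2.2, 1.5, 0, 0, 0, 5, 3.6, 2.1, 1, 0, 0, 0, 5, 0, 0, 0, 0, 0, 0]

```text
time: 30.35
tool_pos: [0.6944, -0.0913, 0.1337]
tcp_rot: [-2.65, -1.682, 0.002]
wrist_force: [-1.4, 0.2, -0.2]
width: 0.587
grip_force: 0.0
```

Emit:
move_arm:
  series: [5, 0, 0, 0, 0, 0, 0, 5, 0, 0, 0, 0, 0, 0, 5, 0, 0, 0, 0, 0, 0]

```text
time: 30.72
tool_pos: [0.6928, -0.0948, 0.1367]
tcp_rot: [-2.656, -1.677, -0.001]
wrist_force: [-0.6, 0.2, 0.5]
width: 0.587
grip_force: 0.0
```

```bash
python3 - <<'E'
from plan import *
C=cam("wrist");im=read_camera("wrist")[:,:,::-1].copy();cv2.imwrite("pics/w10.png",im)
m=cv2.inRange(cv2.cvtColor(im,cv2.COLOR_BGR2HSV),(65,50,30),(92,255,255));cnt=max(cv2.findContours(m,0,1)[0],key=cv2.contourArea);h=cv2.convexHull(cnt);e=cv2.fitEllipse(h);print(e,atz(C,e[0],.010))
pr=proj(C,[.697,-.094,.034]);x,y=pr.astype(int);k=(im.max(2)<70)[y-35:y+35,x-35:x+35];ys,xs=np.nonzero(k);kp=(xs.mean()+x-35,ys.mean()+y-35)
print(p,pr,kp,xs.size,atz(C,kp,.031));D=R.from_rotvec([2.6553,1.679,0])
X=atz(C,kp,.031);print(steps([X[0],X[1],-.008],D))
E
```

```text
((282.3696594238281, 175.68936157226562), (152.63107299804688, 157.1868133544922), 85.45362091064453) [ 0.6986 -0.09    0.01  ]
[ 0.6928 -0.0948  0.1367] [283.1572 187.7841] (np.float64(282.7456790123457), np.float64(186.00864197530865)) 810 [ 0.697  -0.0933  0.031 ]
(array([ 0.3 ,  0.31, 14.47]), array([-0. , -0. , -0.1]))
```

Emit:
move_arm:
  series: [5, 0.3, 0.3, 5, 0, 0, 0, 5, 0, 0, 4, 0, 0, 0, 5, 0, 0, 3, 0, 0, 0, 5, 0, 0, 1.4, 0, 0, 0, 5, 0, 0, 0.6, 0, 0, 0]

```text
time: 31.4
tool_pos: [0.697, -0.0927, -0.0042]
tcp_rot: [-2.654, -1.678, 0.0]
wrist_force: [0.7, -1.0, 1.2]
width: 0.589
grip_force: 0.0
```

Emit:
move_arm:
  series: [5, 0, 0, 0.4, 0, 0, 0, 5, 0, 0, 0, 0, 0, 0]

```text
time: 31.65
tool_pos: [0.698, -0.0926, -0.0069]
tcp_rot: [2.655, 1.679, 0.002]
wrist_force: [-0.3, 0.2, 0.2]
width: 0.579
grip_force: 0.0
```

Emit:
move_arm:
  series: [1, 0, 0, 0, 0, 0, 0, 1, 0, 0, 0, 0, 0, 0, 1, 0, 0, 0, 0, 0, 0, 1, 0, 0, 0, 0, 0, 0, 1, 0, 0, 0, 0, 0, 0]
  grip_force: 40

```text
time: 32.28
tool_pos: [0.6981, -0.0926, -0.0067]
tcp_rot: [2.655, 1.679, 0.002]
wrist_force: [-0.2, 0.7, 5.8]
width: 0.282
grip_force: 39.4
```

```bash
python3 - <<'E'
from plan import *
C=cam("wrist");im=read_camera("wrist")[:,:,::-1].copy();cv2.imwrite("pics/w11.png",im)
m=cv2.inRange(cv2.cvtColor(im,cv2.COLOR_BGR2HSV),(65,50,30),(92,255,255));cnt=max(cv2.findContours(m,0,1)[0],key=cv2.contourArea);h=cv2.convexHull(cnt);e=cv2.fitEllipse(h);print(p,T.as_matrix()[:,2],e,atz(C,e[0],.010))
E
```

```text
[ 0.6981 -0.0926 -0.0067] [ 0.0014  0.0006 -1.    ] ((276.91015625, 243.2095489501953), (247.43592834472656, 280.78485107421875), 89.74064636230469) [ 0.7    -0.0847  0.01  ]
```

Emit:
move_arm:
  series: [1, 0, 0, -1, 0, 0, 0, 1, 0, 0, -3, 0, 0, 0, 1, 0, 0, -4, 0, 0, 0, 1, 0, 0, -4, 0, 0, 0, 1, 0, 0, -1, 0, 0, 0]

```text
time: 32.95
tool_pos: [0.6994, -0.0929, 0.1258]
tcp_rot: [2.653, 1.678, 0.007]
wrist_force: [-0.5, 0.0, -0.3]
width: 0.279
grip_force: 39.4
```

Emit:
move_arm:
  series: [1, -3, -1.7, 0, 0, 0, 0, 1, -4.5, -2.5, 0, 0, 0, 0, 1, -4.5, -2.5, 0, 0, 0, 0, 1, -3.5, -1.9, 0, 0, 0, 0, 1, 0, 0, 0, 0, 0, 0]

```text
time: 33.58
tool_pos: [0.5494, -0.1966, 0.1198]
tcp_rot: [-2.654, -1.673, 0.005]
wrist_force: [-0.7, -0.7, -0.4]
width: 0.281
grip_force: 39.4
```

Emit:
move_arm:
  series: [1, 0, 0, 0, 0, 0, 0, 1, 0, 0, 0, 0, 0, 0, 1, 0, 0, 0, 0, 0, 0]

```text
time: 33.95
tool_pos: [0.5537, -0.1951, 0.1217]
tcp_rot: [-2.653, -1.68, 0.0]
wrist_force: [-0.1, 0.1, -1.3]
width: 0.28
grip_force: 39.4
```

```bash
python3 - <<'E'
from plan import *
D=R.from_rotvec([2.6553,1.679,0]);print(p,s["width"],s["grip_force"],steps([.551,-.1975,.0473],D))
C=cam("wrist");im=read_camera("wrist")[:,:,::-1].copy();cv2.imwrite("pics/w12.png",im)
E
```

```text
[ 0.5537 -0.1951  0.1217] 0.27978976859842847 39.427987933158875 (array([-0.34, -0.13,  7.44]), array([-0.1, -0. ,  0.1]))
```

Emit:
move_arm:
  series: [1, -0.34, -0.13, 2, 0, 0, 0, 1, 0, 0, 3, 0, 0, 0, 1, 0, 0, 1.2, 0, 0, 0, 1, 0, 0, 0, 0, 0, 0, 1, 0, 0, 0.4, 0, 0, 0]

```text
time: 34.62
tool_pos: [0.5515, -0.1987, 0.0569]
tcp_rot: [2.655, 1.679, 0.002]
wrist_force: [0.3, 0.0, -0.7]
width: 0.276
grip_force: 39.4
```

Emit:
move_arm:
  series: [1, 0, 0, 0.3, 0, 0, 0, 1, 0, 0, 0.3, 0, 0, 0, 1, 0, 0, 0, 0, 0, 0]

```text
time: 35.0
tool_pos: [0.5503, -0.1981, 0.0499]
tcp_rot: [-2.654, -1.678, 0.0]
wrist_force: [1.1, 0.1, -0.5]
width: 0.279
grip_force: 39.4
```

Emit:
move_arm:
  series: [1, 0, 0, 0.2, 0, 0, 0, 1, 0, 0, 0.1, 0, 0, 0, 1, 0, 0, 0, 0, 0, 0]

```text
time: 35.38
tool_pos: [0.5504, -0.1982, 0.0473]
tcp_rot: [-2.654, -1.678, -0.0]
wrist_force: [-1.2, -0.2, 2.2]
width: 0.279
grip_force: 39.7
```

Emit:
move_arm:
  series: [1, 0, 0, 0.15, 0, 0, 0, 1, 0, 0, 0, 0, 0, 0]

```text
time: 35.62
tool_pos: [0.5504, -0.1982, 0.0472]
tcp_rot: [-2.654, -1.679, 0.0]
wrist_force: [-4.8, 1.7, 9.8]
width: 0.279
grip_force: 40.5
```

Emit:
move_arm:
  series: [4, 0, 0, -0.15, 0, 0, 0, 5, 0, 0, 0, 0, 0, 0, 5, 0, 0, 0, 0, 0, 0, 5, 0, 0, -3, 0, 0, 0, 5, 0, 0, -5, 0, 0, 0]

```text
time: 36.25
tool_pos: [0.5482, -0.1974, 0.1249]
tcp_rot: [-2.65, -1.676, 0.006]
wrist_force: [1.2, -0.0, 0.4]
width: 0.586
grip_force: 0.0
```

Emit:
move_arm:
  series: [8.54, 0, 0, -5, 0, 0, 0, 8.54, 4, -3.3, -0.5, 0, 0, 0, 8.54, 4.2, -3.5, -0.5, 0, 0, 0, 8.54, 4.2, -3.5, 0, 0, 0, 0, 8.54, 4.2, -3.5, 0, 0, 0, 0]

```text
time: 36.88
tool_pos: [0.4964, 0.0123, 0.1872]
tcp_rot: [-2.655, -1.678, -0.001]
wrist_force: [0.8, 1.2, 0.6]
width: 0.994
grip_force: 0.0
```

Emit:
move_arm:
  series: [8.54, 4.2, -3.5, 0, 0, 0, 0, 8.54, 4.2, -3.5, 0, 0, 0, 0, 8.54, 4.2, -3.6, 0, 0, 0, 0, 8.54, 0, 0, 0, 0, 0, 0, 8.54, 0, 0, 0, 0, 0, 0]

```text
time: 37.5
tool_pos: [0.4551, 0.17, 0.1871]
tcp_rot: [-2.654, -1.68, 0.001]
wrist_force: [0.3, 0.3, -0.7]
width: 1.0
grip_force: 0.0
```

```bash
cat > look.py <<'E'
from plan import *
def rims(im,C,z,lo,hi,mina=300):
    m=cv2.inRange(cv2.cvtColor(im,cv2.COLOR_BGR2HSV),lo,hi);n,l,st,cc=cv2.connectedComponentsWithStats(m)
    return [(st[i].tolist(),atz(C,cc[i],z)[:2].round(4)) for i in range(1,n) if st[i,4]>mina]
BL=((105,120,40),(125,255,255));OR=((8,180,90),(16,255,255))
E
python3 - <<'E'
from look import *
C=cam("wrist");im=read_camera("wrist")[:,:,::-1].copy();t=read_camera("top")[:,:,::-1].copy();b=read_camera("scene")[:,:,::-1].copy()
print(p);print("w",rims(im,C,.05,*BL));print("t",rims(t,cam("top"),.05,*BL));print("s",rims(b,cam("scene"),.05,*BL,100))
cv2.imwrite("pics/w13.png",np.hstack([cv2.resize(im,(400,300)),cv2.resize(t,(400,300))]))
np.savez("w13.npz",K=C[0],R=C[1],t=C[2],im=im)
for c in((.4554,.171),(.428,.3215)):print(c,proj(C,[*c,.07]),proj(cam("top"),[*c,.07]),proj(cam("scene"),[*c,.07]))
E
```

```text
[0.4551 0.17   0.1871]
w [([110, 0, 100, 70, 5835], array([0.4226, 0.3224])), ([236, 138, 81, 82, 5193], array([0.4532, 0.1722]))]
t [([174, 33, 102, 71, 6852], array([0.8505, 0.1172])), ([450, 125, 33, 32, 818], array([ 0.699 , -0.4365])), ([183, 227, 26, 30, 611], array([0.4545, 0.1688]))]
s [([382, 169, 24, 28, 489], array([0.4354, 0.3223])), ([124, 233, 28, 22, 461], array([ 0.615 , -0.4311])), ([304, 284, 110, 57, 4192], array([0.8881, 0.0985]))]
(0.4554, 0.171) [278.8365 184.8017] [192.6396 241.8124] [346.0695 183.9945]
(0.428, 0.3215) [159.5317  24.2013] [122.7425 252.884 ] [392.7163 174.7889]
```

View pics/w13.png

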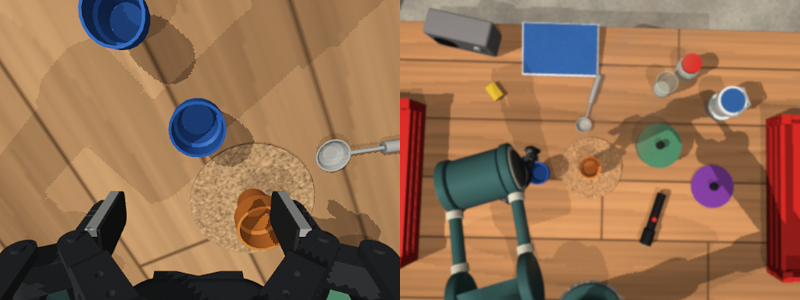

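Blue cups are unmoved: near at (0.455,0.171), far at (0.428,0.322). The orange cup stands on the mat. I now fit the near cup's rim and the real tip depth.

```bash
cat >> look.py <<'E'
def fitrim(im,C,lo,hi,g,z=.07,bottom=True):
    """fit rim circle (r 35) to the colour blob nearest the guess: rim is part of blob hull, matched on the side away from the foot"""
    m=cv2.inRange(cv2.cvtColor(im,cv2.COLOR_BGR2HSV),lo,hi);cs=[c for c in cv2.findContours(m,0,1)[0] if cv2.contourArea(c)>200]
    gp=proj(C,[*g,z]);c=min(cs,key=lambda c:np.linalg.norm(c[:,0].mean(0)-gp))[:,0].astype(float)
    out=proj(C,[*g,z])-proj(C,[*g,0]);out/=np.linalg.norm(out)
    c=c[(c-c.mean(0))@out>-2]; c=c[(c[:,0]>1)&(c[:,1]>1)&(c[:,0]<558)&(c[:,1]<418)]
    ph=np.linspace(0,2*np.pi,180)
    def f(x):
        P=np.array([proj(C,[x[0]+.035*np.cos(a),x[1]+.035*np.sin(a),z]) for a in ph])
        return np.linalg.norm(c[:,None]-P,axis=2).min(1)
    r=least_squares(f,g,diff_step=1e-3,loss="soft_l1");return r.x.round(4),np.median(r.fun).round(2),len(c)
E
python3 - <<'E'
from look import *
d=np.load("w13.npz");C=(d["K"],d["R"],d["t"]);print(fitrim(d["im"],C,*BL,(.4554,.171)))
print(fitrim(d["im"],C,*OR,(.475,.011)))
w=np.load("w9.npz");C9=(w["K"],w["R"],w["t"]);p9=np.array([.548,-.1969,.19]);T9=R.from_rotvec([-2.652,-1.679,.001])
for z in(-.05,-.04,-.03,-.02,-.01):print(z,[proj(C9,p9+T9.apply([x,yy,z])).round(0) for x,yy in((.011,.025),(-.011,.025))],"85mm",[proj(C,p+T.apply([x,.0425,z])).round(0) for x in(.011,-.011)])
E
```

```text
(array([0.4547, 0.1755]), np.float64(0.61), 119)
(array([0.474 , 0.0112]), np.float64(1.23), 117)
-0.05 [array([344., 272.]), array([341., 319.])] 85mm [array([391., 274.]), array([385., 321.])]
-0.04 [array([340., 260.]), array([337., 305.])] 85mm [array([383., 262.]), array([379., 307.])]
-0.03 [array([336., 250.]), array([334., 292.])] 85mm [array([377., 251.]), array([373., 294.])]
-0.02 [array([333., 240.]), array([331., 281.])] 85mm [array([371., 242.]), array([368., 283.])]
-0.01 [array([330., 232.]), array([328., 271.])] 85mm [array([366., 234.]), array([363., 273.])]
```

The near rim fits at about (0.455,0.173), and the real tips are about 42 mm behind the TCP at cup width. I descend so the tips reach the band (TCP z≈0.002) and grip.

Emit:
move_arm:
  series: [8.54, 0.3, -0.1, 5, 0, 0, 0, 8.54, 0, 0, 5, 0, 0, 0, 8.54, 0, 0, 4, 0, 0, 0, 8.54, 0, 0, 3, 0, 0, 0, 8.54, 0, 0, 1.5, 0, 0, 0]

```text
time: 38.28
tool_pos: [0.4545, 0.1718, 0.0005]
tcp_rot: [-2.656, -1.675, 0.005]
wrist_force: [1.2, -0.1, -0.2]
width: 1.001
grip_force: 0.0
```

Emit:
move_arm:
  series: [8.54, 0, 0, 0, 0, 0, 0, 6, 0, 0, 0, 0, 0, 0, 6, 0, 0, 0, 0, 0, 0, 6, 0, 0, 0, 0, 0, 0, 6, 0, 0, 0, 0, 0, 0]
  grip_force: 40

```text
time: 38.9
tool_pos: [0.4573, 0.174, 0.0042]
tcp_rot: [2.655, 1.679, 0.006]
wrist_force: [0.4, -0.5, 7.0]
width: 0.804
grip_force: 45.8
```

Emit:
move_arm:
  series: [6, 0, 0, -2, 0, 0, 0, 6, 0, 0, -4, 0, 0, 0, 6, 0, 0, -5, 0, 0, 0, 6, 0, 0, -4, 0, 0, 0, 6, 0, 0, 0, 0, 0, 0]

```text
time: 39.52
tool_pos: [0.4586, 0.1744, 0.1569]
tcp_rot: [2.654, 1.679, 0.013]
wrist_force: [-0.6, -0.2, -1.2]
width: 0.809
grip_force: 45.6
```

Emit:
move_arm:
  series: [6, -3, 1.8, 0, 0, 0, 0, 6, -3, 1.8, 0, 0, 0, 0, 6, 0, 0, 0, 0, 0, 0, 6, 0, 0, 0, 0, 0, 0, 6, 0, 0, 0, 0, 0, 0]

```text
time: 40.15
tool_pos: [0.4619, 0.1043, 0.1518]
tcp_rot: [-2.653, -1.679, 0.001]
wrist_force: [0.4, -0.4, -1.2]
width: 0.809
grip_force: 45.7
```

```bash
python3 - <<'E'
from look import *
C=cam("wrist");im=read_camera("wrist")[:,:,::-1].copy();t=read_camera("top")[:,:,::-1];np.savez("w14.npz",K=C[0],R=C[1],t=C[2],im=im)
z=p[2]-.0042+.07; print(p,T.as_matrix()[:,2],s["width"]);print("held",fitrim(im,C,*BL,p[:2],z));print("orange top",fitrim(t,cam("top"),*OR,(.4745,.0112),.076))
for g in((.4745,.0112),):print("orange wrist",fitrim(im,C,*OR,g,.076))
print("far",fitrim(t,cam("top"),*BL,(.428,.3215)))
E
```

```text
[0.4619 0.1043 0.1518] [-0.0016  0.0011 -1.    ] 0.808888083650135
held (array([0.4622, 0.1085]), np.float64(3.51), 286)
orange top (array([0.4758, 0.0063]), np.float64(0.53), 45)
orange wrist (array([0.4754, 0.0127]), np.float64(4.21), 49)
far (array([0.4285, 0.3206]), np.float64(0.3), 32)
```

Emit:
move_arm:
  series: [6, -2.6, 1.75, 0, 0, 0, 0, 6, -2.6, 1.75, 0, 0, 0, 0, 6, -2.7, 1.75, 0, 0, 0, 0, 6, 0, 0, 0, 0, 0, 0, 6, 0, 0, 0, 0, 0, 0]

```text
time: 40.88
tool_pos: [0.4758, 0.0104, 0.1521]
tcp_rot: [-2.654, -1.678, -0.0]
wrist_force: [0.2, 0.1, -1.2]
width: 0.807
grip_force: 45.7
```

Emit:
move_arm:
  series: [6, 0, 0, 0, 0, 0, 0, 6, 0, 0, 3, 0, 0, 0, 6, 0, 0, 3, 0, 0, 0, 6, 0, 0, 0.5, 0, 0, 0, 6, 0, 0, 0, 0, 0, 0]

```text
time: 41.5
tool_pos: [0.4759, 0.0103, 0.0875]
tcp_rot: [-2.653, -1.679, 0.0]
wrist_force: [0.3, -0.4, -0.7]
width: 0.808
grip_force: 45.7
```

```bash
python3 - <<'E'
from look import *
D=R.from_rotvec([2.6553,1.679,0]);print(p,s["wrist_force"],steps([.4755,.0105,.0402],D))
t=read_camera("top")[:,:,::-1];b=read_camera("scene")[:,:,::-1];S=cam("scene")
print(fitrim(b,S,*BL,(.4755,.0105),p[2]+.066),fitrim(b,S,*OR,(.4755,.0105),.076))
cv2.imwrite("pics/s15.png",np.hstack([cv2.resize(b[150:250,230:360],(780,600),interpolation=cv2.INTER_CUBIC)]))
E
```

```text
[0.4759 0.0103 0.0875] [ 0.2743 -0.3763 -0.7435] (array([-0.  , -0.04,  4.73]), array([-0.1, -0. ,  0. ]))
(array([0.5314, 0.2807]), np.float64(0.54), 42) (array([0.465 , 0.0128]), np.float64(1.64), 50)
```

Emit:
move_arm:
  series: [6, 0, 0, 0.6, 0, 0, 0, 6, 0, 0, 0.4, 0, 0, 0, 6, 0, 0, 0.4, 0, 0, 0, 6, 0, 0, 0, 0, 0, 0]

```text
time: 42.1
tool_pos: [0.4754, 0.0098, 0.0727]
tcp_rot: [-2.654, -1.678, 0.001]
wrist_force: [-0.1, 1.0, -0.2]
width: 0.807
grip_force: 45.7
```

Emit:
move_arm:
  series: [6, 0, 0, 0.4, 0, 0, 0, 6, 0, 0, 0.4, 0, 0, 0, 6, 0, 0, 0, 0, 0, 0]

```text
time: 42.48
tool_pos: [0.4754, 0.0099, 0.0647]
tcp_rot: [-2.654, -1.678, 0.001]
wrist_force: [-0.8, 0.6, -0.2]
width: 0.813
grip_force: 45.7
```

Emit:
move_arm:
  series: [6, 0, 0, 0.6, 0, 0, 0, 6, 0, 0, 0.5, 0, 0, 0, 6, 0, 0, 0.4, 0, 0, 0, 6, 0, 0, 0, 0, 0, 0]

```text
time: 42.98
tool_pos: [0.4761, 0.0098, 0.0503]
tcp_rot: [-2.654, -1.678, -0.0]
wrist_force: [0.5, -0.6, -0.1]
width: 0.81
grip_force: 45.7
```

Emit:
move_arm:
  series: [6, 0, 0, 0.4, 0, 0, 0, 6, 0, 0, 0.3, 0, 0, 0, 6, 0, 0, 0, 0, 0, 0]

```text
time: 43.35
tool_pos: [0.4793, 0.0099, 0.047]
tcp_rot: [2.654, 1.678, 0.008]
wrist_force: [-3.4, 2.0, 19.0]
width: 0.809
grip_force: 42.5
```

Emit:
move_arm:
  series: [6, 0, 0, 0.2, 0, 0, 0, 6, 0, 0, 0, 0, 0, 0, 6, 0, 0, 0, 0, 0, 0]

```text
time: 43.72
tool_pos: [0.4802, 0.0106, 0.0465]
tcp_rot: [2.654, 1.677, 0.011]
wrist_force: [-4.3, 3.8, 27.0]
width: 0.804
grip_force: 41.5
```

Contact came about 7 mm early with a lateral force pushing (-x,+y), so the cup is a few mm off-axis. I back up, shift against the offset, and retry.

Emit:
move_arm:
  series: [6, 0, 0, -0.5, 0, 0, 0, 6, 0, 0, -0.5, 0, 0, 0, 6, 0, -0.25, 0, 0, 0, 0, 6, 0, 0, 0, 0, 0, 0, 6, 0, 0, 0, 0, 0, 0]

```text
time: 44.35
tool_pos: [0.473, 0.0109, 0.0506]
tcp_rot: [-2.654, -1.678, 0.001]
wrist_force: [0.5, -0.0, -0.7]
width: 0.804
grip_force: 45.3
```

Emit:
move_arm:
  series: [6, 0, 0, 0.4, 0, 0, 0, 6, 0, 0, 0.2, 0, 0, 0, 6, 0, 0, 0.2, 0, 0, 0, 6, 0, 0, 0, 0, 0, 0]

```text
time: 44.85
tool_pos: [0.4768, 0.0111, 0.0465]
tcp_rot: [2.654, 1.678, 0.007]
wrist_force: [-2.8, 1.8, 17.4]
width: 0.809
grip_force: 43.3
```

Emit:
move_arm:
  series: [6, 0, 0, 0.2, 0, 0, 0, 6, 0, 0, 0, 0, 0, 0, 6, 0, 0, 0, 0, 0, 0]

```text
time: 45.22
tool_pos: [0.478, 0.0118, 0.0459]
tcp_rot: [2.655, 1.677, 0.011]
wrist_force: [-3.9, 4.8, 24.1]
width: 0.806
grip_force: 42.0
```

```bash
python3 - <<'E'
from look import *
print(s["tool_pos"],s["wrist_force"],s["torque"],T.as_matrix()[:,2]);
F=s["wrist_force"];M=s["torque"];print("tool-frame M",T.inv().apply(M),"contact offset (world)",np.cross(F,M)/F.dot(F))
C=cam("wrist");im=read_camera("wrist")[:,:,::-1].copy();b=read_camera("scene")[:,:,::-1].copy();S=cam("scene")
np.savez("w16.npz",K=C[0],R=C[1],t=C[2],im=im,b=b)
A=cv2.resize(b[165:245,250:350],(500,400),interpolation=cv2.INTER_CUBIC);cv2.imwrite("pics/s16.png",np.hstack([A,im[150:420,130:430][:, :300][:270].repeat(1,0) if False else cv2.resize(im[130:420,130:430],(300,290))[:290].__class__(cv2.copyMakeBorder(cv2.resize(im[130:420,130:430],(300,290)),0,110,0,0,cv2.BORDER_CONSTANT)) if False else cv2.copyMakeBorder(cv2.resize(im[130:420,130:430],(300,290)),0,110,0,0,cv2.BORDER_CONSTANT)]))
E
```

```text
[0.478  0.0118 0.0459] [-3.8653  4.7611 24.0832] [ 0.6495  0.9655 -0.046 ] [ 0.0067  0.0025 -1.    ]
tool-frame M [1.1506 0.1718 0.0527] contact offset (world) [-0.038  0.025 -0.011]
```

View pics/s16.png

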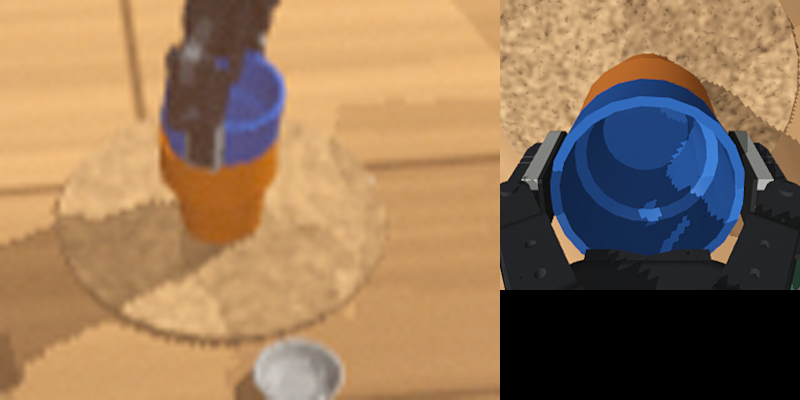

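The tool-frame moment puts the contact 45 mm to one side. The picture shows a fingertip at (205,165) resting on the orange rim, with the blue cup already in the orange one. I relieve the pressure and release so it drops home.

Emit:
move_arm:
  series: [6, 0, 0, -0.6, 0, 0, 0, 6, 0, 0, 0, 0, 0, 0, 7.2, 0, 0, 0, 0, 0, 0, 7.8, 0, 0, 0, 0, 0, 0, 8.54, 0, 0, 0, 0, 0, 0]

```text
time: 45.95
tool_pos: [0.4728, 0.0109, 0.0465]
tcp_rot: [-2.654, -1.678, 0.002]
wrist_force: [0.0, -0.3, 0.2]
width: 0.996
grip_force: 0.0
```

Emit:
move_arm:
  series: [8.54, 0, 0, 0, 0, 0, 0, 8.54, 0, 0, -1, 0, 0, 0, 8.54, 0, 0, -3, 0, 0, 0, 8.54, 0, 0, -5, 0, 0, 0, 8.54, 0, 0, -5, 0, 0, 0]

```text
time: 46.58
tool_pos: [0.4734, 0.0108, 0.1891]
tcp_rot: [-2.654, -1.678, 0.0]
wrist_force: [0.6, -0.4, -0.2]
width: 1.003
grip_force: 0.0
```

Emit:
move_arm:
  series: [8.54, 0, 0, 0, 0, 0, 0, 8.54, 0, 0, 0, 0, 0, 0, 8.54, 0, 0, 0, 0, 0, 0]

```text
time: 46.95
tool_pos: [0.4724, 0.0108, 0.1856]
tcp_rot: [-2.653, -1.678, 0.004]
wrist_force: [-0.7, 0.4, -0.9]
width: 1.0
grip_force: 0.0
```

```bash
python3 - <<'E'
from look import *
print(p)
C=cam("wrist");im=read_camera("wrist")[:,:,::-1].copy();b=read_camera("scene")[:,:,::-1].copy();t=read_camera("top")[:,:,::-1].copy();S=cam("scene")
np.savez("w17.npz",K=C[0],R=C[1],t=C[2],im=im,b=b,tt=t)
for z in(.100,.106,.113):print(z,"wrist",fitrim(im,C,*BL,(.475,.011),z),"scene",fitrim(b,S,*BL,(.475,.011),z))
m=cv2.inRange(cv2.cvtColor(b,cv2.COLOR_BGR2HSV),*BL);n,l,st,cc=cv2.connectedComponentsWithStats(m);print([st[i].tolist() for i in range(1,n) if st[i,4]>60])
m=cv2.inRange(cv2.cvtColor(b,cv2.COLOR_BGR2HSV),*OR);n,l,st,cc=cv2.connectedComponentsWithStats(m);print([st[i].tolist() for i in range(1,n) if st[i,4]>60])
print("exp rim top/bot rows", proj(S,[.475-.035,.011,.106]),proj(S,[.475+.035,.011,.106]),"band bottom front",proj(S,[.475+.035,.011,.076]),proj(S,[.475+.035,.011,.083]))
# vertical profile along the front of the stack in scene
x=int(round(proj(S,[.51,.011,.08])[0]));print(x,[tuple(int(v) for v in b[r,x]) for r in range(178,218,2)])
E
```

```text
[0.4724 0.0108 0.1856]
0.1 wrist (array([ 0.5154, -0.1152]), np.float64(8.13), 122) scene (array([0.4701, 0.3067]), np.float64(0.47), 42)
0.106 wrist (array([ 0.5149, -0.1113]), np.float64(8.03), 122) scene (array([0.4769, 0.3037]), np.float64(0.41), 42)
0.113 wrist (array([ 0.5147, -0.1071]), np.float64(7.88), 122) scene (array([0.4851, 0.3004]), np.float64(0.48), 42)
[[382, 169, 24, 28, 489], [247, 204, 19, 17, 172], [125, 245, 26, 10, 157], [304, 282, 110, 59, 4074]]
[[266, 203, 22, 17, 167]]
exp rim top/bot rows [292.7238 175.0169] [295.6133 191.041 ] band bottom front [295.3848 198.6867] [295.4375 196.9238]
295 [(116, 177, 226), (120, 179, 230), (127, 188, 239), (124, 188, 238), (119, 177, 225), (121, 174, 219), (123, 178, 222), (126, 180, 225), (120, 172, 218), (115, 167, 213), (127, 182, 227), (128, 184, 228), (126, 179, 224), (126, 179, 225), (127, 184, 229), (123, 174, 218), (113, 165, 208), (117, 169, 213), (117, 170, 216), (123, 177, 222)]
```

The colour blobs show blue at (247–266, 204–221) and orange at (266–288, 203–220) side by side in the scene image, so the stack has tipped over. I've used all 14 pictures, so from here I look by code only. I move the arm clear and map the colours.

Emit:
move_arm:
  series: [8.54, -3, 1, -3, 0, 0, 0, 8.54, -5, 2, -1.5, 0, 0, 0, 8.54, -5, 2, -1, 0, 0, 0, 8.54, -5, 2, 0, 0, 0, 0, 8.54, -5, 2, 0, 0, 0, 0]

```text
time: 47.72
tool_pos: [0.456, -0.2372, 0.2415]
tcp_rot: [-2.654, -1.678, 0.0]
wrist_force: [0.7, 0.3, -0.3]
width: 1.001
grip_force: 0.0
```

Emit:
move_arm:
  series: [8.54, -5, 2, 0, 0, 0, 0, 8.54, -5, 2, 0, 0, 0, 0, 8.54, 0, 0, 0, 0, 0, 0, 8.54, 0, 0, 0, 0, 0, 0]

```text
time: 48.22
tool_pos: [0.4492, -0.3426, 0.2408]
tcp_rot: [-2.653, -1.676, 0.0]
wrist_force: [1.3, 0.1, -0.3]
width: 1.001
grip_force: 0.0
```

```bash
cat >> look.py <<'E'
def ascii(im,x0,y0,x1,y1,sx=1,sy=2):
    h=cv2.cvtColor(im,cv2.COLOR_BGR2HSV);g=np.full(h.shape[:2],'.')
    g[cv2.inRange(h,*BL)>0]='B';g[cv2.inRange(h,*OR)>0]='O';g[cv2.inRange(h,(65,50,30),(92,255,255))>0]='g';g[im.max(2)<60]='k';g[cv2.inRange(h,(22,120,110),(34,255,255))>0]='y'
    for r in range(y0,y1,sy):print(r,''.join(g[r,x0:x1:sx]))
E
python3 - <<'E'
from look import *
print(p)
b=read_camera("scene")[:,:,::-1].copy();t=read_camera("top")[:,:,::-1].copy()
cv2.imwrite("pics/t18.png",t);cv2.imwrite("pics/s18.png",b)
ascii(t,225,190,360,290);ascii(b,225,185,320,235)
E
```

```text
[ 0.4492 -0.3426  0.2408]
190 .............................................................................................................................gggggggggg
192 .............................................................................................................................gggggggggg
194 ...........................................................................................................................gggggggggggg
196 ..........................................................................................................................ggggggggggggg
198 ..........................................................................................BBB............................gggggggggggggg
200 .......................................................................................BBBBBBBBB........................ggggggggggggggg
202 ....................................................................................BBBBBBBBBBBBBB.....................gggggggggggggggk
204 ...................................................................................BBBBBBB
[... 7725 characters left out ...]

221 ggggggggggggggggggggg.............BBBB.........................................................
223 gggggggggggggggggggg...............B...........................................................
225 gggggggggggggggggg.............................................................................
227 ggggggggggggggggg..............................................................................
229 gggggggggggggg.................................................................................
231 ggggggggggg....................................................................................
233 ggggggg........................................................................................
```

```bash
python3 - <<'E'
from look import *
t=cv2.imread("pics/t18.png");h=cv2.cvtColor(t,cv2.COLOR_BGR2HSV)
for k in range(0,76,2):
    x,y=272+.949*k,232-.316*k; print((round(x),round(y)),h[round(y),round(x)].tolist(),end=' ')
print()
g=np.full(h.shape[:2],'.');H,S_,V=h[...,0].astype(int),h[...,1],h[...,2]
g[(H>95)&(H<135)&(S_>60)]='b';g[(H>=5)&(H<=17)&(S_>185)]='o';g[(V<45)]='k'
for r in range(192,244):print(r,''.join(g[r,272:345]))
E
```

```text
(272, 232) [14, 131, 200] (274, 231) [14, 131, 199] (276, 231) [14, 132, 207] (278, 230) [14, 135, 211] (280, 229) [12, 179, 220] (281, 229) [12, 198, 223] (283, 228) [12, 203, 225] (285, 228) [13, 201, 225] (287, 227) [13, 198, 225] (289, 226) [13, 198, 224] (291, 226) [14, 197, 224] (293, 225) [14, 194, 224] (295, 224) [14, 193, 223] (297, 224) [14, 194, 218] (299, 223) [14, 191, 222] (300, 223) [14, 192, 223] (302, 222) [14, 191, 223] (304, 221) [14, 191, 222] (306, 221) [14, 190, 221] (308, 220) [13, 187, 220] (310, 219) [3, 95, 159] (312, 219) [120, 92, 133] (314, 218) [114, 133, 165] (316, 217) [113, 141, 188] (318, 217) [115, 131, 171] (319, 216) [115, 129, 168] (321, 216) [116, 124, 167] (323, 215) [116, 123, 166] (325, 214) [116, 124, 165] (327, 214) [116, 120, 160] (329, 213) [116, 118, 158] (331, 212) [117, 90, 128] (333, 212) [57, 43, 107] (335, 211) [58, 65, 130] (337, 211) [60, 65, 129] (338, 210) [61, 67, 129] (340, 209) [64, 75, 130] (342, 209) [66, 80, 131] 
192 .........................................................................
193 ............................
[... 3245 characters left out ...]
35 ...........oooooooooooooooo...ooo........................................
236 ............ooooooooooo..................................................
237 ............oooooooo.....................................................
238 ............oooo.........................................................
239 .........................................................................
240 .........................................................................
241 .........................................................................
242 .........................................................................
243 .........................................................................
```

Both cups lie on their sides: the orange foot is on the mat with its mouth toward the tin, and the blue is half out of it at an angle. I bring the wrist camera over them and fit the cup model to the masks.

Emit:
move_arm:
  series: [8.54, 5.2, -1.2, 0.4, 0, 0, 0, 8.54, 5.2, -1.2, 0.4, 0, 0, 0, 8.54, 5.2, -1.2, 0.4, 0, 0, 0, 8.54, 5.2, -1.2, 0.4, 0, 0, 0, 8.54, 5.2, -1.2, 0.4, 0, 0, 0]

```text
time: 48.95
tool_pos: [0.5068, -0.0794, 0.2223]
tcp_rot: [-2.653, -1.681, -0.001]
wrist_force: [1.0, 0.2, -0.3]
width: 1.002
grip_force: 0.0
```

Emit:
move_arm:
  series: [8.54, 0, 0, 0, 0, 0, 0, 8.54, 0, 0, 0, 0, 0, 0, 8.54, 0, 0, 0, 0, 0, 0, 8.54, 0, 0, 0, 0, 0, 0]

```text
time: 49.45
tool_pos: [0.5068, -0.0835, 0.2222]
tcp_rot: [-2.656, -1.676, -0.0]
wrist_force: [-0.6, 0.0, -0.5]
width: 0.996
grip_force: 0.0
```

```bash
cat > fit.py <<'E'
from look import *
def masks(im):
    h=cv2.cvtColor(im,cv2.COLOR_BGR2HSV);H,S,V=(h[...,i].astype(int) for i in range(3))
    return ((H>97)&(H<130)&(S>80)&(V>40)).astype('u1'),((H>=5)&(H<=16)&(S>183)&(V>60)).astype('u1')
PH=np.linspace(0,2*np.pi,40,endpoint=False)
def sil(C,pose,shape):
    """pose: base xyz, axis az, axis elevation -> filled silhouette"""
    x,y,z,az,el=pose;a=np.array([np.cos(az)*np.cos(el),np.sin(az)*np.cos(el),np.sin(el)])
    u=np.cross(a,[0.3,.2,.93] if abs(a[2])<.9 else [1,0,0]);u/=np.linalg.norm(u);v=np.cross(a,u);out=np.zeros(shape,'u1');K,Rm,t=C
    for (h0,r0),(h1,r1) in(((0,.024),(.04,.0295)),((.04,.035),(.07,.035))):
        X=np.vstack([np.array([x,y,z])+a*h+r*(np.cos(PH)[:,None]*u+np.sin(PH)[:,None]*v) for h,r in((h0,r0),(h1,r1))])
        q=(Rm@X.T).T+t;q=(K@q.T).T;q=q[:,:2]/q[:,2:]
        cv2.fillConvexPoly(out,cv2.convexHull(np.round(q*16).astype(np.int32)),1,shift=4)
    return out
E
python3 - <<'E'
from fit import *
print(p);C=cam("wrist");im=read_camera("wrist")[:,:,::-1].copy();np.savez("w19.npz",K=C[0],R=C[1],t=C[2],im=im)
B,O=masks(im)
for m,n in((B,'B'),(O,'O')):
    k,l,st,cc=cv2.connectedComponentsWithStats(m);print(n,[st[i].tolist() for i in range(1,k) if st[i,4]>150])
g=np.full(B.shape,'.');g[B>0]='B';g[O>0]='O'
g[(im.max(2)<45)]='k'
for r in range(40,300,6):print(r,''.join(g[r,130:470:3]))
E
```

```text
[ 0.5068 -0.0835  0.2222]
B [[271, 142, 68, 72, 2835]]
O [[216, 102, 90, 89, 3732]]
40 ..................................................................................................................
46 ..................................................................................................................
52 ..................................................................................................................
58 ..................................................................................................................
64 ..................................................................................................................
70 ..................................................................................................................
76 ..................................................................................................................
82 ..................................................................................................................
88 .....................................................................
[... 3509 characters left out ...]
....k.............................................................kkkkkkkkkkk............................
274 ............kkk..............................................................kkkkkk.kkkk..........................
280 ..........kkkkk.....................................................................kkkkk.........................
286 .kkk.....kkkkkk....................................................................kkkkkkk.....kkk................
292 kkk.....kkkkkkkk.........kkkkkkkkkkkkkk............................................kkkkkkkk.....kkkk..............
298 k......kkkkkkkkkkkkkkkkkkkkkkkkkkkkkkkk............................................kkkkkkkkk......kkk.............
```

```bash
cat >> fit.py <<'E'
from scipy.optimize import minimize
def views19():
    w=np.load("w19.npz");t=cv2.imread("pics/t18.png");b=cv2.imread("pics/s18.png")
    V=[]
    for im,C,box,wt in((w["im"],(w["K"],w["R"],w["t"]),(200,360,90,230),1.),(t,cam("top"),(265,345,185,250),4.),(b,cam("scene"),(240,300,190,235),4.)):
        B,O=masks(im);x0,x1,y0,y1=box;k=np.ones((5,5),'u1');O=cv2.morphologyEx(O,cv2.MORPH_CLOSE,k);B=cv2.morphologyEx(B,cv2.MORPH_CLOSE,k)
        keep=np.zeros_like(B);keep[y0:y1,x0:x1]=1
        V.append((C,B*keep,O*keep,wt))
    return V
def cost(x,V,full=False):
    """orange pose x[:5], blue pose x[5:10]; blue foot hidden in the orange: orange mask must be covered by orange sil, blue by blue sil, union must match"""
    c=0;parts=[]
    for C,B,O,wt in V:
        so=sil(C,x[:5],B.shape);sb=sil(C,x[5:],B.shape);u=so|sb;m=B|O
        e=(u!=m).sum()+(B&(1-sb)).sum()+(O&(1-so)).sum();parts.append((int(e),int(m.sum())));c+=wt*e/100
    return (c,parts) if full else c
E
cat > run.py <<'E'
from fit import *
V=views19()
o=np.array([.484,-.0165,.03,np.radians(-71.5),.2]);best=None
a=lambda o:np.array([np.cos(o[3])*np.cos(o[4]),np.sin(o[3])*np.cos(o[4]),np.sin(o[4])])
sc=np.array([.012,.012,.008,.25,.2]*2)
for off in(.03,.045):
  for db in(0,.4):
    b=o.copy();b[:3]+=off*a(o);b[3]+=db;x=np.r_[o,b]
    for it in range(3):
        r=minimize(cost,x,(V,),method="Nelder-Mead",options=dict(initial_simplex=np.vstack([x]+[x+sc*np.eye(10)[i]*(.6**it) for i in range(10)]),maxfev=700));x=r.x
    print(off,db,cost(x,V,True));
    if best is None or r.fun<best[0]:best=(r.fun,x)
x=best[1];np.save("pose19.npy",x);print("orange",x[:5].round(4),np.degrees(x[3:5]).round(1),"blue",x[5:].round(4),np.degrees(x[8:]).round(1))
print("rim centres",x[:3]+.07*a(x),x[5:8]+.07*a(x[5:]),"sep along axis",(x[5:8]-x[:3])@a(x[:5]),"angle",np.degrees(np.arccos(a(x[:5])@a(x[5:]))))
E
time python3 run.py
```

```text
0.03 0 (np.float64(38.79), [(1243, 6679), (344, 1224), (315, 640)])
0.03 0.4 (np.float64(37.62), [(1298, 6679), (284, 1224), (332, 640)])
0.045 0 (np.float64(35.29), [(1073, 6679), (299, 1224), (315, 640)])
0.045 0.4 (np.float64(37.05), [(1169, 6679), (288, 1224), (346, 640)])
orange [ 0.4852 -0.0212  0.0328 -1.1329  0.115 ] [-64.9   6.6] blue [ 0.5004 -0.0601  0.0391 -0.9754 -0.0507] [-55.9  -2.9]
rim centres [ 0.5147 -0.0842  0.0408] [ 0.5396 -0.118   0.0356] sep along axis 0.0421089309777717 angle 13.08912159894032
real	0m6.617s
user	0m6.927s
sys	0m0.127s
```

The fit shows the orange lying (axis azimuth −65°, elevation 7°) with the blue still about 28 mm inside it. The mouth of the blue is about 10 mm from the tin. Plan: grip the orange band from above, draw it back off the blue, then turn it upright on the mat. I search grasp and placement orientations for that.

```bash
cat >> kin.py <<'E'
def axv(az,el): return np.array([np.cos(az)*np.cos(el),np.sin(az)*np.cos(el),np.sin(el)])
def lying_grasp(a,d,sg):
    h=-(np.array([0,0,1])-a[2]*a);h/=np.linalg.norm(h);z=np.cos(d)*h-np.sin(d)*a;y=sg*np.cross(a,h);y/=np.linalg.norm(y)
    return R.from_matrix(np.c_[np.cross(y,z),y,z])
def tilt_to_up(A,a,az):
    """rotation of the tool after turning cup axis a upright, then spinning az about z"""
    ax=np.cross(a,[0,0,1]);ax/=np.linalg.norm(ax);return R.from_euler("z",az)*R.from_rotvec(ax*np.arccos(a[2]))*A
def clear(p,A,obs):
    """min vertical/side clearance of the tool capsule to vertical cylinders (x,y,r,h)"""
    m=9
    for d in np.linspace(.085,.45,15):
        c=np.array(p)-A.as_matrix()[:,2]*d; rad=.05 if d>.14 else .045
        m=min(m,c[2]-rad)
        for x,y,r,h in obs:
            hd=np.hypot(c[0]-x,c[1]-y)-r-rad; vd=c[2]-rad-h; m=min(m,max(hd,vd))
    return m
E
cat > s2.py <<'E'
from kin import *
np.set_printoptions(precision=2,suppress=True)
x=np.load("pose19.npy");o=x[:5];a=axv(o[3],o[4]);G=.029+.012
g=o[:3]+.058*a
obs=[(.551,-.1975,.07,.066),(.551,-.1975,.014,.09),(.52,-.09,.04,.072),(.428,.3215,.035,.07)]
base=np.array([.460,.040,.006]);out=[]
for d in(10,20,25):
  for sg in(1,-1):
    A=lying_grasp(a,np.radians(d),sg);ps=g+G*A.as_matrix()[:,2]
    for q0 in iks(ps,A):
      for az in range(-180,180,10):
        U=tilt_to_up(A,a,np.radians(az));pf=base+[0,0,.058]+G*U.as_matrix()[:,2]
        cl=clear(pf,U,obs)
        for q1 in iks(pf+[0,0,.002],U):
          for q2 in iks(pf+[0,0,.1],U): out.append((np.abs(q1-q0).max()+np.abs(q2-q1).max(),d,sg,az,round(cl,3),U.as_matrix()[:,2],q0,q1))
out=[r for r in out if r[4]>.008];out.sort(key=lambda r:r[0])
for r in out[:12]:print(*r)
print(len(out))
E
python3 s2.py
```

```text
2.062267810556534 10 1 -40 0.019 [-0.25 -0.95 -0.17] [-0.22  0.2   2.1   0.06  0.88 -0.7 ] [ 0.55  0.79  1.82 -0.77  1.79  1.2 ]
2.0670447655342814 10 1 -50 0.027 [-0.41 -0.89 -0.17] [-0.22  0.2   2.1   0.06  0.88 -0.7 ] [ 0.48  0.83  1.73 -0.68  1.86  1.21]
2.087137392419767 10 1 -60 0.027 [-0.56 -0.81 -0.17] [-0.22  0.2   2.1   0.06  0.88 -0.7 ] [ 0.41  0.86  1.65 -0.58  1.93  1.24]
2.1220836620619745 10 1 -70 0.027 [-0.7  -0.7  -0.17] [-0.22  0.2   2.1   0.06  0.88 -0.7 ] [ 0.34  0.89  1.59 -0.48  1.99  1.28]
2.171096425034375 10 1 -80 0.027 [-0.81 -0.57 -0.17] [-0.22  0.2   2.1   0.06  0.88 -0.7 ] [ 0.27  0.92  1.54 -0.38  2.04  1.33]
2.176789662154511 20 1 -30 0.02 [-0.08 -0.94 -0.34] [-0.3   0.27  2.02  0.2   1.01 -0.86] [ 0.59  0.64  1.95 -0.82  1.59  1.15]
2.1799946970146094 20 1 -40 0.03 [-0.24 -0.91 -0.34] [-0.3   0.27  2.02  0.2   1.01 -0.86] [ 0.53  0.68  1.86 -0.73  1.67  1.16]
2.188247837421822 20 1 -20 0.013 [ 0.08 -0.94 -0.34] [-0.3   0.27  2.02  0.2   1.01 -0.86] [ 0.64  0.59  2.05 -0.93  1.51  1.14]
2.1970417931475765 20 1 -50 0.034 [-0.4  -0.85 -0.34] [-0.3   0.27  2.02  0.2   1.01 -0.86] [ 0.47  0.72  1.78 -0.63  1.74  1.18]
2.2048778020365356 25 1 -30 0.029 [-0.08 -0.9  -0.42] [-0.34  0.31  1.99  0.26  1.08 -0.93] [ 0.57  0.58  1.97 -0.8   1.53  1.12]
2.2069934047101145 25 1 -20 0.029 [ 0.08 -0.9  -0.42] [-0.34  0.31  1.99  0.26  1.08 -0.93] [ 0.63  0.53  2.07 -0.9   1.45  1.1 ]
2.21558001208237 20 1 -10 0.016 [ 0.24 -0.91 -0.34] [-0.3   0.27  2.02  0.2   1.01 -0.86] [ 0.69  0.54  2.15 -1.04  1.43  1.16]
88
```

```bash
cat > s3.py <<'E'
from kin import *
np.set_printoptions(precision=3,suppress=True)
x=np.load("pose19.npy");o=x[:5];a=axv(o[3],o[4]);G=.029+.012
A=lying_grasp(a,np.radians(15),1);g=o[:3]+.058*a;pg=g+G*A.as_matrix()[:,2]
E
python3 - <<'E'
from s3 import *
s=read_state();p=s["tool_pos"];T=R.from_rotvec(s["tcp_rot"])
pre=pg-.13*A.as_matrix()[:,2];N=8;sh,w=rows(p,T,pre,A,N);print("pre",sh,w,pre,iks(pre,A));sim(p,T,sh,w,N)
print("grasp tcp",pg,A.as_matrix(),"tips",pg-.029*A.as_matrix()[:,2],g)
E
```

```text
pre [-0.09  0.13  1.18] [ 0.46  0.98 -6.31] [ 0.515 -0.085  0.127] [array([-0.291,  0.1  ,  1.945,  0.117,  1.197, -0.777])]
0 [ 0.508 -0.085  0.21 ] 1
1 [ 0.508 -0.086  0.199] 1
2 [ 0.51  -0.087  0.187] [array([-0.26, -0.01,  1.94,  0.06,  1.24, -0.16])]
3 [ 0.511 -0.087  0.175] 1
4 [ 0.512 -0.087  0.163] 1
5 [ 0.513 -0.087  0.151] [array([-0.28,  0.05,  1.95,  0.1 ,  1.21, -0.54])]
6 [ 0.514 -0.086  0.139] 1
7 [ 0.515 -0.085  0.127] 1
grasp tcp [ 0.507 -0.068 -0.001] [[-0.42   0.906 -0.062]
 [ 0.896  0.424  0.132]
 [ 0.146 -0.    -0.989]] tips [ 0.509 -0.072  0.028] [ 0.51  -0.073  0.039]
```

Emit:
move_arm:
  series: [8.54, -0.09, 0.13, 1.18, 0.46, 0.98, -6.31, 8.54, -0.09, 0.13, 1.18, 0.46, 0.98, -6.31, 8.54, -0.09, 0.13, 1.18, 0.46, 0.98, -6.31, 8.54, -0.09, 0.13, 1.18, 0.46, 0.98, -6.31, 8.54, -0.09, 0.13, 1.18, 0.46, 0.98, -6.31]

```text
time: 50.12
tool_pos: [0.5118, -0.0869, 0.1626]
tcp_rot: [-2.042, -2.28, -0.078]
wrist_force: [0.3, 0.3, 0.2]
width: 1.0
grip_force: 0.0
```

Emit:
move_arm:
  series: [8.54, -0.09, 0.13, 1.18, 0.46, 0.98, -6.31, 8.54, -0.09, 0.13, 1.18, 0.46, 0.98, -6.31, 8.54, -0.09, 0.13, 1.18, 0.46, 0.98, -6.31, 8.54, 0, 0, 0, 0, 0, 0, 8.54, 0, 0, 0, 0, 0, 0]

```text
time: 50.75
tool_pos: [0.515, -0.0845, 0.1277]
tcp_rot: [-1.619, -2.544, -0.12]
wrist_force: [-0.4, 0.5, -0.8]
width: 1.001
grip_force: 0.0
```

```bash
python3 - <<'E'
from s3 import *
from fit import masks,sil
C=cam("wrist");im=read_camera("wrist")[:,:,::-1].copy();read_camera("scene");s=read_state()
T=R.from_rotvec(s["tcp_rot"]);print(s["tool_pos"],T.inv().apply(pg+.008*A.as_matrix()[:,2]-s["tool_pos"])*100,np.degrees((T.inv()*A).as_rotvec()))
B,O=masks(im)
for n,m,q in(("O",O,x[:5]),("B",B,x[5:])):
    S=sil(C,q,m.shape);k,l,st,cc=cv2.connectedComponentsWithStats(cv2.morphologyEx(m,cv2.MORPH_CLOSE,np.ones((5,5),'u1')));i=[i for i in range(1,k) if st[i,4]>300];print(n,"mask",[(st[j].tolist(),cc[j].round()) for j in i],"model",cv2.boundingRect(S))
E
```

```text
[ 0.5153 -0.0843  0.1281] [-0.0778 -0.0645 13.8568] [0.0562 0.0164 0.0181]
O mask [([233, 116, 90, 102, 6644], array([278., 173.]))] model (232, 117, 92, 101)
B mask [([239, 215, 92, 68, 4992], array([284., 247.]))] model (239, 171, 92, 110)
```

The fitted models match the wrist masks to within 1–2 px. I descend onto the orange band and grip.

Emit:
move_arm:
  series: [8.54, -0.1, -0.1, 4, 0, 0, 0, 8.54, 0, 0, 4, 0, 0, 0, 8.54, 0, 0, 3, 0, 0, 0, 8.54, 0, 0, 1.6, 0, 0, 0, 8.54, 0, 0, 0.6, 0, 0, 0]

```text
time: 51.48
tool_pos: [0.5061, -0.0677, -0.0036]
tcp_rot: [-1.616, -2.545, -0.119]
wrist_force: [0.1, -0.3, 1.0]
width: 0.998
grip_force: 0.0
```

Emit:
move_arm:
  series: [8.54, 0, 0, 0.4, 0, 0, 0, 8.54, 0, 0, 0, 0, 0, 0]

```text
time: 51.72
tool_pos: [0.5068, -0.0675, -0.0065]
tcp_rot: [-1.617, -2.547, -0.12]
wrist_force: [-0.2, 0.3, -0.6]
width: 0.999
grip_force: 0.0
```

Emit:
move_arm:
  series: [6, 0, 0, 0, 0, 0, 0, 6, 0, 0, 0, 0, 0, 0, 6, 0, 0, 0, 0, 0, 0, 6, 0, 0, 0, 0, 0, 0]
  grip_force: 40

```text
time: 52.22
tool_pos: [0.5071, -0.0677, -0.006]
tcp_rot: [-1.617, -2.547, -0.12]
wrist_force: [-0.6, -0.8, 5.4]
width: 0.796
grip_force: 45.6
```

Emit:
move_arm:
  series: [6, 1, 0, 0, 0, 0, 0, 6, 1.5, 0, 0, 0, 0, 0, 6, 1.5, 0, 0, 0, 0, 0, 6, 1.5, 0, 0, 0, 0, 0, 6, 0.5, 0, 0, 0, 0, 0]

```text
time: 52.85
tool_pos: [0.4799, -0.0123, 0.0016]
tcp_rot: [-1.614, -2.546, -0.119]
wrist_force: [-0.2, 0.6, 0.6]
width: 0.798
grip_force: 45.6
```

Emit:
move_arm:
  series: [6, 0, 0, -3, 0, 0, 0, 6, 0, 0, -4, 0, 0, 0, 6, 0, 0, -4, 0, 0, 0, 6, 0, 0, -2, 0, 0, 0, 6, 0, 0, 0, 0, 0, 0]

```text
time: 53.48
tool_pos: [0.4906, -0.0313, 0.1322]
tcp_rot: [-1.618, -2.549, -0.122]
wrist_force: [0.1, -0.7, -1.5]
width: 0.794
grip_force: 45.6
```

```bash
cat >> s3.py <<'E'
ct=A.inv().apply(a); gt=np.array([0,0,-(G+.008)])   # cup axis and cup point at height .058, in the tool frame
def cupbase(p,T): return p+T.apply(gt)-.058*T.apply(ct)
base=np.array([.460,.040,.006])
E
python3 - <<'E'
from s3 import *
from fit import masks
read_camera("wrist");b=read_camera("scene")[:,:,::-1].copy();s=read_state();p=s["tool_pos"];T=R.from_rotvec(s["tcp_rot"]);print(p,s["width"],s["grip_force"],s["wrist_force"])
cb=cupbase(p,T);print("cup base",cb,"axis",T.apply(ct))
B,O=masks(b)
for n,m in(("O",O),("B",B)):
    k,l,st,cc=cv2.connectedComponentsWithStats(cv2.morphologyEx(m,cv2.MORPH_CLOSE,np.ones((3,3),'u1')));print(n,[(st[j].tolist()) for j in range(1,k) if st[j,4]>100])
print("blue pred",proj(cam("scene"),x[5:8]+.055*axv(*x[8:])))
U=tilt_to_up(A,a,np.radians(-50))
for zz in(.08,):
    pf=base+[0,0,.058+zz]-U.apply(gt);
    for N in(14,):
        sh,w=rows(p,T,pf,U,N);print(sh,w,np.linalg.norm(w));sim(p,T,sh,w,N)
print(iks(pf-[0,0,zz],U))
E
```

```text
[ 0.4882 -0.0307  0.1294] 0.7978376602176901 45.59813251667521 [-1.0784  0.1802 -1.2367]
cup base [0.4668 0.015  0.1713] axis [ 0.4229 -0.899   0.1137]
O [[113, 67, 41, 27, 271], [435, 117, 28, 67, 416], [70, 134, 43, 19, 217], [99, 148, 14, 44, 222], [525, 148, 35, 8, 132], [270, 158, 12, 24, 157], [506, 220, 44, 22, 497], [114, 362, 163, 31, 1562], [34, 383, 42, 32, 436]]
B [[382, 169, 24, 28, 503], [252, 200, 28, 24, 516], [124, 233, 29, 22, 484], [304, 281, 110, 60, 5094]]
blue pred [256.0241 216.3779]
[ 0.22 -0.34 -0.1 ] [ 2.14 -5.55  3.26] 6.783045038918731
0 [ 0.484 -0.03   0.131] 1
1 [ 0.48  -0.03   0.132] 1
2 [ 0.476 -0.028  0.133] [array([ 0.03, -0.  ,  2.05, -0.19,  1.18, -0.17])]
3 [ 0.473 -0.027  0.134] 1
4 [ 0.469 -0.025  0.135] 1
5 [ 0.465 -0.024  0.136] [array([ 0.24,  0.09,  2.02, -0.45,  1.3 ,  0.32])]
6 [ 0.462 -0.021  0.136] 1
7 [ 0.458 -0.019  0.136] 1
8 [ 0.455 -0.016  0.136] [array([ 0.39,  0.27,  1.96, -0.6 ,  1.51,  0.69])]
9 [ 0.452 -0.014  0.136] 1
10 [ 0.449 -0.011  0.135] 1
11 [ 0.446 -0.008  0.134] [array([ 0.46,  0.5 ,  1.86, -0.66,  1.73,  0.97])]
12 [ 0.443 -0.005  0.133] 1
13 [ 0.441 -0.002  0.132] 1
[array([ 0.4675,  0.7743,  1.7669, -0.6599,  1.7872,  1.2041])]
```

Emit:
move_arm:
  series: [6, 0.22, -0.34, -0.1, 2.14, -5.55, 3.26, 6, 0.22, -0.34, -0.1, 2.14, -5.55, 3.26, 6, 0.22, -0.34, -0.1, 2.14, -5.55, 3.26, 6, 0.22, -0.34, -0.1, 2.14, -5.55, 3.26, 6, 0.22, -0.34, -0.1, 2.14, -5.55, 3.26]

```text
time: 54.2
tool_pos: [0.4681, -0.0255, 0.1343]
tcp_rot: [1.886, 2.229, -0.53]
wrist_force: [0.1, -0.5, -1.3]
width: 0.798
grip_force: 45.6
```

Emit:
move_arm:
  series: [6, 0.22, -0.34, -0.1, 2.14, -5.55, 3.26, 6, 0.22, -0.34, -0.1, 2.14, -5.55, 3.26, 6, 0.22, -0.34, -0.1, 2.14, -5.55, 3.26, 6, 0.22, -0.34, -0.1, 2.14, -5.55, 3.26, 6, 0.22, -0.34, -0.1, 2.14, -5.55, 3.26]

```text
time: 54.82
tool_pos: [0.4513, -0.0137, 0.1352]
tcp_rot: [1.86, 1.625, -1.041]
wrist_force: [-0.4, 0.3, -0.3]
width: 0.795
grip_force: 45.6
```

Emit:
move_arm:
  series: [6, 0.22, -0.34, -0.1, 2.14, -5.55, 3.26, 6, 0.22, -0.34, -0.1, 2.14, -5.55, 3.26, 6, 0.22, -0.34, -0.1, 2.14, -5.55, 3.26, 6, 0.22, -0.34, -0.1, 2.14, -5.55, 3.26, 6, 0, 0, 0, 0, 0, 0]

```text
time: 55.45
tool_pos: [0.4397, -0.0029, 0.1289]
tcp_rot: [1.746, 1.12, -1.352]
wrist_force: [-0.9, -0.2, 0.1]
width: 0.797
grip_force: 45.6
```

```bash
python3 - <<'E'
from s3 import *
from fit import masks,sil,minimize
C=cam("wrist");read_camera("wrist");read_camera("wrist");C=cam("wrist");im=read_camera("wrist")[:,:,::-1].copy();t=read_camera("top")[:,:,::-1].copy()
s=read_state();p=s["tool_pos"];T=R.from_rotvec(s["tcp_rot"]);cb=cupbase(p,T);ax=T.apply(ct);print(p,"cup base",cb,"axis",ax)
B,O=masks(im);O=cv2.morphologyEx(O,cv2.MORPH_CLOSE,np.ones((5,5),'u1'));k,l,st,cc=cv2.connectedComponentsWithStats(O);print([st[j].tolist() for j in range(1,k) if st[j,4]>300])
S=sil(C,[*cb,np.arctan2(ax[1],ax[0]),np.arcsin(ax[2])],O.shape);print("model",cv2.boundingRect(S))
down=T.inv().apply(base-cb)*100;print("to base",down,"down unit",T.inv().apply([0,0,-1]), "upright turn", np.degrees(T.inv().apply(np.cross(ax,[0,0,1]))))
np.savez("w20.npz",K=C[0],R=C[1],t=C[2],im=im)
E
```

```text
[ 0.4412 -0.0026  0.1327] cup base [0.4612 0.0404 0.0874] axis [-0.0007 -0.001   1.    ]
[[190, 138, 178, 227, 33029]]
model (193, 148, 180, 225)
to base [ 7.8401 -0.0948  2.2026] down unit [ 0.9656 -0.0002  0.2599] upright turn [ 0.0035 -0.0666 -0.0131]
```

Emit:
move_arm:
  series: [6, 2.4, 0, 0.65, 0, 0, 0, 6, 2.4, 0, 0.65, 0, 0, 0, 6, 1.5, 0, 0.4, 0, 0, 0, 6, 0.4, 0, 0.1, 0, 0, 0, 6, 0, 0, 0, 0, 0, 0]

```text
time: 56.28
tool_pos: [0.4415, -0.0025, 0.0634]
tcp_rot: [1.752, 1.116, -1.344]
wrist_force: [0.6, -0.3, -0.3]
width: 0.795
grip_force: 45.7
```

Emit:
move_arm:
  series: [6, 0.3, 0, 0.08, 0, 0, 0, 6, 0, 0, 0, 0, 0, 0, 6, 0.2, 0, 0.05, 0, 0, 0, 6, 0, 0, 0, 0, 0, 0]

```text
time: 56.78
tool_pos: [0.4412, -0.0025, 0.0576]
tcp_rot: [1.752, 1.117, -1.345]
wrist_force: [0.4, 0.4, -0.0]
width: 0.8
grip_force: 45.7
```

Emit:
move_arm:
  series: [6, 0.2, 0, 0.05, 0, 0, 0, 6, 0, 0, 0, 0, 0, 0, 6, 0.2, 0, 0.05, 0, 0, 0, 6, 0, 0, 0, 0, 0, 0]

```text
time: 57.28
tool_pos: [0.4414, -0.0022, 0.0561]
tcp_rot: [1.749, 1.113, -1.347]
wrist_force: [-0.1, 3.4, 10.0]
width: 0.798
grip_force: 46.1
```

Emit:
move_arm:
  series: [6, 0.2, 0, 0.05, 0, 0, 0, 6, 0, 0, 0, 0, 0, 0]

```text
time: 57.52
tool_pos: [0.4415, -0.002, 0.0561]
tcp_rot: [1.747, 1.11, -1.348]
wrist_force: [-0.2, 3.5, 16.7]
width: 0.799
grip_force: 46.4
```

Emit:
move_arm:
  series: [6, -0.35, 0, -0.08, 0, 0, 0, 6, 0, 0, 0, 0, 0, 0, 7.5, 0, 0, 0, 0, 0, 0, 8.54, 0, 0, 0, 0, 0, 0, 8.54, 0, 0, 0, 0, 0, 0]

```text
time: 58.15
tool_pos: [0.4411, -0.0026, 0.0547]
tcp_rot: [1.751, 1.117, -1.345]
wrist_force: [0.3, 0.3, -0.3]
width: 0.998
grip_force: 0.0
```

Emit:
move_arm:
  series: [8.54, 0, 0, -1.5, 0, 0, 0, 8.54, 0, 0, -3, 0, 0, 0, 8.54, 0, 0, -4, 0, 0, 0, 8.54, 0, 0, -4, 0, 0, 0, 8.54, -2, 0, -2, 0, 0, 0]

```text
time: 58.78
tool_pos: [0.4989, 0.1223, 0.1115]
tcp_rot: [1.751, 1.119, -1.343]
wrist_force: [-0.2, -1.0, 0.8]
width: 0.999
grip_force: 0.0
```

Emit:
move_arm:
  series: [8.54, -4, 0, -1, 0, 0, 0, 8.54, -4, 0, -1, 0, 0, 0, 8.54, 0, 0, 0, 0, 0, 0, 8.54, 0, 0, 0, 0, 0, 0]

```text
time: 59.28
tool_pos: [0.4976, 0.1191, 0.1941]
tcp_rot: [1.752, 1.118, -1.343]
wrist_force: [-0.5, -0.5, 0.0]
width: 1.002
grip_force: 0.0
```

```bash
cat > see.py <<'E'
from fit import *
def comp(m,box,mina=60):
    x0,x1,y0,y1=box;k=np.zeros_like(m);k[y0:y1,x0:x1]=m[y0:y1,x0:x1];k=cv2.morphologyEx(k,cv2.MORPH_CLOSE,np.ones((3,3),'u1'));n,l,st,cc=cv2.connectedComponentsWithStats(k)
    return [(st[j].tolist()) for j in range(1,n) if st[j,4]>mina]
def fitcup(V,x0,free=5):
    """V: list (C,mask,weight)"""
    f=lambda x:sum(w*(sil(C,x,m.shape)!=m).sum()/100 for C,m,w in V)
    x=np.array(x0,float);sc=np.array([.012,.012,.008,.3,.2])
    for it in range(4):
        r=minimize(f,x,method="Nelder-Mead",options=dict(initial_simplex=np.vstack([x]+[x+sc*np.eye(5)[i]*(.6**it) for i in range(5)]),maxfev=300));x=r.x
    return x,[(int((sil(C,x,m.shape)!=m).sum()),int(m.sum())) for C,m,w in V]
def blob(m,box,cl=5):
    x0,x1,y0,y1=box;k=np.zeros_like(m);k[y0:y1,x0:x1]=m[y0:y1,x0:x1];k=cv2.morphologyEx(k,cv2.MORPH_CLOSE,np.ones((cl,cl),'u1'));n,l,st,cc=cv2.connectedComponentsWithStats(k)
    j=1+np.argmax(st[1:,4]);c=(l==j).astype('u1');o=np.zeros_like(m);cv2.drawContours(o,cv2.findContours(c,0,1)[0],-1,1,-1);return o
E
python3 - <<'E'
from see import *
C=cam("wrist");im=read_camera("wrist")[:,:,::-1].copy();t=read_camera("top")[:,:,::-1].copy();b=read_camera("scene")[:,:,::-1].copy()
cv2.imwrite("pics/t21.png",t);cv2.imwrite("pics/s21.png",b);np.savez("w21.npz",K=C[0],R=C[1],t=C[2],im=im);print(p,T.as_matrix())
Tc,S=cam("top"),cam("scene");full=(0,560,0,420)
for n,I,c in(("t",t,Tc),("s",b,S),("w",im,C)):
    B,O=masks(I);print(n,"B",comp(B,full),"O",comp(O,full,90)[:8]);
    for q in([.461,.0404,.006,0,1.57],):
        print("  orange model",cv2.boundingRect(sil(c,q,B.shape)))
E
```

```text
[0.4976 0.1191 0.1941] [[ 0.1096  0.9068 -0.4071]
 [ 0.2352 -0.4216 -0.8758]
 [-0.9658  0.0002 -0.2595]]
t B [[173, 32, 103, 72, 7110], [450, 124, 33, 33, 875], [288, 205, 35, 30, 748], [106, 238, 35, 31, 856]] O [[245, 225, 22, 29, 355]]
  orange model (236, 225, 34, 33)
s B [[382, 173, 24, 24, 378], [252, 200, 28, 24, 519], [123, 233, 30, 22, 491], [304, 281, 110, 60, 4908]] O [[114, 70, 56, 24, 322], [72, 132, 32, 27, 205], [525, 149, 35, 7, 102], [536, 164, 24, 6, 95], [294, 181, 23, 29, 513], [509, 220, 38, 22, 447], [114, 363, 155, 28, 1487], [32, 383, 42, 29, 497]]
  orange model (291, 179, 25, 31)
w B [[328, 15, 87, 87, 5373], [487, 160, 52, 4, 123]] O [[234, 0, 94, 83, 7070]]
  orange model (234, 0, 93, 86)
```

The orange stands upright on the mat at about (0.461,0.040). Next I fit the lying blue cup.

```bash
cat > s4.py <<'E'
from see import *
w=np.load("w21.npz");C=(w["K"],w["R"],w["t"]);t=cv2.imread("pics/t21.png");b=cv2.imread("pics/s21.png")
V=[(C,blob(masks(w["im"])[0],(320,430,5,120)),1.),(cam("top"),blob(masks(t)[0],(280,330,195,245),3),4.),(cam("scene"),blob(masks(b)[0],(245,285,195,228),3),4.)]
best=None
for az in range(-180,180,30):
    c0=atz(cam("top"),(305.5,220),.035);x,e=fitcup(V,[*(c0-.035*axv(np.radians(az),.1)),np.radians(az),.1]);f=sum(a for a,_ in e)
    print(az,e,x.round(3),np.degrees(x[3:]).round(0))
    if best is None or f<best[0]:best=(f,x)
x=best[1];np.save("poseB.npy",x);print("best",x.round(4),np.degrees(x[3:]).round(1),"rim",(x[:3]+.07*axv(*x[3:])).round(4))
E
sed -i '1i from kin import axv' s4.py; python3 s4.py
```

```text
-180 [(1222, 5377), (248, 748), (240, 519)] [ 0.548 -0.078  0.038 -3.171 -0.083] [-182.   -5.]
-150 [(592, 5377), (399, 748), (116, 519)] [ 0.528 -0.049  0.062 -2.217 -0.673] [-127.  -39.]
-120 [(125, 5377), (138, 748), (88, 519)] [ 0.497 -0.041  0.031 -1.332  0.08 ] [-76.   5.]
-90 [(132, 5377), (140, 748), (90, 519)] [ 0.497 -0.041  0.031 -1.335  0.073] [-76.   4.]
-60 [(125, 5377), (136, 748), (91, 519)] [ 0.497 -0.041  0.031 -1.327  0.086] [-76.   5.]
-30 [(105, 5377), (140, 748), (92, 519)] [ 0.495 -0.042  0.03  -1.301  0.086] [-75.   5.]
0 [(116, 5377), (145, 748), (87, 519)] [ 0.496 -0.04   0.031 -1.306  0.076] [-75.   4.]
30 [(559, 5377), (341, 748), (134, 519)] [ 0.479 -0.102  0.007  0.717  0.642] [41. 37.]
60 [(1336, 5377), (264, 748), (190, 519)] [ 0.494 -0.112  0.04   1.216  0.021] [70.  1.]
90 [(1067, 5377), (269, 748), (153, 519)] [ 0.511 -0.112  0.037  1.568  0.075] [90.  4.]
120 [(1014, 5377), (279, 748), (168, 519)] [ 0.53  -0.11   0.04   2.257 -0.133] [129.  -8.]
150 [(1237, 5377), (265, 748), (190, 519)] [ 0.542 -0.094  0.036  2.754 -0.069] [158.  -4.]
best [ 0.4955 -0.0421  0.0301 -1.3009  0.0856] [-74.5   4.9] rim [ 0.5141 -0.1093  0.0361]
```

```bash
cat > s5.py <<'E'
from kin import *
np.set_printoptions(precision=3,suppress=True)
x=np.load("poseB.npy");a=axv(*x[3:]);G=.029+.020;HG=.061
A=lying_grasp(a,np.radians(15),1);g=x[:3]+HG*a;pg=g+G*A.as_matrix()[:,2]
ct=A.inv().apply(a);gt=np.array([0,0,-G])
def cupbase(p,T): return p+T.apply(gt)-HG*T.apply(ct)
base=np.array([.461,.0404,.036]);U=tilt_to_up(A,a,np.radians(-41))
s=read_state();p=s["tool_pos"];T=R.from_rotvec(s["tcp_rot"])
E
python3 - <<'E'
from s5 import *
print("grasp",g,pg,iks(pg,A),A.as_matrix())
obs=[(.551,-.1975,.07,.066),(.551,-.1975,.014,.09),(.428,.3215,.035,.07)]
pf=base+[0,0,HG]-U.apply(gt);print("final",pf,U.as_matrix()[:,2],iks(pf,U),iks(pf+[0,0,.09],U),clear(pf,U,obs))
pre=pg-.13*A.as_matrix()[:,2]
N=14;sh,w=rows(p,T,pre,A,N);print(pre,sh,w,np.linalg.norm(w));sim(p,T,sh,w,N)
E
```

```text
grasp [ 0.512 -0.101  0.035] [ 0.509 -0.092 -0.013] [array([-0.334,  0.266,  2.053,  0.181,  0.931, -0.72 ])] [[-0.262  0.964 -0.047]
 [ 0.949  0.267  0.169]
 [ 0.175 -0.    -0.985]]
final [ 0.441 -0.002  0.084] [-0.416 -0.872 -0.259] [array([ 0.463,  0.725,  1.769, -0.661,  1.827,  1.177])] [array([ 0.463,  0.589,  1.777, -0.686,  1.928,  1.093])] 0.06131748562369076
[ 0.515 -0.114  0.115] [-1.15  0.43  1.53] [-1.7   5.81 -2.66] 6.612238652680346
0 [0.494 0.101 0.2  ] 1
1 [0.491 0.082 0.206] 1
2 [0.488 0.063 0.209] [array([ 0.51,  0.44,  1.69, -0.6 ,  1.83,  0.85])]
3 [0.487 0.043 0.21 ] 1
4 [0.486 0.023 0.209] 1
5 [0.487 0.004 0.205] [array([ 0.35,  0.2 ,  1.84, -0.53,  1.57,  0.57])]
6 [ 0.488 -0.015  0.2  ] 1
7 [ 0.49  -0.033  0.193] 1
8 [ 0.492 -0.05   0.184] [array([ 0.1 ,  0.04,  1.94, -0.35,  1.33,  0.17])]
9 [ 0.496 -0.066  0.173] 1
10 [ 0.5   -0.081  0.16 ] 1
11 [ 0.504 -0.093  0.146] [array([-0.19,  0.04,  1.97, -0.06,  1.19, -0.35])]
12 [ 0.51  -0.105  0.131] 1
13 [ 0.516 -0.114  0.115] 1
```

Emit:
move_arm:
  series: [8.54, -1.15, 0.43, 1.53, -1.7, 5.81, -2.66, 8.54, -1.15, 0.43, 1.53, -1.7, 5.81, -2.66, 8.54, -1.15, 0.43, 1.53, -1.7, 5.81, -2.66, 8.54, -1.15, 0.43, 1.53, -1.7, 5.81, -2.66, 8.54, -1.15, 0.43, 1.53, -1.7, 5.81, -2.66]

```text
time: 60.05
tool_pos: [0.4865, 0.0232, 0.2089]
tcp_rot: [1.95, 1.697, -0.926]
wrist_force: [0.2, -0.9, 1.1]
width: 1.001
grip_force: 0.0
```

Emit:
move_arm:
  series: [8.54, -1.15, 0.43, 1.53, -1.7, 5.81, -2.66, 8.54, -1.15, 0.43, 1.53, -1.7, 5.81, -2.66, 8.54, -1.15, 0.43, 1.53, -1.7, 5.81, -2.66, 8.54, -1.15, 0.43, 1.53, -1.7, 5.81, -2.66, 8.54, -1.15, 0.43, 1.53, -1.7, 5.81, -2.66]

```text
time: 60.68
tool_pos: [0.4956, -0.0662, 0.1731]
tcp_rot: [2.03, 2.235, -0.367]
wrist_force: [0.2, 0.7, -0.6]
width: 0.998
grip_force: 0.0
```

Emit:
move_arm:
  series: [8.54, -1.15, 0.43, 1.53, -1.7, 5.81, -2.66, 8.54, -1.15, 0.43, 1.53, -1.7, 5.81, -2.66, 8.54, -1.15, 0.43, 1.53, -1.7, 5.81, -2.66, 8.54, -1.15, 0.43, 1.53, -1.7, 5.81, -2.66, 8.54, 0, 0, 0, 0, 0, 0]

```text
time: 61.3
tool_pos: [0.5143, -0.1154, 0.113]
tcp_rot: [-1.819, -2.377, -0.16]
wrist_force: [-0.4, 0.6, -0.9]
width: 1.004
grip_force: 0.0
```

```bash
python3 - <<'E'
from see import *
import s5
for _ in range(4): read_camera("scene")
C=cam("wrist");im=read_camera("wrist")[:,:,::-1].copy()
s=read_state();T=R.from_rotvec(s["tcp_rot"]);print(s["tool_pos"],T.inv().apply(s5.pg-s["tool_pos"])*100,np.degrees((T.inv()*s5.A).as_rotvec()))
B,O=masks(im);print("mask",comp(B,(0,560,0,420),300),"model",cv2.boundingRect(sil(C,s5.x,B.shape)))
np.savez("w22.npz",K=C[0],R=C[1],t=C[2],im=im)
E
```

```text
[ 0.517 -0.113  0.116] [-0.146 -0.171 13.1  ] [0.1   0.038 0.055]
mask [[233, 111, 93, 104, 7959]] model (230, 114, 94, 104)
```

Emit:
move_arm:
  series: [8.54, -0.1, -0.1, 4, 0, 0, 0, 8.54, 0, 0, 4, 0, 0, 0, 8.54, 0, 0, 3, 0, 0, 0, 8.54, 0, 0, 1.5, 0, 0, 0, 8.54, 0, 0, 0.5, 0, 0, 0]

```text
time: 62.18
tool_pos: [0.5098, -0.0921, -0.0124]
tcp_rot: [-1.815, -2.386, -0.162]
wrist_force: [0.2, -0.7, 0.5]
width: 1.001
grip_force: 0.0
```

Emit:
move_arm:
  series: [8.54, 0, 0, 0, 0, 0, 0, 6, 0, 0, 0, 0, 0, 0, 6, 0, 0, 0, 0, 0, 0, 6, 0, 0, 0, 0, 0, 0, 6, 0, 0, 0, 0, 0, 0]
  grip_force: 40

```text
time: 62.8
tool_pos: [0.5114, -0.0937, -0.0107]
tcp_rot: [-1.818, -2.387, -0.164]
wrist_force: [-0.4, -1.2, 6.2]
width: 0.801
grip_force: 44.4
```

Emit:
move_arm:
  series: [6, 0, 0, -2, 0, 0, 0, 6, 0, 0, -4, 0, 0, 0, 6, 0, 0, -5, 0, 0, 0, 6, 0, 0, -5, 0, 0, 0, 6, 0, 0, -2, 0, 0, 0]

```text
time: 63.42
tool_pos: [0.5199, -0.1246, 0.1685]
tcp_rot: [-1.82, -2.39, -0.165]
wrist_force: [-0.4, 0.4, -0.3]
width: 0.8
grip_force: 45.6
```

```bash
python3 - <<'E'
from s5 import *
for _ in range(6): read_camera("scene")
s=read_state();p=s["tool_pos"];T=R.from_rotvec(s["tcp_rot"]);print(p,s["width"],cupbase(p,T),T.apply(ct))
pf=base+[0,0,HG+.085]-U.apply(gt);N=14;sh,w=rows(p,T,pf,U,N);print(sh,w,np.linalg.norm(w));P_,R_=p,T
for k in range(N):
    P_=P_+R_.apply(sh/100);R_=R_*R.from_rotvec(np.radians(w))
    if k%2:print(k,P_.round(3),"base",cupbase(P_,R_).round(3),len(iks(P_,R_)))
E
```

```text
[ 0.516 -0.123  0.162] 0.8003877525459543 [ 0.502 -0.072  0.205] [ 0.265 -0.961  0.083]
[ 0.81 -0.6  -0.44] [ 1.71 -5.81  2.71] 6.635081009301996
1 [ 0.501 -0.111  0.173] base [ 0.492 -0.052  0.205] 1
3 [ 0.487 -0.096  0.182] base [ 0.484 -0.031  0.2  ] 1
5 [ 0.475 -0.079  0.187] base [ 0.478 -0.011  0.191] 1
7 [ 0.464 -0.06   0.188] base [0.472 0.007 0.177] 1
9 [ 0.455 -0.04   0.186] base [0.468 0.022 0.161] 1
11 [ 0.447 -0.02   0.179] base [0.464 0.033 0.141] 1
13 [ 0.441 -0.002  0.168] base [0.461 0.041 0.12 ] 1
```

Emit:
move_arm:
  series: [6, 0.81, -0.6, -0.44, 1.71, -5.81, 2.71, 6, 0.81, -0.6, -0.44, 1.71, -5.81, 2.71, 6, 0.81, -0.6, -0.44, 1.71, -5.81, 2.71, 6, 0.81, -0.6, -0.44, 1.71, -5.81, 2.71, 6, 0.81, -0.6, -0.44, 1.71, -5.81, 2.71]

```text
time: 64.35
tool_pos: [0.4811, -0.0879, 0.1856]
tcp_rot: [2.03, 2.123, -0.501]
wrist_force: [-0.8, -0.2, -0.7]
width: 0.8
grip_force: 45.6
```

Emit:
move_arm:
  series: [6, 0.81, -0.6, -0.44, 1.71, -5.81, 2.71, 6, 0.81, -0.6, -0.44, 1.71, -5.81, 2.71, 6, 0.81, -0.6, -0.44, 1.71, -5.81, 2.71, 6, 0.81, -0.6, -0.44, 1.71, -5.81, 2.71, 6, 0.81, -0.6, -0.44, 1.71, -5.81, 2.71]

```text
time: 64.97
tool_pos: [0.4554, -0.04, 0.1864]
tcp_rot: [1.923, 1.57, -1.03]
wrist_force: [-0.9, 0.2, -0.9]
width: 0.802
grip_force: 45.6
```

Emit:
move_arm:
  series: [6, 0.81, -0.6, -0.44, 1.71, -5.81, 2.71, 6, 0.81, -0.6, -0.44, 1.71, -5.81, 2.71, 6, 0.81, -0.6, -0.44, 1.71, -5.81, 2.71, 6, 0.81, -0.6, -0.44, 1.71, -5.81, 2.71, 6, 0, 0, 0, 0, 0, 0]

```text
time: 65.6
tool_pos: [0.441, -0.0032, 0.1665]
tcp_rot: [1.752, 1.109, -1.357]
wrist_force: [-1.5, -0.6, -0.9]
width: 0.795
grip_force: 45.6
```

```bash
python3 - <<'E'
from see import *
import s5
for _ in range(5): read_camera("top")
C=cam("wrist");s=read_state();im=read_camera("wrist")[:,:,::-1].copy();t=read_camera("top")[:,:,::-1].copy();b=read_camera("scene")[:,:,::-1].copy();S=cam("scene")
p=s["tool_pos"];T=R.from_rotvec(s["tcp_rot"]);cb=s5.cupbase(p,T);ax=T.apply(s5.ct);print(p,s["width"],"base",cb,"axis",ax)
pb=[*cb,np.arctan2(ax[1],ax[0]),np.arcsin(min(1,ax[2]))];po=[.461,.0404,.006,0,1.57]
np.savez("w23.npz",K=C[0],R=C[1],t=C[2],im=im,b=b,tt=t)
for n,I,c in(("w",im,C),("s",b,S),("t",t,cam("top"))):
    B,O=masks(I);print(n,"B",comp(B,(0,560,0,420),150),"model",cv2.boundingRect(sil(c,pb,B.shape)),"O",comp(O,(0,560,0,420),150)[:9],"model",cv2.boundingRect(sil(c,po,B.shape)))
E
```

```text
[ 0.443 -0.003  0.171] 0.8006768191480663 base [0.464 0.039 0.123] axis [-0.006  0.001  1.   ]
w B [[189, 129, 176, 219, 32328]] model (192, 134, 180, 225) O [[179, 0, 192, 49, 7409]] model (181, 0, 185, 56)
s B [[293, 149, 24, 32, 408], [382, 172, 24, 25, 464], [123, 233, 30, 22, 492], [304, 281, 110, 60, 5102]] model (292, 148, 26, 34) O [[114, 67, 39, 27, 283], [70, 132, 33, 20, 186], [294, 181, 23, 29, 511], [507, 220, 40, 22, 448], [114, 362, 161, 28, 1554], [29, 383, 45, 35, 425]] model (291, 179, 25, 31)
t B [[173, 32, 103, 72, 7130], [450, 124, 33, 33, 875], [233, 224, 35, 35, 758], [120, 238, 21, 30, 445]] model (231, 222, 38, 38) O [] model (236, 225, 34, 33)
```

```bash
cat > up.py <<'E'
from see import *
def fitup(V,g,z):
    f=lambda q:sum(w*(sil(C,[q[0],q[1],z,0,np.pi/2],m.shape)!=m).sum()/100 for C,m,w in V);x=np.array(g,float)
    for sc in(.01,.005,.003):
        r=minimize(f,x,method="Nelder-Mead",options=dict(initial_simplex=[x,x+[sc,0],x+[0,sc]],maxfev=120));x=r.x
    return x.round(4),[(int((sil(C,[*x,z,0,np.pi/2],m.shape)!=m).sum()),int(m.sum())) for C,m,w in V]
E
python3 - <<'E'
from up import *
w=np.load("w21.npz");C=(w["K"],w["R"],w["t"]);b=cv2.imread("pics/s21.png");S=cam("scene")
v1=(C,blob(masks(w["im"])[1],(220,340,0,100)),1.);v2=(S,blob(masks(b)[1],(285,325,170,215),3),1.)
w3=np.load("w23.npz");C3=(w3["K"],w3["R"],w3["t"]);b3=w3["b"];v3=(S,blob(masks(b3)[0],(285,325,140,185),3),1.)
print("orange wrist",fitup([v1],(.461,.04),.006),"scene",fitup([v2],(.461,.04),.006))
print("blue scene",fitup([v3],(.464,.039),.123),"blue wrist",fitup([(C3,blob(masks(w3["im"])[0],(150,420,100,380)),1.)],(.464,.039),.123), fitup([(C3,blob(masks(w3["im"])[0],(150,420,100,380)),1.)],(.464,.039),.118))
t=cv2.imread("pics/t21.png");print("blue top",fitup([(cam("top"),blob(masks(w3["tt"])[0],(225,275,215,265),3),1.)],(.464,.039),.123))
B,O=masks(w3["im"])
mo=blob(O,(150,420,0,70));
for q in((.461,.0404),(.459,.0404),(.463,.0404),(.461,.0384),(.461,.0424)):
    m=sil(C3,[*q,.006,0,1.5708],B.shape);bl=blob(B,(150,420,100,380));m=m&(1-bl);mm=m.copy();mm[60:]=0;oo=mo.copy();oo[60:]=0;print(q,int((mm!=oo).sum()),int(oo.sum()))
E
```

```text
orange wrist (array([0.4633, 0.0454]), [(161, 7078)]) scene (array([0.4616, 0.0445]), [(93, 513)])
blue scene (array([0.4612, 0.0427]), [(280, 408)]) blue wrist (array([0.46  , 0.0366]), [(1504, 32332)]) (array([0.4612, 0.0399]), [(3452, 32332)])
blue top (array([0.4642, 0.0384]), [(328, 758)])
(0.461, 0.0404) 1225 7409
(0.459, 0.0404) 1496 7409
(0.463, 0.0404) 1203 7409
(0.461, 0.0384) 1485 7409
(0.461, 0.0424) 1049 7409
```

Emit:
move_arm:
  series: [6, 0.12, -0.2, -0.45, 0, 0, 0, 6, 2, 0, 0.54, 0, 0, 0, 6, 2, 0, 0.54, 0, 0, 0, 6, 0.5, 0, 0.13, 0, 0, 0, 6, 0, 0, 0, 0, 0, 0]

```text
time: 66.62
tool_pos: [0.4427, 0.0017, 0.1231]
tcp_rot: [1.758, 1.105, -1.35]
wrist_force: [-0.0, -0.1, 0.0]
width: 0.797
grip_force: 45.7
```

Emit:
move_arm:
  series: [6, 0.4, 0, 0.1, 0, 0, 0, 6, 0.4, 0, 0.1, 0, 0, 0, 6, 0.4, 0, 0.1, 0, 0, 0, 6, 0, 0, 0, 0, 0, 0]

```text
time: 67.12
tool_pos: [0.4432, 0.002, 0.1114]
tcp_rot: [1.76, 1.105, -1.348]
wrist_force: [-0.6, 0.2, -0.6]
width: 0.802
grip_force: 45.7
```

Emit:
move_arm:
  series: [6, 0.4, 0, 0.1, 0, 0, 0, 6, 0.4, 0, 0.1, 0, 0, 0, 6, 0, 0, 0, 0, 0, 0]

```text
time: 67.5
tool_pos: [0.4432, 0.0021, 0.103]
tcp_rot: [1.759, 1.105, -1.348]
wrist_force: [0.2, -0.6, -1.3]
width: 0.798
grip_force: 45.7
```

Emit:
move_arm:
  series: [6, 0.4, 0, 0.1, 0, 0, 0, 6, 0.4, 0, 0.1, 0, 0, 0, 6, 0, 0, 0, 0, 0, 0]

```text
time: 67.88
tool_pos: [0.4433, 0.0021, 0.0952]
tcp_rot: [1.759, 1.104, -1.349]
wrist_force: [0.3, 0.3, 1.0]
width: 0.798
grip_force: 45.7
```

Emit:
move_arm:
  series: [6, 0.3, 0, 0.08, 0, 0, 0, 6, 0.2, 0, 0.05, 0, 0, 0, 6, 0, 0, 0, 0, 0, 0]

```text
time: 68.25
tool_pos: [0.4435, 0.0023, 0.0894]
tcp_rot: [1.76, 1.105, -1.347]
wrist_force: [-0.1, -0.1, -0.6]
width: 0.804
grip_force: 45.7
```

Emit:
move_arm:
  series: [6, 0.2, 0, 0.05, 0, 0, 0, 6, 0, 0, 0, 0, 0, 0]

```text
time: 68.5
tool_pos: [0.4435, 0.0023, 0.0877]
tcp_rot: [1.76, 1.105, -1.348]
wrist_force: [-0.1, 0.1, -0.5]
width: 0.797
grip_force: 45.7
```

Emit:
move_arm:
  series: [6, 0.15, 0, 0.04, 0, 0, 0, 6, 0, 0, 0, 0, 0, 0]

```text
time: 68.75
tool_pos: [0.4438, 0.0024, 0.0871]
tcp_rot: [1.759, 1.104, -1.348]
wrist_force: [0.3, 1.5, 4.7]
width: 0.8
grip_force: 46.0
```

Emit:
move_arm:
  series: [6, 0.15, 0, 0.04, 0, 0, 0, 6, 0, 0, 0, 0, 0, 0]

```text
time: 69.0
tool_pos: [0.444, 0.0023, 0.0861]
tcp_rot: [1.759, 1.103, -1.347]
wrist_force: [0.5, 0.6, 7.7]
width: 0.795
grip_force: 45.9
```

Emit:
move_arm:
  series: [6, 0.15, 0, 0.04, 0, 0, 0, 6, 0, 0, 0, 0, 0, 0]

```text
time: 69.25
tool_pos: [0.4439, 0.0021, 0.0861]
tcp_rot: [1.757, 1.101, -1.349]
wrist_force: [-0.4, 0.8, 11.9]
width: 0.802
grip_force: 46.0
```

Seated at the expected height (base ≈0.036–0.038). I release gently and retreat.

Emit:
move_arm:
  series: [6, -0.25, 0, -0.06, 0, 0, 0, 6, 0, 0, 0, 0, 0, 0, 7.4, 0, 0, 0, 0, 0, 0, 8, 0, 0, 0, 0, 0, 0, 8.54, 0, 0, 0, 0, 0, 0]

```text
time: 69.88
tool_pos: [0.4432, 0.0022, 0.0853]
tcp_rot: [1.76, 1.105, -1.348]
wrist_force: [0.8, 0.3, -0.1]
width: 1.001
grip_force: 0.0
```

```bash
python3 - <<'E'
from up import *
b=read_camera("scene")[:,:,::-1].copy();S=cam("scene");B,O=masks(b);print(comp(B,(270,340,120,230),30),comp(O,(270,340,120,230),30))
for q in([.4625,.045,.036,0,1.5708],[.4625,.045,.006,0,1.5708]):print(cv2.boundingRect(sil(S,q,B.shape)))
print(read_state()["tool_pos"])
E
```

```text
[[294, 172, 23, 20, 330]] [[294, 192, 18, 18, 203]]
(293, 172, 25, 31)
(293, 179, 25, 31)
[0.4433 0.0022 0.0854]
```

Emit:
move_arm:
  series: [8.54, 0, 0, -1.5, 0, 0, 0, 8.54, 0, 0, -2.5, 0, 0, 0, 8.54, 0, 0, -4, 0, 0, 0, 8.54, 0, 0, -4, 0, 0, 0, 8.54, -3, 0, -2, 0, 0, 0]

```text
time: 70.55
tool_pos: [0.4987, 0.1197, 0.1498]
tcp_rot: [1.758, 1.107, -1.348]
wrist_force: [0.7, 1.0, 0.5]
width: 0.999
grip_force: 0.0
```

Emit:
move_arm:
  series: [8.54, -4, 0, -1, 0, 0, 0, 8.54, -4, 0, -1, 0, 0, 0, 8.54, 0, 0, 0, 0, 0, 0, 8.54, 0, 0, 0, 0, 0, 0]

```text
time: 71.05
tool_pos: [0.4974, 0.117, 0.233]
tcp_rot: [1.761, 1.106, -1.347]
wrist_force: [-0.3, -0.3, -0.2]
width: 0.996
grip_force: 0.0
```

```bash
cat > s6.py <<'E'
from kin import *
np.set_printoptions(precision=3,suppress=True)
def down(yaw):
    y=np.array([np.cos(yaw),np.sin(yaw),0]);z=np.array([0,0,-1.]);return R.from_matrix(np.c_[np.cross(y,z),y,z])
E
python3 - <<'E'
from up import *
from s6 import *
C=cam("wrist");im=read_camera("wrist")[:,:,::-1].copy();t=read_camera("top")[:,:,::-1].copy();b=read_camera("scene")[:,:,::-1].copy();S,Tc=cam("scene"),cam("top")
np.savez("w24.npz",K=C[0],R=C[1],t=C[2],im=im,b=b,tt=t)
for n,I,c in(("s",b,S),("t",t,Tc),("w",im,C)):
    B,O=masks(I);print(n,"B",comp(B,(0,560,0,280),100),"O",comp(O,(200,400,0,300),60))
    for q in([.4625,.045,.036,0,1.5708],[.4625,.045,.006,0,1.5708],[.4285,.321,0,0,1.5708]):print("   ",cv2.boundingRect(sil(c,q,B.shape)))
B,_=masks(b);print("far scene",fitup([(S,blob(B,(370,415,160,205),3),1.)],(.4285,.321),0));B,_=masks(t);print("far top",fitup([(Tc,blob(B,(95,150,225,280),3),1.)],(.4285,.321),0))
s=read_state();p=s["tool_pos"];T=R.from_rotvec(s["tcp_rot"]);print(p)
for yd in(-25,155,25,60,-60):
    D=down(np.radians(yd));tg=np.array([.4285,.321,.20]);print(yd,iks(tg,D),iks(tg-[0,0,.18],D),iks([.4625,.045,.09],D),rows(p,T,tg,D,14))
E
```

```text
s B [[382, 169, 24, 28, 506], [294, 173, 23, 22, 398], [123, 233, 30, 22, 492]] O [[294, 192, 22, 18, 234]]
    (293, 172, 25, 31)
    (293, 179, 25, 31)
    (380, 168, 25, 30)
t B [[173, 32, 103, 73, 7110], [450, 124, 33, 33, 875], [238, 225, 29, 31, 503], [106, 238, 35, 31, 850]] O []
    (233, 224, 35, 34)
    (234, 224, 34, 33)
    (107, 236, 37, 34)
w B [[231, 0, 95, 72, 6352], [491, 133, 54, 7, 237]] O []
    (231, 0, 95, 73)
    (231, 0, 95, 36)
    (0, 0, 560, 420)
far scene (array([0.426, 0.326]), [(77, 506)])
far top (array([0.427, 0.326]), [(136, 850)])
[0.497 0.116 0.232]
-25 [array([ 0.596, -0.   ,  1.903,  0.   ,  1.239,  1.033])] [array([0.596, 0.186, 2.064, 0.   , 0.891, 1.033])] [array([ 0.043, -0.038,  2.155,  0.   ,  1.024,  0.479])] (array([ 1.07, -1.07, -0.59]), array([-0.01,  5.37, -0.04]))
155 [array([ 0.596, -0.   ,  1.903, -0.   ,  1.239, -2.109])] [array([ 0.596,  0.186,  2.064,  0.   ,  0.891, -2.109])] [] (array([-1.47, -1.77,  0.51]), array([ 7.82,  0.02, 10.16]))
25 [array([ 0.596, -0.   ,  1.903, -0.   ,  1.239,  0.16 ])] [array([0.596, 0.186, 2.064, 0.   , 0.891, 0.16 ])] [array([ 0.043, -0.038,  2.155,  0.   ,  1.024, -0.393])] (array([ 1.41, -0.51, -0.8 ]), array([-2.35,  5.  , -3.07]))
60 [array([ 0.596, -0.   ,  1.903,  0.   ,  1.239, -0.451])] [array([ 0.596,  0.186,  2.064,  0.   ,  0.891, -0.451])] [array([ 0.043, -0.038,  2.155, -0.   ,  1.024, -1.004])] (array([ 1.54, -0.06, -0.96]), array([-3.95,  4.29, -5.15]))
-60 [array([ 0.596, -0.   ,  1.903,  0.   ,  1.239,  1.643])] [array([0.596, 0.186, 2.064, 0.   , 0.891, 1.643])] [array([ 0.043, -0.038,  2.155,  0.   ,  1.024,  1.09 ])] (array([ 0.73, -1.38, -0.43]), array([1.62, 5.19, 2.09]))
```

Emit:
move_arm:
  series: [8.54, 1.07, -1.07, -0.59, 0, 5.37, 0, 8.54, 1.07, -1.07, -0.59, 0, 5.37, 0, 8.54, 1.07, -1.07, -0.59, 0, 5.37, 0, 8.54, 1.07, -1.07, -0.59, 0, 5.37, 0, 8.54, 1.07, -1.07, -0.59, 0, 5.37, 0]

```text
time: 71.82
tool_pos: [0.4699, 0.1843, 0.1966]
tcp_rot: [2.139, 1.345, -0.953]
wrist_force: [0.4, -0.0, -0.3]
width: 0.999
grip_force: 0.0
```

Emit:
move_arm:
  series: [8.54, 1.07, -1.07, -0.59, 0, 5.37, 0, 8.54, 1.07, -1.07, -0.59, 0, 5.37, 0, 8.54, 1.07, -1.07, -0.59, 0, 5.37, 0, 8.54, 1.07, -1.07, -0.59, 0, 5.37, 0, 8.54, 1.07, -1.07, -0.59, 0, 5.37, 0]

```text
time: 72.45
tool_pos: [0.4474, 0.2612, 0.1875]
tcp_rot: [2.458, 1.548, -0.46]
wrist_force: [-0.4, -1.0, 1.1]
width: 1.001
grip_force: 0.0
```

Emit:
move_arm:
  series: [8.54, 1.07, -1.07, -0.59, 0, 5.37, 0, 8.54, 1.07, -1.07, -0.59, 0, 5.37, 0, 8.54, 1.07, -1.07, -0.59, 0, 5.37, 0, 8.54, 1.07, -1.07, -0.59, 0, 5.37, 0, 8.54, 0, 0, 0, 0, 0, 0]

```text
time: 73.08
tool_pos: [0.4287, 0.3209, 0.2011]
tcp_rot: [2.655, 1.673, 0.005]
wrist_force: [0.6, -0.6, -0.0]
width: 1.001
grip_force: 0.0
```

```bash
python3 - <<'E'
from up import *
from s6 import *
for _ in range(6): read_camera("scene")
s=read_state();p=s["tool_pos"];T=R.from_rotvec(s["tcp_rot"]);C=cam("wrist");im=read_camera("wrist")[:,:,::-1].copy();print(p,T.as_matrix())
B,O=masks(im);c=comp(B,(0,560,0,420),300);print(c);f=fitup([(C,blob(B,(150,420,60,330)),1.)],(.4275,.324),0);print(f)
D=down(np.radians(-25));print(T.inv().apply(np.array([*f[0],.018])-p)*100,np.degrees((T.inv()*D).as_rotvec()))
E
```

```text
[0.43  0.322 0.201] [[ 0.431  0.902  0.004]
 [ 0.902 -0.431 -0.001]
 [ 0.     0.004 -1.   ]]
[[236, 136, 78, 80, 4825]]
(array([0.427, 0.326]), [(210, 4825)])
[ 0.217 -0.485 18.27 ] [ 0.24  -0.021 -0.555]
```

Emit:
move_arm:
  series: [8.54, 0.22, -0.48, 5, 0.24, 0, -0.5, 8.54, 0, 0, 5, 0, 0, 0, 8.54, 0, 0, 4, 0, 0, 0, 8.54, 0, 0, 3, 0, 0, 0, 8.54, 0, 0, 1.7, 0, 0, 0]

```text
time: 74.05
tool_pos: [0.4257, 0.3253, 0.0122]
tcp_rot: [-2.65, -1.687, 0.002]
wrist_force: [0.8, -0.1, 0.9]
width: 1.001
grip_force: 0.0
```

Emit:
move_arm:
  series: [8.54, 0, 0, 0, 0, 0, 0, 8.54, 0, 0, 0, 0, 0, 0, 6, 0, 0, 0, 0, 0, 0, 6, 0, 0, 0, 0, 0, 0, 6, 0, 0, 0, 0, 0, 0]
  grip_force: 40

```text
time: 74.68
tool_pos: [0.4284, 0.3271, 0.0166]
tcp_rot: [-2.65, -1.686, -0.01]
wrist_force: [0.1, -0.0, 6.8]
width: 0.796
grip_force: 45.2
```

Emit:
move_arm:
  series: [6, 0, 0, 0, 0, 0, 0, 6, 0, 0, -2, 0, 0, 0, 6, 0, 0, -4, 0, 0, 0, 6, 0, 0, -5, 0, 0, 0, 6, 0, 0, -5, 0, 0, 0]

```text
time: 75.3
tool_pos: [0.4262, 0.3256, 0.1762]
tcp_rot: [-2.65, -1.686, -0.004]
wrist_force: [1.4, 0.5, -0.7]
width: 0.801
grip_force: 45.5
```

```bash
python3 - <<'E'
from up import *
from s6 import *
for _ in range(6): read_camera("scene")
s=read_state();p=s["tool_pos"];T=R.from_rotvec(s["tcp_rot"]);C=cam("wrist");im=read_camera("wrist")[:,:,::-1].copy();print(p,s["width"],s["grip_force"])
B,O=masks(im);print(comp(B,(0,560,0,420),300));m=blob(B,(130,430,60,400))
for z in(p[2]-.014,p[2]-.010,p[2]-.018):print(z,fitup([(C,m,1.)],p[:2],z))
D=down(np.radians(-25));tg=np.array([.4625,.045,p[2]]);print(T.inv().apply(tg-p)*100,np.degrees((T.inv()*D).as_rotvec()))
E
```

```text
[0.425 0.325 0.173] 0.7960763110600992 45.53633216768503
[[190, 196, 176, 178, 23917], [419, 391, 45, 29, 953]]
0.1591246660274609 (array([0.424, 0.325]), [(1584, 23917)])
0.1631246660274609 (array([0.424, 0.326]), [(3122, 23917)])
0.15512466602746092 (array([0.423, 0.324]), [(295, 23917)])
[-23.805  15.217  -0.015] [-0.035 -0.013 -0.057]
```

Emit:
move_arm:
  series: [6, -3.5, 2.3, 0, 0, 0, 0, 6, -5, 3.3, 0, 0, 0, 0, 6, -5, 3.3, 0, 0, 0, 0, 6, -5, 3.3, 0, 0, 0, 0, 6, -3.5, 2.4, 0, 0, 0, 0]

```text
time: 76.28
tool_pos: [0.4641, 0.0623, 0.172]
tcp_rot: [-2.65, -1.684, 0.002]
wrist_force: [0.6, 0.7, -0.5]
width: 0.797
grip_force: 45.5
```

Emit:
move_arm:
  series: [6, -1.5, 1, 0, 0, 0, 0, 6, 0, 0, 0, 0, 0, 0, 6, 0, 0, 0, 0, 0, 0, 6, 0, 0, 0, 0, 0, 0, 6, 0, 0, 0, 0, 0, 0]

```text
time: 76.9
tool_pos: [0.4681, 0.0476, 0.1739]
tcp_rot: [-2.648, -1.688, -0.003]
wrist_force: [-0.1, 0.5, -1.6]
width: 0.798
grip_force: 45.5
```

```bash
python3 - <<'E'
from up import *
from s6 import *
w=np.load("w24.npz");C4=(w["K"],w["R"],w["t"]);print("stack w24",fitup([(C4,blob(masks(w["im"])[0],(220,340,0,100)),1.)],(.4625,.045),.036))
for _ in range(6): read_camera("top")
s=read_state();p=s["tool_pos"];T=R.from_rotvec(s["tcp_rot"]);C=cam("wrist");im=read_camera("wrist")[:,:,::-1].copy();b=read_camera("scene")[:,:,::-1].copy();t=read_camera("top")[:,:,::-1].copy();S=cam("scene");print(p,s["width"])
B,O=masks(im);print("held",fitup([(C,blob(B,(130,430,60,400)),1.)],p[:2],p[2]-.018),comp(B,(0,560,0,420),100),comp(O,(0,560,0,420),100))
B,O=masks(b);print("scene",comp(B,(280,335,100,215),30),comp(O,(280,335,100,215),30))
for q in([.4625,.045,p[2]-.018,0,1.5708],[.4625,.045,.036,0,1.5708]):print(cv2.boundingRect(sil(S,q,B.shape)))
print("to go",T.inv().apply(np.array([.4645,.046,.084])-p)*100)
E
```

```text
stack w24 (array([0.463, 0.045]), [(108, 6354)])
[0.468 0.047 0.174] 0.8012187810475869
held (array([0.466, 0.046]), [(3367, 27243)]) [[190, 156, 176, 218, 27243]] [[240, 150, 69, 21, 285]]
scene [[294, 141, 26, 54, 837]] [[294, 193, 22, 17, 233]]
(294, 139, 27, 34)
(293, 172, 25, 31)
to go [-0.27  -0.308  9.009]
```

Emit:
move_arm:
  series: [6, -0.27, -0.3, 2, 0, 0, 0, 6, 0, 0, 2, 0, 0, 0, 6, 0, 0, 0.6, 0, 0, 0, 6, 0, 0, 0, 0, 0, 0, 6, 0, 0, 0, 0, 0, 0]

```text
time: 77.97
tool_pos: [0.4653, 0.0457, 0.1289]
tcp_rot: [2.65, 1.686, 0.005]
wrist_force: [-0.3, 0.3, -0.2]
width: 0.794
grip_force: 45.5
```

Emit:
move_arm:
  series: [6, 0, 0, 0.5, 0, 0, 0, 6, 0, 0, 0.5, 0, 0, 0, 6, 0, 0, 0.5, 0, 0, 0, 6, 0, 0, 0.5, 0, 0, 0, 6, 0, 0, 0, 0, 0, 0]

```text
time: 78.6
tool_pos: [0.4639, 0.0457, 0.1073]
tcp_rot: [-2.649, -1.686, -0.002]
wrist_force: [-0.3, 0.3, 0.8]
width: 0.801
grip_force: 45.5
```

Emit:
move_arm:
  series: [6, 0, 0, 0.5, 0, 0, 0, 6, 0, 0, 0.5, 0, 0, 0, 6, 0, 0, 0, 0, 0, 0]

```text
time: 78.97
tool_pos: [0.464, 0.0458, 0.0974]
tcp_rot: [-2.649, -1.686, -0.002]
wrist_force: [-0.9, 0.0, -0.7]
width: 0.799
grip_force: 45.5
```

Emit:
move_arm:
  series: [6, 0, 0, 0.4, 0, 0, 0, 6, 0, 0, 0.3, 0, 0, 0, 6, 0, 0, 0, 0, 0, 0]

```text
time: 79.35
tool_pos: [0.4642, 0.0458, 0.0907]
tcp_rot: [-2.65, -1.686, -0.003]
wrist_force: [-0.6, 0.8, -0.9]
width: 0.801
grip_force: 45.5
```

Emit:
move_arm:
  series: [6, 0, 0, 0.2, 0, 0, 0, 6, 0, 0, 0.1, 0, 0, 0, 6, 0, 0, 0, 0, 0, 0]

```text
time: 79.72
tool_pos: [0.4645, 0.0458, 0.0879]
tcp_rot: [-2.65, -1.686, -0.003]
wrist_force: [-0.4, -0.6, 0.2]
width: 0.793
grip_force: 45.5
```

Emit:
move_arm:
  series: [6, 0, 0, 0.2, 0, 0, 0, 6, 0, 0, 0, 0, 0, 0]

```text
time: 79.97
tool_pos: [0.4644, 0.0458, 0.0859]
tcp_rot: [-2.65, -1.686, -0.003]
wrist_force: [-0.3, 0.2, -0.4]
width: 0.798
grip_force: 45.5
```

Emit:
move_arm:
  series: [6, 0, 0, 0.15, 0, 0, 0, 6, 0, 0, 0, 0, 0, 0]

```text
time: 80.22
tool_pos: [0.4644, 0.0458, 0.0844]
tcp_rot: [-2.65, -1.686, -0.003]
wrist_force: [0.5, 0.1, -1.0]
width: 0.797
grip_force: 45.5
```

Emit:
move_arm:
  series: [6, 0, 0, 0.15, 0, 0, 0, 6, 0, 0, 0, 0, 0, 0]

```text
time: 80.47
tool_pos: [0.4644, 0.0458, 0.0829]
tcp_rot: [-2.65, -1.686, -0.003]
wrist_force: [0.1, -0.2, -0.7]
width: 0.798
grip_force: 45.5
```

Emit:
move_arm:
  series: [6, 0, 0, 0.15, 0, 0, 0, 6, 0, 0, 0, 0, 0, 0]

```text
time: 80.72
tool_pos: [0.4646, 0.0459, 0.0826]
tcp_rot: [-2.65, -1.686, -0.003]
wrist_force: [-3.5, -0.6, 7.5]
width: 0.796
grip_force: 46.2
```

Emit:
move_arm:
  series: [6, 0, 0, -0.12, 0, 0, 0, 6, 0, 0, 0, 0, 0, 0, 7.4, 0, 0, 0, 0, 0, 0, 8, 0, 0, 0, 0, 0, 0, 8.54, 0, 0, 0, 0, 0, 0]

```text
time: 81.35
tool_pos: [0.4645, 0.0458, 0.0826]
tcp_rot: [-2.65, -1.686, -0.003]
wrist_force: [0.8, 0.2, 0.1]
width: 1.004
grip_force: 0.0
```

```bash
cat > chk.py <<'E'
from up import *
s=read_state();print(s["time"],s["tool_pos"],s["width"],s["wrist_force"])
b=read_camera("scene")[:,:,::-1].copy();S=cam("scene");B,O=masks(b);print("scene",comp(B,(270,345,100,225),30),comp(O,(270,345,100,225),30))
for z in(.066,.036,.006):print(z,cv2.boundingRect(sil(S,[.463,.045,z,0,1.5708],B.shape)))
C=cam("wrist");im=read_camera("wrist")[:,:,::-1].copy();B,O=masks(im);print("wrist",comp(B,(0,560,0,420),100),"model",cv2.boundingRect(sil(C,[.463,.045,.066,0,1.5708],B.shape)))
m=blob(B,(100,460,0,420))
for z in(.062,.066,.073):print(z,fitup([(C,m,1.)],(.463,.045),z))
E
python3 chk.py
```

```text
81.35 [0.4645 0.0458 0.0826] 1.003926004094093 [0.8102 0.2026 0.0543]
scene [[294, 165, 24, 30, 389]] [[294, 192, 22, 18, 234]]
0.066 (293, 164, 26, 32)
0.036 (293, 172, 25, 31)
0.006 (293, 179, 25, 31)
wrist [[191, 182, 176, 191, 25346]] model (190, 195, 178, 180)
0.062 (array([0.4623, 0.044 ]), [(2087, 25346)])
0.066 (array([0.4635, 0.0463]), [(1509, 25346)])
0.073 (array([0.466 , 0.0524]), [(2511, 25346)])
```

The stack stands at the right height (scene top row 165 vs the model's 164). I rise slowly, straight up.

Emit:
move_arm:
  series: [8.54, 0, 0, -0.4, 0, 0, 0, 8.54, 0, 0, -0.6, 0, 0, 0, 8.54, 0, 0, -1, 0, 0, 0, 8.54, 0, 0, -1.5, 0, 0, 0, 8.54, 0, 0, -2, 0, 0, 0]

```text
time: 82.08
tool_pos: [0.4644, 0.0457, 0.1389]
tcp_rot: [-2.65, -1.686, -0.003]
wrist_force: [0.1, -1.1, -0.3]
width: 1.001
grip_force: 0.0
```

Emit:
move_arm:
  series: [8.54, 0, 0, -4, 0, 0, 0, 8.54, 0, 0, -5, 0, 0, 0, 8.54, 0, 0, -2, 0, 0, 0, 8.54, 0, 0, 0, 0, 0, 0, 8.54, 0, 0, 0, 0, 0, 0]

```text
time: 82.7
tool_pos: [0.4637, 0.0455, 0.247]
tcp_rot: [-2.649, -1.686, -0.002]
wrist_force: [-0.2, 0.1, -0.6]
width: 0.998
grip_force: 0.0
```

```bash
for i in 1 2; do python3 - <<'E'
from workcell import *
[read_camera("top") for _ in range(2)]
E
done; python3 chk.py
```

```text
82.9 [0.4634 0.0455 0.2462] 1.0000266352344835 [ 0.1037 -0.4637  0.5654]
scene [[294, 165, 24, 30, 607]] [[294, 193, 22, 17, 232]]
0.066 (293, 164, 26, 32)
0.036 (293, 172, 25, 31)
0.006 (293, 179, 25, 31)
wrist [[541, 0, 19, 75, 861], [238, 139, 83, 88, 5642]] model (237, 142, 84, 87)
0.062 (array([0.463 , 0.0451]), [(171, 5642)])
0.066 (array([0.4633, 0.0466]), [(179, 5642)])
0.073 (array([0.4646, 0.0488]), [(335, 5642)])
```

```bash
python3 - <<'E'
from see import *
for n in("scene","top"):
    a=cv2.imread(f"pics/{n}0.png");b=read_camera(n)[:,:,::-1].copy()
    d=(cv2.absdiff(cv2.GaussianBlur(a,(5,5),0),cv2.GaussianBlur(b,(5,5),0)).max(2)>30).astype('u1');k,l,st,cc=cv2.connectedComponentsWithStats(d);print(n,[st[j].tolist() for j in range(1,k) if st[j,4]>25])
    for I in(a,b):
        h=cv2.cvtColor(I,cv2.COLOR_BGR2HSV);g=cv2.inRange(h,(70,60,60),(90,255,255));box=(190,260,190,260) if n=="scene" else (320,400,165,240);print("  green",comp(g,box,150), "yellow",comp(cv2.inRange(h,(22,120,110),(34,255,255)),(0,560,0,420),8))
E
```

```text
scene [[282, 0, 5, 8, 30], [272, 0, 75, 138, 4449], [462, 0, 66, 93, 2792], [246, 40, 41, 46, 586], [254, 58, 10, 12, 48], [192, 107, 64, 26, 687], [273, 128, 14, 7, 51], [75, 132, 84, 173, 3773], [160, 135, 28, 15, 111], [234, 137, 49, 13, 347], [199, 151, 32, 9, 121], [173, 155, 16, 8, 65], [62, 163, 25, 34, 438], [280, 164, 146, 61, 4144], [119, 167, 94, 42, 2226], [490, 176, 20, 18, 103], [219, 186, 73, 34, 1262], [378, 202, 48, 43, 1145], [200, 206, 43, 29, 404], [265, 215, 30, 11, 200], [256, 220, 14, 10, 85], [158, 248, 45, 28, 743], [117, 259, 12, 16, 67], [145, 274, 9, 6, 27], [125, 293, 14, 7, 46]]
  green [[199, 201, 45, 35, 801]] yellow [[506, 137, 7, 7, 34], [410, 251, 24, 20, 274]]
  green [] yellow [[506, 137, 7, 7, 33], [410, 251, 24, 20, 276]]
top [[383, 119, 177, 277, 11912], [104, 159, 67, 39, 1809], [349, 172, 42, 26, 598], [70, 197, 271, 223, 22011], [336, 199, 37, 24, 390], [213, 200, 24, 6, 79], [368, 222, 21, 13, 52], [276, 224, 229, 123, 11099], [550, 288, 10, 67, 521], [403, 349, 33, 22, 328], [342, 352, 56, 20, 546], [409, 383, 47, 37, 556], [264, 399, 13, 10, 69], [256, 414, 16, 6, 74], [193, 417, 57, 3, 126]]
  green [[343, 176, 49, 56, 1573]] yellow [[121, 116, 24, 25, 328], [121, 176, 7, 6, 33], [129, 182, 2, 5, 9], [121, 186, 6, 4, 18]]
  green [[346, 179, 47, 54, 1310]] yellow [[120, 116, 24, 24, 331]]
```

Emit:
move_arm:
  series: [8.54, -3.6, 3.7, 0, 0, 0, 0, 8.54, -3.6, 3.7, 0, 0, 0, 0, 8.54, -3.6, 3.7, 1, 0, 0, 0, 8.54, -3.6, 3.7, 1, 0, 0, 0, 8.54, -3.7, 3.6, 1, 0, 0, 0]

```text
time: 83.72
tool_pos: [0.5549, -0.198, 0.217]
tcp_rot: [-2.65, -1.686, -0.004]
wrist_force: [-0.4, 0.2, 0.3]
width: 0.999
grip_force: 0.0
```

Emit:
move_arm:
  series: [8.54, 0, 0, 0, 0, 0, 0, 8.54, 0, 0, 0, 0, 0, 0, 8.54, 0, 0, 0, 0, 0, 0, 8.54, 0, 0, 0, 0, 0, 0, 8.54, 0, 0, 0, 0, 0, 0]

```text
time: 84.35
tool_pos: [0.5545, -0.1956, 0.2179]
tcp_rot: [-2.649, -1.688, -0.004]
wrist_force: [-0.3, -0.3, 0.2]
width: 0.999
grip_force: 0.0
```

```bash
python3 - <<'E'
from see import *
C=cam("wrist");print(p);im=read_camera("wrist")[:,:,::-1].copy();b=read_camera("scene")[:,:,::-1].copy();t=read_camera("top")[:,:,::-1].copy()
h=cv2.cvtColor(im,cv2.COLOR_BGR2HSV);g=cv2.inRange(h,(65,50,30),(92,255,255));c=max(cv2.findContours(g,0,1)[0],key=cv2.contourArea);hu=cv2.convexHull(c)[:,0].astype(float)
ph=np.linspace(0,2*np.pi,240)
def ring(x,y,z,r):return np.array([proj(C,[x+r*np.cos(a),y+r*np.sin(a),z]) for a in ph])
for z in(.058,.064,.070,.076):
    f=lambda q:np.linalg.norm(hu[:,None]-ring(q[0],q[1],z,.07),axis=2).min(1)
    r=least_squares(f,(.551,-.198),diff_step=1e-3,loss="soft_l1");print("lid z",z,r.x.round(4),f(r.x).mean().round(2))
B,O=masks(b);S=cam("scene");print("stack",comp(B,(270,345,100,225),30),comp(O,(270,345,100,225),30));B,O=masks(t);print(comp(B,(200,300,200,290),30),cv2.boundingRect(sil(cam("top"),[.463,.045,.066,0,1.5708],B.shape)))
a0=cv2.imread("pics/top0.png")
for nm,bx in(("glass",(345,395,95,140)),("lantern",(425,495,115,175)),("spoon",(240,290,100,190)),("torch",(330,380,262,350))):
    x0,x1,y0,y1=bx;tm=a0[y0:y1,x0:x1];rs=cv2.matchTemplate(t[max(0,y0-15):y1+15,x0-15:x1+15],tm,cv2.TM_CCOEFF_NORMED);_,v,_,l=cv2.minMaxLoc(rs);print(nm,round(v,3),(l[0]-15,l[1]-min(15,y0)))
E
```

```text
[ 0.5545 -0.1956  0.2179]
lid z 0.058 [ 0.5479 -0.201 ] 0.71
lid z 0.064 [ 0.5485 -0.1997] 1.04
lid z 0.07 [ 0.549  -0.1989] 2.21
lid z 0.076 [ 0.5502 -0.1992] 3.45
stack [[294, 165, 24, 30, 602]] [[294, 192, 22, 18, 235]]
[[242, 225, 25, 31, 470]] (231, 223, 36, 35)
glass 0.817 (-1, 0)
lantern 0.351 (0, 0)
spoon 0.961 (0, 0)
torch 0.414 (-11, -8)
```

The lid fit puts its disc at z≈0.06, so it is home. The stack stands as modelled and the bystanders are unmoved. I hand the job in.

```bash
python3 -c "
from workcell import *
print(finish_job())"
```

```text
the job is handed in; nothing more can be done
None
```

I handed the job in at about 84 s: the toffees are in the tin, its lid is fully home, and all three cups stand nested upright on the cork mat. On the way, the first stack tipped over at release; I stood those two cups up again and rebuilt it. The final image check showed the spoon and glass unmoved, but the arm partly blocked the lantern and torch, so I couldn't confirm those two.

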